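# Slides from the warmer into the humidity chamber

### The job

The sections on the warmer have dried. Take the green lid off the humidity chamber and stand it aside on the bench, then use the slide lifter to move every glass slide from the warmer into the chamber, each lying flat across its own pair of ribs, without the gripper's fingers ever touching the glass. With all of them in, put the lid back so that it sits down level all round; the lifter must end on its rest as you found it and the warmer switched off, and leave the vials, dishes, jar and marker where they are.

Things in the scene. Friction and masses are not known exactly. Their poses are not given: they have to be found in the camera images.
- warmer: Slide warmer, fixed: white casing 164 (x) x 272 (y) mm, flat black deck 55 mm above the bench. Origin at the casing's centre on the bench; +x to its back, away from the robot, +y left. A lip 8 mm above the deck runs along the back (inner face x = 75 mm) and sides (inner faces y = +-131 mm); the front (deck edge x = -80 mm) is open. Warmer and chamber may have swapped places.
- heater_switch (a joint): Red-tipped toggle lever on the warmer's apron, 28 mm from pivot to the centre of the 14 mm red ball. 0 = leaning 0.45 rad to the front (-x of the warmer): on. 0.9 = leaning 0.45 rad to the back: off. It turns stiffly (about 1.5 N at the ball) and stays where left; starts at 0 to 0.15.
- switch_base (a point): Pivot of the toggle lever, at (-104, -60, 21) mm from the warmer's origin; its axes are the warmer's. It stands on a grey apron 42 mm deep and 20 mm high along the whole front of the casing (x = -123 to -81 mm). The casing's front wall behind it is at x = -82 mm.
- chamber: Base of the humidity chamber, fixed: white tray 122 (x) x 280 (y) mm, floor 6 mm thick. Origin at the footprint's centre on the bench; +x away from the robot. A rim 94 x 252 mm outside, 3 mm thick, rises to 12 mm above the bench; the ledge outside it, 6 mm above the bench, carries the lid. Inside stand four pairs of ribs (see place0 to place3), each to take one slide laid across it.
- place0 (a point): Middle of rib pair 0, at (0, -90, 26) mm on the chamber, axes as the chamber: where the middle of a slide's underside should lie. The two ribs run along x, 74 mm long, 4.5 mm thick, tops 26 mm above the bench, with a clear gap of 38 mm between them, through which a blade can pass under the slide and above the front rim.
- place1 (a point): Middle of rib pair 1, at (0, -30, 26) mm on the chamber, axes as the chamber: where the middle of a slide's underside should lie. The two ribs run along x, 74 mm long, 4.5 mm thick, tops 26 mm above the bench, with a clear gap of 38 mm between them, through which a blade can pass under the slide and above the front rim.
- place2 (a point): Middle of rib pair 2, at (0, 30, 26) mm on the chamber, axes as the chamber: where the middle of a slide's underside should lie. The two ribs run along x, 74 mm long, 4.5 mm thick, tops 26 mm above the bench, with a clear gap of 38 mm between them, through which a blade can pass under the slide and above the front rim.
- place3 (a point): Middle of rib pair 3, at (0, 90, 26) mm on the chamber, axes as the chamber: where the middle of a slide's underside should lie. The two ribs run along x, 74 mm long, 4.5 mm thick, tops 26 mm above the bench, with a clear gap of 38 mm between them, through which a blade can pass under the slide and above the front rim.
- slide0: Glass slide with a pink stained section and a white marking strip along its front (-x) end, 60 (x) x 54 (y) x 5 mm, 40 g, front and back lower edges bevelled (3 mm in, 2.6 mm high). Origin at the centre of its underside, z up. It lies on the warmer's deck with that end to the front and 10 to 35 mm free behind it to the back lip. May be absent.
- slide1: Glass slide with a pink stained section and a yellow marking strip along its front (-x) end, 60 (x) x 54 (y) x 5 mm, 40 g, front and back lower edges bevelled (3 mm in, 2.6 mm high). Origin at the centre of its underside, z up. It lies on the warmer's deck with that end to the front and 10 to 35 mm free behind it to the back lip. May be absent.
- slide2: Glass slide with a pink stained section and a blue marking strip along its front (-x) end, 60 (x) x 54 (y) x 5 mm, 40 g, front and back lower edges bevelled (3 mm in, 2.6 mm high). Origin at the centre of its underside, z up. It lies on the warmer's deck with that end to the front and 10 to 35 mm free behind it to the back lip. May be absent.
- slide3: Glass slide with a pink stained section and a orange marking strip along its front (-x) end, 60 (x) x 54 (y) x 5 mm, 40 g, front and back lower edges bevelled (3 mm in, 2.6 mm high). Origin at the centre of its underside, z up. It lies on the warmer's deck with that end to the front and 10 to 35 mm free behind it to the back lip. May be absent.
- spatula: Slide lifter (cranked steel spatula), 220 g. Origin mid-grip on the handle's axis; +x forward to the blade, z up. Blue handle 18 mm wide (y), 14 mm high, x = -75 to 25 mm; the neck drops at x = 20 to 47 mm to a level steel blade 28 mm wide, 2 mm thick, x = 43 to 120 mm, underside 50 mm below the origin; the last 12 mm taper to a 0.5 mm edge. Grip it at the origin across y.
- rest: Rest of the lifter, fixed: dark steel plate 190 x 44 x 8 mm; cradle for the handle's rear at x = -62 mm (14 mm long, floor 51 mm above the bench, two splayed cheeks 17 mm higher). Origin on the bench under the lifter's grip; +x to the blade end. The blade lies on the plate, 8 mm above the bench. The bench right of the rest (y = -0.33 to -0.55 m, x = 0.33 to 0.68 m) is clear.
- rest_home (a point): Where the lifter's origin lies when it is home on the rest, 58 mm above the bench, x along the lifter.
- lid: Loose green lid, at first on the chamber; open below, 108 (x) x 266 (y) mm, 42 mm high, walls 3 mm (102 x 260 mm inside: 4 mm play round the rim on each side), 240 g. Origin at the centre of its lower edge plane, z up. Fits either way round; seated, its lower edge stands on the chamber's ledge, its origin 6 mm above the chamber's.
- lid_handle (a point): Grip point of the lid's black bar handle, 60 mm above the lid's lower edge; the bar is 14 mm thick (x), 80 mm long (y) and stands from 42 to 74 mm above the lower edge.
- vial1: Cryovial standing, 15 mm across, 46 mm high, origin at its foot; bystander.
- vial2: Cryovial as vial1; bystander.
- vial3: Cryovial with an orange cap, as vial1; bystander.
- dish1: Covered round dish, 60 mm across, 15.5 mm high, origin under it; bystander.
- dish2: Covered round dish as dish1; bystander.
- bottle: Glass jar with a blue cap, 56 mm across, 100 mm high, origin under it; bystander.
- marker: Marker pen lying, 120 mm long, 13 mm thick; bystander.
There are look-alikes about, which are no part of the job. There is more than one size of the rest; the job needs the smaller.

How it is judged:
By the outcome, as a careful person would: the job done as asked, in the order asked, and still so for the second after the job is handed in, with the robot touching nothing.
Of slide0, slide1, slide2, slide3 only 3 to 4 are there at a start; the rules pass over those that are not, and their reading is None.
At some moment in a run one of lid may be knocked a few centimetres aside while the robot is not near it.
It also fails if it takes over 210 s, if anything falls off the work surface, if the arm or the gripper's body presses on something with over 40 N, if the wrist force passes 120 N, or if a joint passes its speed limit or range.

### The arm

A 6-joint arm with a two-finger parallel gripper is mounted at the origin on the work surface. World frame = base frame: x ahead of the robot, y to its left, z up, the work surface at z = 0. Lengths are in m, angles in rad, forces in N, time in s.
With the tool pointing down it reaches from about 0.25 to 0.725 m from the base axis. Payload 4 kg.
Tool frame: the origin (TCP) lies midway between the tips of the shut fingers; the grasp point (between the pads) lies 19 mm behind it; y points along the fingers, z is the direction in which the jaws open and shut, and the axes are right-handed (so a half turn about y gives the same grasp; the last joint's range is limited). The gripper opens to 85 mm and grips with 20 to 120 N. Pads are 22 mm wide; open, the fingers measure 114 mm over their backs; the gripper's body (76 mm by 85 mm) begins 54 mm behind the grasp point. The pads swing forward as they close: fully open they stand 13 mm farther back than shut.
Start: joints at [-1.288, 0.241, 0.005, 1.335, 0, 1.571], TCP at [0.14, -0.48, 0.231] pointing down, gripper open.
Joint ranges: [-2.72, 2.72], [-1.05, 1.87], [-1.09, 1.28], [-1.99, 2.15], [-1.42, 1.44], [-3.14, 3.14]. Speed limits (rad/s): [2.79, 2.79, 3.14, 3.14, 3.14, 3.14].

### API

Orientations are given as a unit quaternion [x, y, z, w].
In Python, from workcell import bot gives the robot as it stands. The module is installed in compiled form; this text tells all that it offers.
- The arm moves only by the shell command python3 -m handwheel 'ROWS' [OPENING]. ROWS is JSON, a list of rows, each a list of 6 numbers: the shift along the tool's x, y, z in units of 25 mm (1.0 is 25 mm), then the turn, a rotation vector about the tool's x, y, z in units of 10 degrees (1.0 is 10 degrees). A call has exactly 5 rows; each row is the pose to reach, as a shift and turn from the pose commanded when the call began, along the tool's axes at that moment; what a row does not reach only later rows make up. A row lasts 1/8 s, in which the tool goes at most 62.5 mm and 10.7 degrees, less where a joint would pass 70% of its speed; a pose out of reach is approached as far as the arm can. A call with a gripper value outside its range is refused whole. OPENING is the gripper command: -1 is shut, 1 is fully open, values between are in proportion, set as the call begins (- or left out, the last holds). The fingers move at their own pace and stop on an object; the grip force is fixed at half the most. Time passes only in rows, so rows that repeat a pose let the fingers close, or fill a call up. It gives the time, the measured TCP pose, the force and the opening at its end, in the units of the state.
- bot.get_obs(): the state, without advancing time (a new reading comes with each control period).
- bot.camera(name): name is "scene" or "top" or "wrist"; returns a dict with "color" (384x512x3 uint8, red, green, blue), "fx", "fy", "cx", "cy" (pixels), "rvec" (rotation vector, rad) and "tvec" (3), from world to camera coordinates, as OpenCV has them. Camera axes: x right, y down, z forward; pixel columns grow to the right and rows downward; lengths in m; the calibration is good to about 2 mm. A picture is of the moment at which its call begins. There is no depth.
- bot.job_done(): hands the job in, once; it reports no verdict.
The state is a dict: "clock": time; "joint_pos": joint angles; "joint_vel": joint speeds; "tau": joint torques, N m; "eef_pos": TCP position; "tool_rot": TCP orientation; "ft_force": force on the tool from outside, world axes, zero at the start; "ft_torque": the same for the moment, N m; "grip_width": finger opening in m.
Only numpy, scipy, OpenCV 4.12 (cv2) and the standard library are available. Lean on these libraries where they do the work, as an engineer would, in place of code of your own. Each camera call takes 0.05 s, during which the arm holds its last target.

## Working session

There is one attempt and no reset: what is moved stays moved. The work goes in short steps, Python scripts to look and compute and a shell command to move; the robot and the scene stay as the last step left them, time stands still between calls to the robot, and variables do not carry over. Pictures are saved under pics/ and viewed, and the job is handed in when it is done.

```bash
mkdir -p pics; ls; cat > h.py <<'E'
import numpy as np, cv2
from workcell import bot
from scipy.spatial.transform import Rotation as R
def snap(n,fn=None):
    c=bot.camera(n)
    if fn: cv2.imwrite('pics/'+fn,c['color'][:,:,::-1])
    return c
def ray(c,u,v):
    Rm=cv2.Rodrigues(np.array(c['rvec'],float))[0]; t=np.array(c['tvec'],float).ravel()
    o=-Rm.T@t; d=Rm.T@np.array([(u-c['cx'])/c['fx'],(v-c['cy'])/c['fy'],1.]); return o,d
def onz(c,u,v,z):
    o,d=ray(c,u,v); return o+d*(z-o[2])/d[2]
def proj(c,p):
    Rm=cv2.Rodrigues(np.array(c['rvec'],float))[0]; q=Rm@np.array(p)+np.array(c['tvec']).ravel()
    return np.array([c['fx']*q[0]/q[2]+c['cx'],c['fy']*q[1]/q[2]+c['cy']])
E
python3 - <<'E'
from h import *
for n in ['scene','top','wrist']:
    c=snap(n,n+'0.png'); o,d=ray(c,256,192); print(n,o,d,c['fx'])
print(bot.get_obs())
E
```

```text
pics
scene [ 1.13785348 -0.02732628  0.73511978] [-0.69834971  0.13481549 -0.70315841] 378.8352733470371
top [0.29986578 0.05330797 1.19461902] [ 0.17176262  0.03821337 -0.98471306] 396.36691115573444
wrist [ 0.21671179 -0.45724359  0.37334113] [-0.2885802  -0.09070343 -0.95321855] 276.88092079253704
{'clock': 0.15, 'joint_pos': array([-1.28797919e+00,  2.41288870e-01,  4.04779346e-03,  1.33518404e+00,
       -1.32576360e-05,  1.57080020e+00]), 'joint_vel': array([ 0.00112242, -0.00276703,  0.00347622,  0.00012523, -0.00083511,
        0.00046395]), 'tau': array([-4.47058110e-04, -3.72636151e+01,  2.52638608e+01,  1.23800029e-02,
       -1.31195393e-04, -1.37562691e-05]), 'eef_pos': array([ 0.13939697, -0.47968981,  0.23059839]), 'tool_rot': array([-0.09974247,  0.70061818, -0.69947927,  0.09957086]), 'ft_force': array([-0.19593436,  0.34169339, -0.45234295]), 'ft_torque': array([ 0.00173921, -0.04876156, -0.03532164]), 'grip_width': 0.085627328246663}
```

View pics/scene0.png

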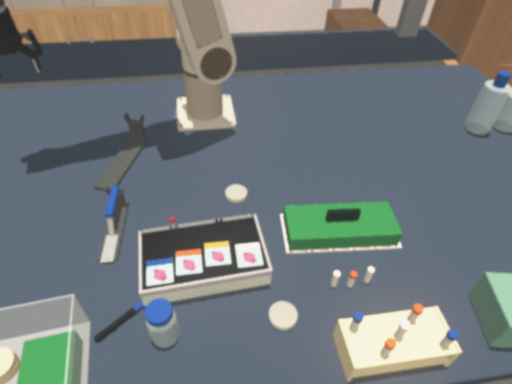

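View pics/top0.png

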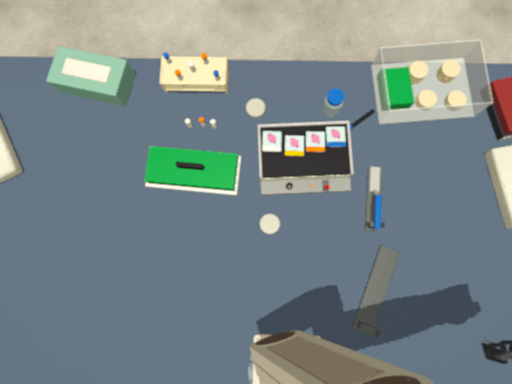

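The top view shows the chamber with the green lid at (193,170), the warmer at (305,155) carrying four slides, and the red switch at (326,186). Two things could be the rest: the plate holding the blue lifter at (375,200), and a longer, empty one at (377,290). The job needs the smaller, which is the one holding the lifter. I'll enlarge these to confirm.

```bash
python3 - <<'E'
from h import *
c=snap('top'); im=c['color'][:,:,::-1]
cv2.imwrite('pics/t1.png',cv2.resize(im[110:245,250:390],None,fx=4.3,fy=4.3,interpolation=cv2.INTER_CUBIC))
cv2.imwrite('pics/t2.png',cv2.resize(im[85:205,130:260],None,fx=4.3,fy=4.3,interpolation=cv2.INTER_CUBIC))
cv2.imwrite('pics/t3.png',cv2.resize(im[150:345,340:420],None,fx=3,fy=3,interpolation=cv2.INTER_CUBIC))
# big rest lengths
for n,(u,v) in dict(bigA=(388,246),bigB=(367,333),smA=(375,168),smB=(372,228)).items(): print(n,onz(c,u,v,.008))
E
```

```text
bigA [ 0.35214706 -0.29542346  0.008     ]
bigB [ 0.10456412 -0.22772965  0.008     ]
smA [ 0.58846487 -0.26338077  0.008     ]
smB [ 0.40446639 -0.24955468  0.008     ]
```

View pics/t1.png

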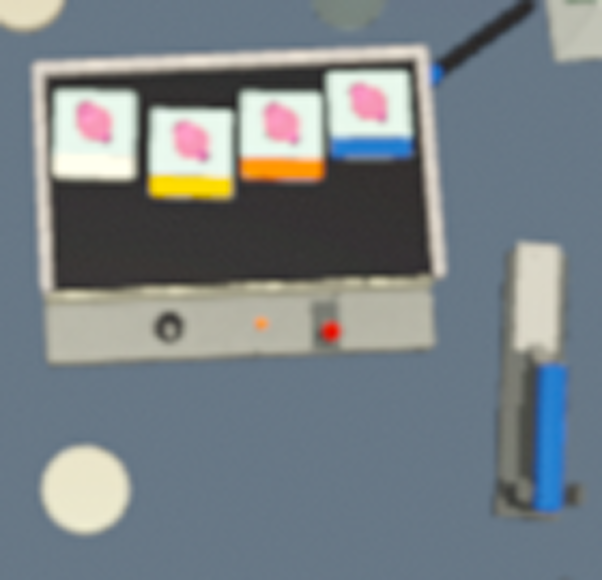

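View pics/t2.png

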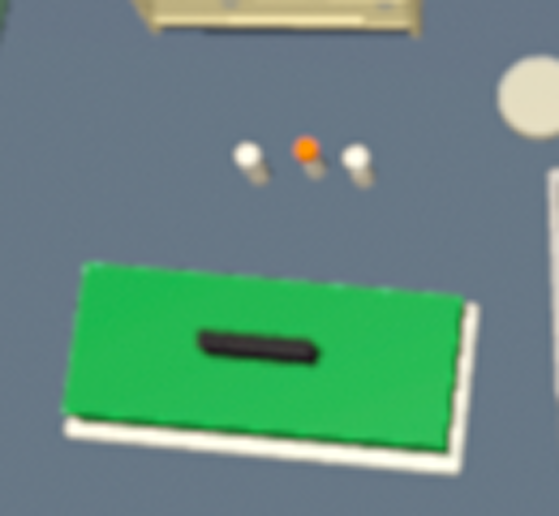

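View pics/t3.png

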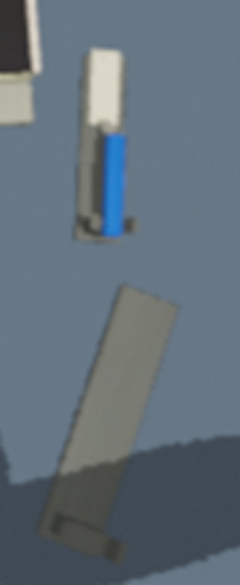

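Confirmed: the lifter lies on the smaller rest (about 185 mm), and the empty one is about 255 mm long. Next I measure the poses.

```bash
python3 - <<'E'
from h import *
c=snap('top'); im=c['color']; hsv=cv2.cvtColor(im,cv2.COLOR_RGB2HSV)
def comp(mask,box):
    m=np.zeros(mask.shape,np.uint8); x0,y0,x1,y1=box; m[y0:y1,x0:x1]=mask[y0:y1,x0:x1]*255
    cs,_=cv2.findContours(m,cv2.RETR_EXTERNAL,cv2.CHAIN_APPROX_NONE); return max(cs,key=cv2.contourArea)[:,0,:]
def rect(mask,box,z,name):
    k=comp(mask,box); P=np.array([onz(c,u,v,z)[:2] for u,v in k]); r=cv2.minAreaRect((P*1000).astype(np.float32))
    print(name,'c',np.round(r[0],1),'size',np.round(r[1],1),'ang',round(r[2],2)); return r
H,S,V=[hsv[:,:,i].astype(int) for i in range(3)]
green=(H>50)&(H<75)&(S>150)
rect(green,(130,130,260,205),.048,'lidtop')
rect((V<60),(165,155,215,175),.080,'handle')
white=(V>170)&(S<60)
rect(white|green,(130,130,260,205),.006,'chamber(w+g)')
rect(H*0+((H>100)&(H<116)&(S>200)&(V>150)),(360,185,390,235),.065,'liftbar')
rect((V>150)&(S<50),(360,160,390,205),.010,'blade')
rect((V<70),(258,120,352,185),.055,'deck')
rect((H>8)&(H<22)&(S>150)&(V>150),(255,120,355,170),.06,'or')
rect((H>22)&(H<35)&(S>150)&(V>150),(255,120,355,170),.06,'ye')
rect((H>100)&(H<116)&(S>180)&(V>150),(255,120,350,170),.06,'bl')
rect((V>200),(258,128,286,156),.06,'slide white')
k=comp(((H<8)|(H>172))&(S>180)&(V>150),(318,176,335,195)); print(onz(c,*k.mean(0),.046))
for n,(u,v) in dict(dish2=(270,224),dish1=(256,107)).items(): print(n,onz(c,u,v,.015))
for u,v in [(0,50),(0,383),(0,200),(400,383),(511,383)]: print(u,v,onz(c,u,v,0))
E
```

```text
lidtop c [570.6 293.7] size [265.3 109.3] ang 85.83
handle c [568.2 291.1] size [74.1 11.8] ang 85.74
chamber(w+g) c [571.8 297. ] size [287.3 129.6] ang 85.77
liftbar c [ 447.2 -251.3] size [13.2 90.3] ang 85.9
blade c [ 552.5 -260. ] size [31.8 83.8] ang 85.27
deck c [627.3 -43.7] size [149.  253.7] ang 3.62
or c [630.3 -74. ] size [12.3 53.3] ang 1.03
ye c [616.9 -12. ] size [12.2 53.2] ang 1.04
bl c [ 646.7 -136.2] size [ 6.2 47.5] ang 1.03
slide white c [654.2  56.6] size [58.8 53.4] ang 0.84
[ 0.52026397 -0.10933483  0.046     ]
dish2 [0.40967872 0.05493497 0.015     ]
dish1 [0.77657727 0.10592007 0.015     ]
0 50 [0.96613821 0.95378279 0.        ]
0 383 [-0.05589794  0.81247704  0.        ]
0 200 [0.46824616 0.88494471 0.        ]
400 383 [-0.02910231 -0.31906433  0.        ]
511 383 [-0.02175419 -0.6293646   0.        ]
```

```bash
cat >> h.py <<'E'
def pose():
    o=bot.get_obs(); return np.array(o['eef_pos']),R.from_quat(o['tool_rot'])
def target(a):  # jaw yaw deg, tool pointing down
    a=np.radians(a); z=np.array([np.cos(a),np.sin(a),0]); y=np.array([0,0,-1.]); return R.from_matrix(np.c_[np.cross(y,z),y,z])
def plan(p,a=None):
    q,r=pose(); t=r if a is None else (a if isinstance(a,R) else target(a))
    s=r.inv().apply(np.array(p)-q)/.025; w=np.degrees((r.inv()*t).as_rotvec())/10
    m=r.as_matrix(); print('clk %.2f'%bot.get_obs()['clock'],'pos',np.round(q,4),'jawyaw',round(np.degrees(np.arctan2(m[1,2],m[0,2])),2),'down',np.round(m[:,1],4))
    print('shift',np.round(s,2),'turn',np.round(w,2),'F',np.round(bot.get_obs()['ft_force'],1),'j',np.round(bot.get_obs()['joint_pos'],2))
E
python3 - <<'E'
from h import *
plan([.55,.29,.25],-4.2)
plan([.55,.29,.25],175.8)
E
```

```text
clk 0.25 pos [ 0.1394 -0.4799  0.2309] jawyaw -73.8 down [-3.e-04  1.e-03 -1.e+00]
shift [-24.36  -0.74 -24.99] turn [ 0.   -6.96 -0.  ] F [-0.2  0.5  0.6] j [-1.29  0.24  0.    1.34  0.    1.57]
clk 0.25 pos [ 0.1394 -0.4799  0.2309] jawyaw -73.8 down [-3.e-04  1.e-03 -1.e+00]
shift [-24.36  -0.74 -24.99] turn [0.000e+00 1.104e+01 1.000e-02] F [-0.2  0.5  0.6] j [-1.29  0.24  0.    1.34  0.    1.57]
```

```bash
python3 -m handwheel '[[-0.8,-0.1,-0.8,0,-0.3,0],[-2.2,-0.2,-2.2,0,-0.8,0],[-3.8,-0.4,-3.8,0,-1.4,0],[-5.4,-0.6,-5.4,0,-2.0,0],[-7,-0.8,-7,0,-2.6,0]]' 1
python3 - <<'E'
from h import *
plan([.54,.29,.27],-4.2)
E
```

```text
clock: 0.88
eef_pos: [0.2592, -0.2617, 0.2515]
tool_rot: [0.255, -0.659, 0.66, -0.256]
ft_force: [0.7, -0.5, 0.1]
grip_width: 0.0855
clk 0.88 pos [ 0.2592 -0.2617  0.2515] jawyaw -47.65 down [ 6.e-04 -3.e-04 -1.e+00]
shift [-23.17  -0.74  -8.74] turn [-0.   -4.34 -0.  ] F [ 0.7 -0.5  0.1] j [-0.79 -0.03 -0.25  1.35  0.    1.61]
```

```bash
python3 -m handwheel '[[-1.8,-0.1,-0.7,0,-0.4,0],[-3.8,-0.2,-1.5,0,-0.8,0],[-5.8,-0.3,-2.3,0,-1.2,0],[-7.8,-0.4,-3.1,0,-1.6,0],[-9.8,-0.5,-3.8,0,-2.0,0]]' 1
python3 - <<'E'
from h import *
plan([.54,.29,.27],-4.2)
E
```

```text
clock: 1.5
eef_pos: [0.3769, -0.0266, 0.2641]
tool_rot: [0.366, -0.605, 0.605, -0.366]
ft_force: [0.3, 0.3, -0.2]
grip_width: 0.0852
clk 1.50 pos [ 0.3769 -0.0266  0.2641] jawyaw -27.64 down [ 9.e-04 -3.e-04 -1.e+00]
shift [-14.24  -0.23  -0.09] turn [-0.01 -2.34  0.  ] F [ 0.3  0.3 -0.2] j [-0.07 -0.02 -0.2   1.38 -0.    1.98]
```

```bash
python3 -m handwheel '[[-2.2,0,0,0,-0.4,0],[-4.4,-0.1,0,0,-0.8,0],[-6.6,-0.1,0,0,-1.2,0],[-8.8,-0.1,0,0,-1.6,0],[-10.8,-0.2,0,0,-1.9,0]]' 1
python3 -m handwheel '[[-1.6,0,0.5,0,-0.2,0],[-2.8,0,0.8,0,-0.4,0],[-3.3,0,0.9,0,-0.4,0],[-3.3,0,0.9,0,-0.4,0],[-3.3,0,0.9,0,-0.4,0]]' 1
python3 - <<'E'
from h import *
plan([.56,.29,.27],-4.2)
snap('wrist','w1.png')
E
```

```text
clock: 2.12
eef_pos: [0.5028, 0.2124, 0.2684]
tool_rot: [0.461, -0.536, 0.536, -0.461]
ft_force: [1.1, -0.1, 1.2]
grip_width: 0.0854
clock: 2.75
eef_pos: [0.5369, 0.2875, 0.269]
tool_rot: [0.478, -0.521, 0.521, -0.478]
ft_force: [0.6, -0.9, 0.4]
grip_width: 0.0853
clk 2.75 pos [0.5369 0.2875 0.269 ] jawyaw -4.87 down [-2.e-04 -5.e-04 -1.e+00]
shift [-0.18 -0.04  0.91] turn [ 0.   -0.07  0.  ] F [ 0.6 -0.9  0.4] j [ 0.49  0.46  0.41  1.53 -0.    2.15]
```

View pics/w1.png

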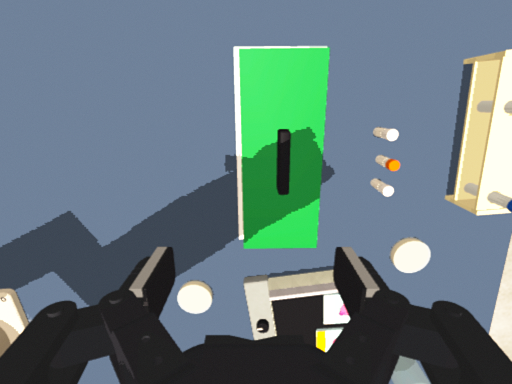

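The wrist view shows the lid from (240,48) to (325,248) with its handle bar at (283,162). I'll measure it here.

```bash
cat >> h.py <<'E'
def comp(mask,box):
    m=np.zeros(mask.shape,np.uint8); x0,y0,x1,y1=box; m[y0:y1,x0:x1]=mask[y0:y1,x0:x1].astype(np.uint8)*255
    cs,_=cv2.findContours(m,cv2.RETR_EXTERNAL,cv2.CHAIN_APPROX_NONE); return max(cs,key=cv2.contourArea)[:,0,:]
def rect(c,mask,box,z,name):
    k=comp(mask,box); P=np.array([onz(c,u,v,z)[:2] for u,v in k]); r=cv2.minAreaRect((P*1000).astype(np.float32))
    print(name,'c',np.round(r[0],1),'size',np.round(r[1],1),'ang',round(r[2],2)); return r
def hsvs(c):
    h=cv2.cvtColor(c['color'],cv2.COLOR_RGB2HSV).astype(int); return h[...,0],h[...,1],h[...,2]
E
python3 - <<'E'
from h import *
c=snap('wrist'); H,S,V=hsvs(c)
rect(c,(H>50)&(H<75)&(S>150)&(V>60),(220,30,345,262),.048,'lidtop')
rect(c,(V<50)&~((H>50)&(H<75)&(S>100)),(268,120,300,205),.080,'bar')
for u,v in [(235.5,47),(240.5,239)]: print(onz(c,u,v,.006))
o,d=ray(c,256,192); print(o)
E
```

```text
lidtop c [575.8 294.4] size [265.4 106.1] ang 85.74
bar c [574.1 296.1] size [77.8 14.1] ang 85.7
[0.52692769 0.43955744 0.006     ]
[0.50538452 0.15995795 0.006     ]
[0.54403101 0.36758528 0.41207076]
```

```bash
python3 - <<'E'
from h import *
plan([.575,.2955,.056],-4.3)
E
```

```text
clk 2.85 pos [0.537  0.2875 0.2694] jawyaw -4.88 down [ 4.e-04  0.e+00 -1.e+00]
shift [-0.45  8.54  1.48] turn [-0.   -0.06 -0.  ] F [0.4 0.3 0.5] j [ 0.49  0.46  0.41  1.53 -0.    2.15]
```

```bash
python3 -m handwheel '[[-0.2,0.5,0.7,0,-0.06,0],[-0.45,1.5,1.48,0,-0.06,0],[-0.45,3,1.48,0,-0.06,0],[-0.45,4.5,1.48,0,-0.06,0],[-0.45,5.8,1.48,0,-0.06,0]]' 1
python3 - <<'E'
from h import *
plan([.575,.2955,.054],-4.3)
snap('wrist','w2.png')
E
```

```text
clock: 3.48
eef_pos: [0.5747, 0.2956, 0.1229]
tool_rot: [-0.481, 0.518, -0.518, 0.481]
ft_force: [0.1, -0.1, 0.2]
grip_width: 0.0852
clk 3.48 pos [0.5747 0.2956 0.1229] jawyaw -4.28 down [-3.e-04 -3.e-04 -1.e+00]
shift [0.   2.75 0.01] turn [0. 0. 0.] F [ 0.1 -0.1  0.2] j [ 0.48  0.59  0.25  1.23 -0.    2.12]
```

View pics/w2.png

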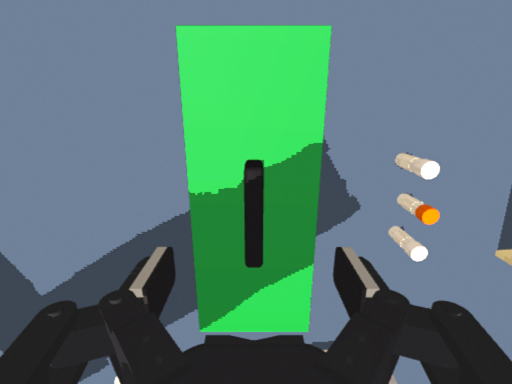

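The bar at (254,213) is centred between the open fingers. Lowering and closing on it.

```bash
python3 -m handwheel '[[0,0.8,0,0,0,0],[0,1.6,0,0,0,0],[0,2.3,0,0,0,0],[0,2.7,0,0,0,0],[0,2.7,0,0,0,0]]' 1
python3 -m handwheel '[[0,0,0,0,0,0],[0,0,0,0,0,0],[0,0,0,0,0,0],[0,0,0,0,0,0],[0,0,0,0,0,0]]' -1
python3 -m handwheel '[[0,0,0,0,0,0],[0,0,0,0,0,0],[0,-0.3,0,0,0,0],[0,-0.7,0,0,0,0],[0,-1.2,0,0,0,0]]' -1
python3 - <<'E'
from h import *
plan([.14,.44,.2],-4.3)
E
```

```text
clock: 4.15
eef_pos: [0.5746, 0.2964, 0.0558]
tool_rot: [-0.482, 0.518, -0.518, 0.481]
ft_force: [0.0, -0.2, 0.1]
grip_width: 0.0853
clock: 4.78
eef_pos: [0.5753, 0.2969, 0.0568]
tool_rot: [0.481, -0.518, 0.518, -0.482]
ft_force: [-0.5, -0.2, 1.9]
grip_width: 0.0128
clock: 5.4
eef_pos: [0.5747, 0.2966, 0.0865]
tool_rot: [-0.482, 0.518, -0.518, 0.481]
ft_force: [0.1, -0.2, -2.3]
grip_width: 0.0132
clk 5.40 pos [0.5747 0.2966 0.0865] jawyaw -4.2 down [-1.e-03 -5.e-04 -1.e+00]
shift [ -4.45  -4.52 -17.76] turn [0.01 0.01 0.  ] F [ 0.1 -0.2 -2.3] j [ 0.48  0.62  0.2   1.15 -0.    2.12]
```

```bash
python3 -m handwheel '[[0,-0.8,0,0,0,0],[0,-1.6,-0.4,0,0,0],[-0.3,-2.2,-1.4,0,0,0],[-0.7,-2.6,-2.8,0,0,0],[-1.1,-2.6,-4.4,0,0,0]]'
python3 -m handwheel '[[-0.4,0,-1.7,0,0,0],[-0.8,0,-3.4,0,0,0],[-1.2,0,-5.1,0,0,0],[-1.6,0,-6.8,0,0,0],[-2,0,-8.4,0,0,0]]'
python3 - <<'E'
from h import *
plan([.14,.44,.052],-4.3)
snap('top','t5.png')
E
```

```text
clock: 6.02
eef_pos: [0.4668, 0.333, 0.1535]
tool_rot: [0.48, -0.518, 0.518, -0.482]
ft_force: [0.2, 0.3, -2.5]
grip_width: 0.0131
clock: 6.65
eef_pos: [0.2596, 0.3976, 0.1525]
tool_rot: [-0.481, 0.518, -0.518, 0.482]
ft_force: [0.1, 0.6, -2.0]
grip_width: 0.0128
clk 6.65 pos [0.2596 0.3976 0.1525] jawyaw -4.18 down [ 5.0e-04  1.3e-03 -1.0e+00]
shift [-1.34  4.02 -4.9 ] turn [-0.    0.01 -0.01] F [ 0.1  0.6 -2. ] j [ 0.99  0.24 -0.21  1.12  0.    2.64]
```

View pics/t5.png

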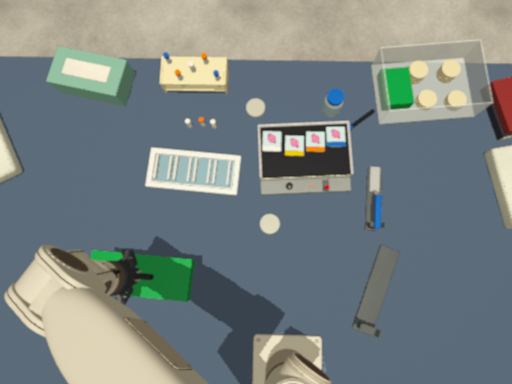

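```bash
python3 -m handwheel '[[-0.3,0.2,-1.3,0,0,0],[-0.7,0.8,-2.5,0,0,0],[-1.1,1.7,-3.4,0,0,0],[-1.2,2.7,-3.7,0,0,0],[-1.2,3.4,-3.8,0,0,0]]'
python3 -m handwheel '[[0,0.2,0,0,0,0],[0,0.4,0,0,0,0],[0,0.6,0,0,0,0],[0,0.65,0,0,0,0],[0,0.65,0,0,0,0]]'
python3 - <<'E'
from h import *
plan([.16,.44,.052],-4.3)
E
```

```text
clock: 7.32
eef_pos: [0.168, 0.4342, 0.0663]
tool_rot: [-0.482, 0.518, -0.518, 0.482]
ft_force: [-0.1, -1.3, -2.5]
grip_width: 0.0129
clock: 7.95
eef_pos: [0.1693, 0.4345, 0.0507]
tool_rot: [-0.481, 0.518, -0.518, 0.482]
ft_force: [0.4, -1.9, 2.8]
grip_width: 0.0128
clk 7.95 pos [0.1693 0.4345 0.0507] jawyaw -4.22 down [ 4.e-04  7.e-04 -1.e+00]
shift [-0.19 -0.05 -0.39] turn [-0.    0.01 -0.  ] F [ 0.4 -1.9  2.8] j [ 1.2   0.34 -0.37  0.86 -0.    2.84]
```

Lid is down on the bench. Releasing, rising, and then off toward the lifter.

```bash
python3 -m handwheel '[[0,0,0,0,0,0],[0,0,0,0,0,0],[0,0,0,0,0,0],[0,0,0,0,0,0],[0,-0.3,0,0,0,0]]' 1
python3 -m handwheel '[[0,-1,0,0,0,0],[0,-2.5,0,0,0,0],[0,-4.3,0,0,0,0],[0,-6,0,0,0,0],[0.8,-7,1.4,0,0,0]]'
python3 - <<'E'
from h import *
plan([.44,-.26,.22],-94.3)
plan([.44,-.26,.22],85.7)
E
```

```text
clock: 8.57
eef_pos: [0.1687, 0.4338, 0.0573]
tool_rot: [0.482, -0.518, 0.518, -0.481]
ft_force: [0.2, -0.8, -0.5]
grip_width: 0.0856
clock: 9.2
eef_pos: [0.202, 0.4135, 0.2356]
tool_rot: [-0.481, 0.518, -0.516, 0.484]
ft_force: [0.7, 0.4, 0.1]
grip_width: 0.0859
clk 9.20 pos [0.202  0.4135 0.2356] jawyaw -3.94 down [ 0.0016  0.0044 -1.    ]
shift [26.23  0.52 11.35] turn [ 0.01  9.04 -0.03] F [0.7 0.4 0.1] j [ 1.12  0.16 -0.09  1.32  0.    2.76]
clk 9.20 pos [0.202  0.4135 0.2356] jawyaw -3.94 down [ 0.0016  0.0044 -1.    ]
shift [26.23  0.52 11.35] turn [-0.03 -8.96 -0.01] F [0.7 0.4 0.1] j [ 1.12  0.16 -0.09  1.32  0.    2.76]
```

```bash
python3 -m handwheel '[[1.6,0,0.7,0,-0.7,0],[3.4,0,1.5,0,-1.5,0],[5.3,0,2.3,0,-2.4,0],[7.2,0,3.1,0,-3.3,0],[9.1,0,3.9,0,-4.2,0]]'
python3 - <<'E'
from h import *
plan([.43,-.25,.22],85.7)
E
```

```text
clock: 9.82
eef_pos: [0.2817, 0.1824, 0.2332]
tool_rot: [-0.632, 0.315, -0.316, 0.633]
ft_force: [0.8, -0.3, 0.8]
grip_width: 0.0853
clk 9.82 pos [0.2817 0.1824 0.2332] jawyaw 36.98 down [ 1.3e-03  6.0e-04 -1.0e+00]
shift [17.38  0.53 -5.67] turn [-0.01 -4.87  0.01] F [ 0.8 -0.3  0.8] j [ 0.57 -0.09 -0.35  1.31 -0.    1.5 ]
```

```bash
python3 -m handwheel '[[1.8,0,-0.6,0,-0.6,0],[3.7,0,-1.2,0,-1.3,0],[5.6,0,-1.8,0,-2.0,0],[7.5,0,-2.4,0,-2.7,0],[9.4,0,-3,0,-3.3,0]]'
python3 - <<'E'
from h import *
plan([.43,-.25,.22],85.7)
E
```

```text
clock: 10.45
eef_pos: [0.3621, -0.0511, 0.2333]
tool_rot: [-0.696, 0.123, -0.124, 0.696]
ft_force: [1.0, 0.9, 0.2]
grip_width: 0.0855
clk 10.45 pos [ 0.3621 -0.0511  0.2333] jawyaw 69.87 down [ 0.0017  0.     -1.    ]
shift [ 5.29  0.54 -6.54] turn [-0.   -1.58  0.01] F [1.  0.9 0.2] j [-0.14 -0.03 -0.3   1.3   0.    0.21]
```

```bash
python3 -m handwheel '[[1.5,0.1,-1.8,0,-0.5,0],[3,0.2,-3.5,0,-1,0],[4.4,0.4,-5.3,0,-1.4,0],[5.2,0.5,-6.3,0,-1.6,0],[5.3,0.5,-6.5,0,-1.6,0]]'
python3 - <<'E'
from h import *
plan([.471,-.253,.039],85.7)
snap('wrist','w3.png')
E
```

```text
clock: 11.08
eef_pos: [0.4296, -0.2495, 0.2198]
tool_rot: [-0.706, 0.028, -0.027, 0.707]
ft_force: [-0.4, 0.2, 0.2]
grip_width: 0.0856
clk 11.07 pos [ 0.4296 -0.2495  0.2198] jawyaw 85.52 down [-4.e-04  3.e-04 -1.e+00]
shift [ 1.66  7.23 -0.01] turn [-0.   -0.02 -0.  ] F [-0.4  0.2  0.2] j [-0.53  0.24 -0.03  1.31  0.   -0.45]
```

View pics/w3.png

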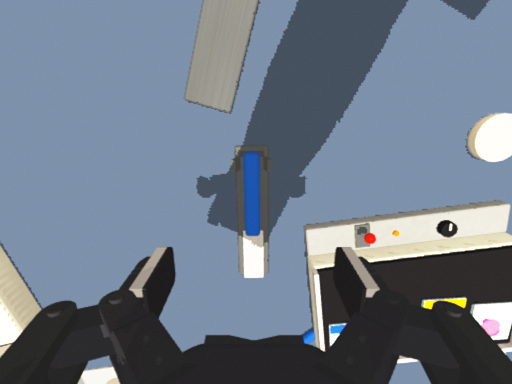

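The blue handle runs from (252,152) to (253,235), with the blade at (253,255). Measuring.

```bash
python3 - <<'E'
from h import *
c=snap('wrist'); H,S,V=hsvs(c)
r=rect(c,(H>100)&(H<122)&(S>190)&(V>80),(235,140,275,240),.065,'bar')
print(cv2.boxPoints(r))
r=rect(c,(V>190)&(S<50),(235,225,275,282),.010,'blade'); print(cv2.boxPoints(r))
r=rect(c,(V<60),(235,140,275,282),.010,'x')
for u,v in [(236,146),(268,146),(239.5,277),(268,276)]: print(onz(c,u,v,.008))
E
```

```text
bar c [ 449.1 -253.6] size [16.4 96.7] ang 85.82
[[ 400.22467 -258.20642]
 [ 496.71277 -265.25653]
 [ 497.90515 -248.93774]
 [ 401.41705 -241.88763]]
blade c [ 558.6 -260.3] size [30.  73.9] ang 86.43
[[ 520.7794  -272.9762 ]
 [ 594.5515  -277.58014]
 [ 596.42114 -247.62152]
 [ 522.64905 -243.01758]]Traceback (most recent call last):
  File "<stdin>", line 6, in <module>
  File "h.py", line 29, in rect
    k=comp(mask,box); P=np.array([onz(c,u,v,z)[:2] for u,v in k]); r=cv2.minAreaRect((P*1000).astype(np.float32))
  File "h.py", line 27, in comp
    cs,_=cv2.findContours(m,cv2.RETR_EXTERNAL,cv2.CHAIN_APPROX_NONE); return max(cs,key=cv2.contourArea)[:,0,:]
                                                                             ~~~^^^^^^^^^^^^^^^^^^^^^^^^
ValueError: max() iterable argument is empty
```

```bash
python3 - <<'E'
from h import *
plan([.4745,-.255,.039],85.8)
E
python3 -m handwheel '[[0.6,1,0,0,-0.03,0],[1.3,2.2,0.1,0,-0.03,0],[1.7,3.5,0.1,0,-0.03,0],[1.8,4.6,0.1,0,-0.03,0],[1.8,5.3,0.1,0,-0.03,0]]'
python3 - <<'E'
from h import *
plan([.4745,-.255,.039],85.8)
snap('wrist','w4.png')
E
```

```text
clk 11.18 pos [ 0.4292 -0.2478  0.2201] jawyaw 85.62 down [-5.e-04  6.e-04 -1.e+00]
shift [ 1.83  7.24 -0.15] turn [-0.   -0.02 -0.  ] F [1.1 0.  0.3] j [-0.52  0.24 -0.03  1.31  0.   -0.45]
clock: 11.8
eef_pos: [0.474, -0.2465, 0.0867]
tool_rot: [-0.706, 0.025, -0.023, 0.707]
ft_force: [0.5, 0.7, -0.3]
grip_width: 0.0851
clk 11.80 pos [ 0.474  -0.2465  0.0867] jawyaw 86.11 down [-0.0015  0.0012 -1.    ]
shift [ 0.05  1.91 -0.34] turn [-0.01  0.03 -0.01] F [ 0.5  0.7 -0.3] j [-0.48  0.41 -0.14  1.01  0.   -0.41]
```

View pics/w4.png

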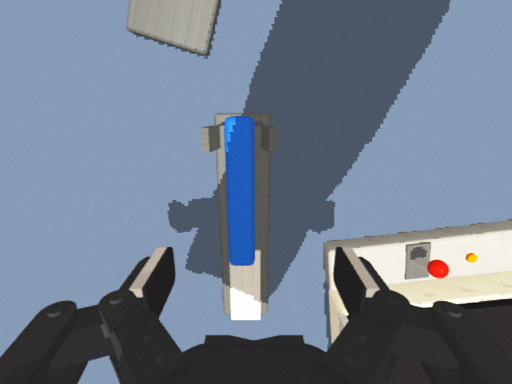

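```bash
python3 -m handwheel '[[0,0,-0.2,0,0.03,0],[0,0.3,-0.34,0,0.03,0],[0.03,0.9,-0.34,0,0.03,0],[0.03,1.5,-0.34,0,0.03,0],[0.03,1.9,-0.34,0,0.03,0]]'
python3 -m handwheel '[[0,0,0,0,0,0],[0,0,0,0,0,0],[0,0,0,0,0,0],[0,0,0,0,0,0],[0,0,0,0,0,0]]' -1
python3 -m handwheel '[[0,0,0,0,0,0],[0,0,0,0,0,0],[0,0,0,0,0,0],[0,0,0,0,0,0],[0,0,0,0,0,0]]' -1
python3 - <<'E'
from h import *
plan([.4745,-.255,.039],85.8)
print(bot.get_obs()['ft_torque'])
E
```

```text
clock: 12.48
eef_pos: [0.4739, -0.2568, 0.0385]
tool_rot: [-0.706, 0.027, -0.026, 0.707]
ft_force: [-0.2, 0.4, 0.2]
grip_width: 0.0852
clock: 13.1
eef_pos: [0.4753, -0.2574, 0.0408]
tool_rot: [0.707, -0.026, 0.027, -0.706]
ft_force: [-0.1, 1.0, 3.1]
grip_width: 0.0168
clock: 13.72
eef_pos: [0.4753, -0.2574, 0.0407]
tool_rot: [0.707, -0.026, 0.027, -0.706]
ft_force: [0.9, 1.1, 5.7]
grip_width: 0.0169
clk 13.72 pos [ 0.4753 -0.2574  0.0407] jawyaw 85.7 down [ 1.2e-03 -5.0e-04 -1.0e+00]
shift [-0.04  0.07  0.09] turn [ 0.   -0.01  0.01] F [0.9 1.1 5.7] j [-0.5   0.48 -0.18  0.91  0.   -0.42]
[ 0.14667183  0.0354509  -0.04510955]
```

```bash
python3 -m handwheel '[[0,-0.3,0,0,0,0],[0,-0.8,0,0,0,0],[0,-1.6,0,0,0,0],[0,-2.6,0,0,0,0],[0,-3.6,0,0,0,0]]'
python3 -m handwheel '[[0,-0.6,0,0,0,0],[-0.3,-0.9,0.5,0,-0.1,0],[-0.6,-0.9,1.2,0,-0.2,0],[-0.9,-0.9,1.8,0,-0.3,0],[-1.1,-0.9,2.0,0,-0.4,0]]'
python3 - <<'E'
from h import *
plan([.4745,-.255,.039],85.8)
o=bot.get_obs();print(o['ft_torque'],o['grip_width'])
snap('wrist','w5.png')
E
```

```text
clock: 14.35
eef_pos: [0.4744, -0.2571, 0.1311]
tool_rot: [-0.707, 0.027, -0.026, 0.707]
ft_force: [0.6, 0.4, -1.9]
grip_width: 0.0168
clock: 14.98
eef_pos: [0.4499, -0.2034, 0.1519]
tool_rot: [-0.707, 0.002, -0.0, 0.707]
ft_force: [0.5, 0.4, -2.1]
grip_width: 0.0169
clk 14.97 pos [ 0.4499 -0.2034  0.1519] jawyaw 89.86 down [-1.9e-03  9.0e-04 -1.0e+00]
shift [ 1.    4.51 -2.06] turn [-0.    0.41 -0.01] F [ 0.5  0.4 -2.1] j [-0.42  0.28 -0.16  1.14  0.   -0.42]
[ 0.00309224 -0.00453282  0.00152859] 0.016897270289635287
```

View pics/w5.png

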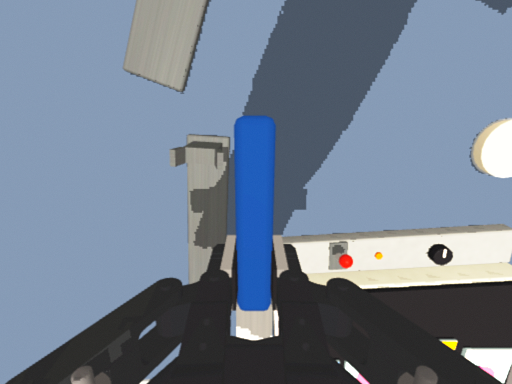

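```bash
python3 - <<'E'
from h import *
c=snap('top'); H,S,V=hsvs(c); s=snap('scene','s5.png')
f=lambda x,y,z: onz(c,250+x/4.3-.4,110+y/4.3-.4,z)[:2]*1000
for n,x,y,z in [('lipBLout',33,64,63),('lipBRout',430,45,63),('FRout',446,275,63),('FLout',40,292,63),('apronFL',48,363,20),('apronFR',435,348,20)]: print(n,np.round(f(x,y,z/1000),1))
m={'or':(H>8)&(H<22)&(S>150)&(V>150),'ye':(H>22)&(H<35)&(S>150)&(V>150),'bl':(H>100)&(H<116)&(S>120)&(V>120)}
for k in m: rect(c,m[k],(255,120,350,170),.06,k)
rect(c,V>200,(258,128,286,156),.06,'white')
for k,b in [('white',(258,128,286,156)),('ye',(284,130,306,160)),('or',(304,130,327,156)),('bl',(325,120,348,150))]:
    r=rect(c,V>130,b,.06,k+' whole')
cv2.imwrite('pics/s5c.png',cv2.resize(s['color'][205:310,125:285,::-1],None,fx=4.5,fy=4.5,interpolation=cv2.INTER_CUBIC))
E
```

```text
lipBLout [702.1  98.6]
lipBRout [ 720.7 -177. ]
FRout [ 557.3 -185.2]
FLout [540.3  89.8]
apronFL [498.9  84.4]
apronFR [ 514.7 -185.7]
or c [630.3 -74. ] size [12.3 53.4] ang 1.03
ye c [616.9 -12. ] size [12.2 53.2] ang 1.04
bl c [ 646.7 -136.2] size [12.3 53.4] ang 1.03
white c [652.7  55.2] size [55.6 50.7] ang 1.01
white whole c [651.4  60.9] size [83.4 68.7] ang 1.39
ye whole c [641.5 -11.9] size [56.9 64.5] ang 87.49
or whole c [656.6 -77.1] size [65.6 59.6] ang 0.19
bl whole c [ 671.5 -133.8] size [62.  59.8] ang 1.0
```

View pics/s5c.png

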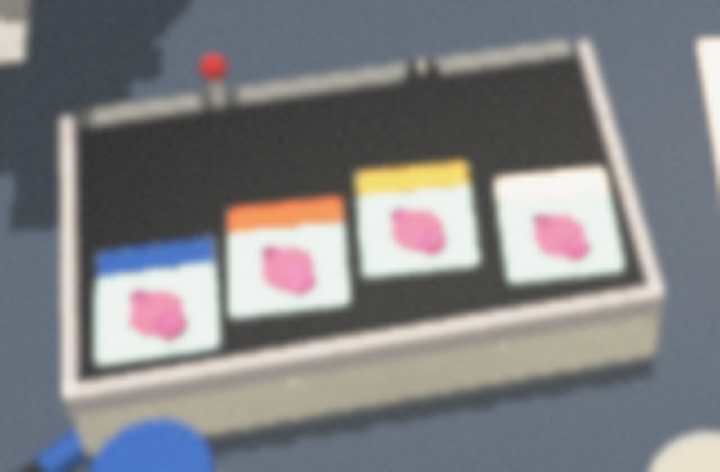

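```bash
python3 - <<'E'
from h import *
c=snap('top'); s=snap('scene')
for cam,box,wb in [(c,(255,120,350,170),(258,146,286,156)),(s,(125,205,285,310),None)]:
    H,S,V=hsvs(cam)
    for k,m in {'or':(H>4)&(H<20)&(S>150)&(V>150),'ye':(H>20)&(H<35)&(S>130)&(V>150),'bl':(H>100)&(H<116)&(S>120)&(V>100)}.items():
        b=box if not(k=='bl' and cam is s) else (125,205,180,272)
        p=comp(m,b); P=np.array([onz(cam,u,v,.06)[:2] for u,v in p])*1000; rr=cv2.minAreaRect(P.astype(np.float32)); print(k,np.round(rr[0],1),np.round(rr[1],1),round(rr[2],1))
    H2=((H<5)|(H>174))&(S>180)&(V>120)
    b=(318,176,335,195) if cam is c else (160,210,185,230)
    p=comp(H2,b); print('ball',onz(cam,*p.mean(0),.046)*1000)
E
```

```text
or [630.3 -74. ] [12.3 53.4] 1.0
ye [616.9 -12. ] [12.2 53.2] 1.0
bl [ 646.7 -136.2] [12.3 53.5] 1.0
ball [ 520.26396964 -109.33483399   46.        ]
or [630.6 -74.2] [47.7  9.1] 89.5
ye [616.7 -12.1] [49.3  8.9] 89.5
bl [ 647.5 -136.1] [12.  50.3] 1.1Traceback (most recent call last):
  File "<stdin>", line 10, in <module>
  File "h.py", line 27, in comp
    cs,_=cv2.findContours(m,cv2.RETR_EXTERNAL,cv2.CHAIN_APPROX_NONE); return max(cs,key=cv2.contourArea)[:,0,:]
                                                                             ~~~^^^^^^^^^^^^^^^^^^^^^^^^
ValueError: max() iterable argument is empty
```

```bash
python3 - <<'E'
from h import *
plan([.478,-.021,.1],93.6)
E
python3 -m handwheel '[[0.2,0,1.2,0,0,0],[0.4,0,2.8,0,-0.1,0],[0.6,0.2,4.6,0,-0.2,0],[0.9,0.8,6.2,0,-0.3,0],[1.1,1.5,7.1,0,-0.37,0]]'
python3 - <<'E'
from h import *
plan([.478,-.021,.1],93.6)
c=snap('top'); cv2.imwrite('pics/t6.png',cv2.resize(c['color'][110:245,250:390,::-1],None,fx=4.3,fy=4.3,interpolation=cv2.INTER_CUBIC))
s=snap('scene');cv2.imwrite('pics/s6.png',cv2.resize(s['color'][180:310,125:285,::-1],None,fx=4.5,fy=4.5,interpolation=cv2.INTER_CUBIC))
E
```

```text
clk 15.22 pos [ 0.4514 -0.2055  0.1526] jawyaw 89.68 down [ 3.e-04 -3.e-04 -1.e+00]
shift [1.02 2.1  7.39] turn [ 0.   -0.39  0.  ] F [ 0.4 -2.  -1.6] j [-0.43  0.28 -0.15  1.14 -0.   -0.42]
clock: 15.85
eef_pos: [0.4807, -0.0266, 0.115]
tool_rot: [0.707, 0.022, -0.021, -0.707]
ft_force: [-0.4, -0.1, -2.8]
grip_width: 0.0167
clk 15.85 pos [ 0.4807 -0.0266  0.115 ] jawyaw 93.48 down [ 0.0018  0.     -1.    ]
shift [-0.1   0.6   0.23] turn [ 0.   -0.01  0.01] F [-0.4 -0.1 -2.8] j [-0.06  0.29 -0.25  1.03  0.   -0.12]
```

View pics/t6.png

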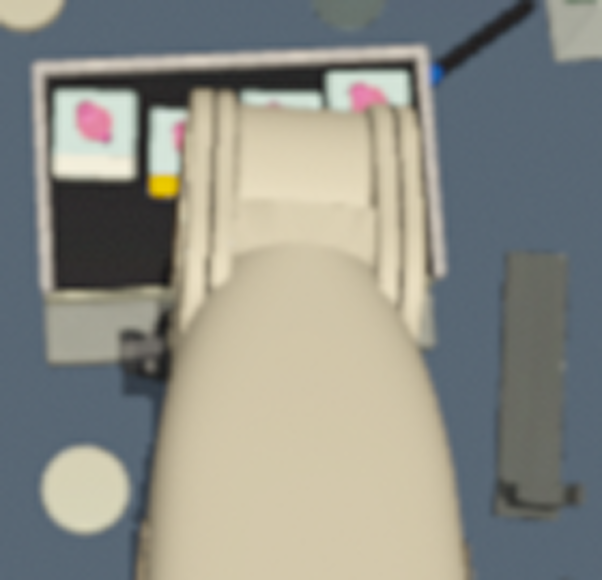

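View pics/s6.png

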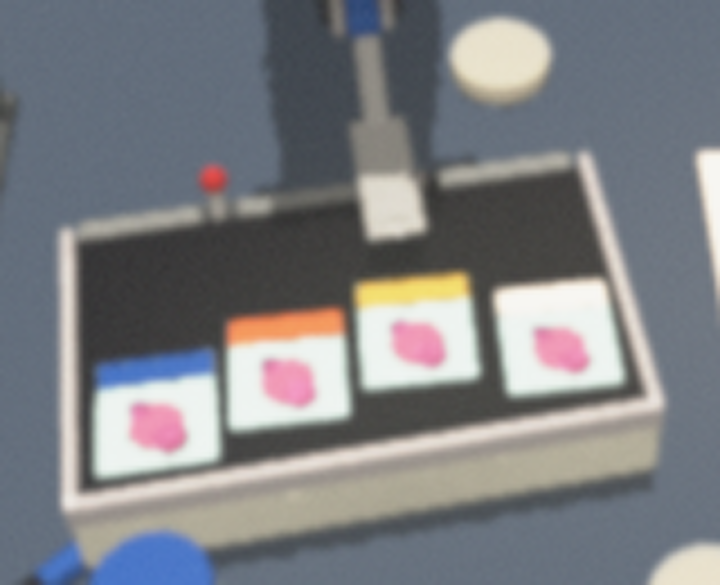

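The scene view shows the blade tip at about (213,233), in front of the yellow slide. I'll check that against the expected tip position.

```bash
python3 - <<'E'
from h import *
s=snap('scene')
for x,y in [(366,241),(429,234),(398,238)]: print(onz(s,125+x/4.5-.4,180+y/4.5-.4,.0823)[:2])
q,r=pose(); a=np.radians(3.5); print(q[:2]+.12*np.array([np.cos(a),np.sin(a)]))
E
```

```text
[ 0.6025622  -0.03210372]
[ 0.60222864 -0.00118611]
[ 0.60274219 -0.01646331]
[ 0.59902134 -0.02006035]
```

```bash
python3 -m handwheel '[[0,0.1,0.1,0,0,0],[-0.1,0.3,0.2,0,0,0],[-0.1,0.6,0.2,0,0,0],[-0.1,0.85,0.2,0,0,0],[-0.1,0.95,0.2,0,0,0]]'
python3 - <<'E'
from h import *
plan([.478,-.0215,.088],93.6)
s=snap('scene');cv2.imwrite('pics/s7.png',cv2.resize(s['color'][180:310,125:285,::-1],None,fx=4.5,fy=4.5,interpolation=cv2.INTER_CUBIC))
E
```

```text
clock: 16.62
eef_pos: [0.4764, -0.0233, 0.0907]
tool_rot: [-0.707, -0.02, 0.021, 0.707]
ft_force: [0.2, -0.1, -2.2]
grip_width: 0.0169
clk 16.62 pos [ 0.4764 -0.0233  0.0907] jawyaw 93.36 down [-9.e-04 -0.e+00 -1.e+00]
shift [0.07 0.11 0.07] turn [-0.   -0.02 -0.01] F [ 0.2 -0.1 -2.2] j [-0.05  0.31 -0.29  0.97 -0.   -0.11]
```

View pics/s7.png

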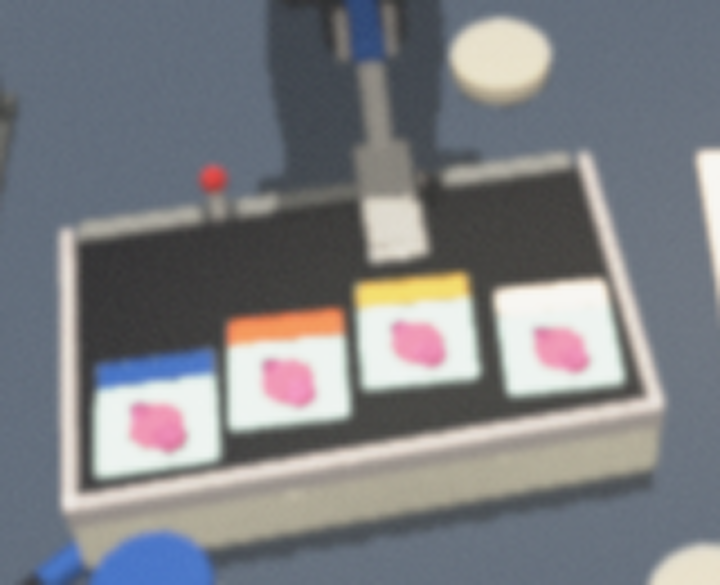

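```bash
python3 -m handwheel '[[0,0.05,0.05,0,-0.02,0],[0,0.08,0.1,0,-0.02,0],[0,0.1,0.1,0,-0.02,0],[0,0.1,0.1,0,-0.02,0],[0,0.1,0.1,0,-0.02,0]]'
python3 -m handwheel '[[0,0.02,0,0,0,0],[0,0.04,0,0,0,0],[0,0.06,0,0,0,0],[0,0.06,0,0,0,0],[0,0.06,0,0,0,0]]'
python3 - <<'E'
from h import *
plan([.478,-.0215,.088],93.6)
E
```

```text
clock: 17.3
eef_pos: [0.4767, -0.0206, 0.0889]
tool_rot: [0.707, 0.022, -0.022, -0.707]
ft_force: [0.4, -0.2, -1.6]
grip_width: 0.0171
clock: 17.92
eef_pos: [0.4766, -0.0206, 0.0875]
tool_rot: [0.707, 0.022, -0.022, -0.707]
ft_force: [-1.4, -0.4, -0.0]
grip_width: 0.017
clk 17.93 pos [ 0.4766 -0.0206  0.0875] jawyaw 93.59 down [-0. -0. -1.]
shift [ 0.05 -0.02 -0.04] turn [ 0. -0. -0.] F [-1.4 -0.4 -0. ] j [-0.04  0.31 -0.3   0.96 -0.   -0.11]
```

```bash
python3 -m handwheel '[[0.3,0,0,0,0,0],[0.7,0,0,0,0,0],[1.1,0,0,0,0,0],[1.5,0,0,0,0,0],[1.8,0,0,0,0,0]]'
python3 - <<'E'
from h import *
plan([.58,-.0145,.0875],93.6)
s=snap('scene');cv2.imwrite('pics/s8.png',cv2.resize(s['color'][180:310,125:285,::-1],None,fx=4.5,fy=4.5,interpolation=cv2.INTER_CUBIC))
E
```

```text
clock: 18.55
eef_pos: [0.5223, -0.0178, 0.0875]
tool_rot: [0.707, 0.022, -0.022, -0.707]
ft_force: [-4.0, 0.2, 4.5]
grip_width: 0.0169
clk 18.55 pos [ 0.5223 -0.0178  0.0875] jawyaw 93.59 down [ 0.e+00 -2.e-04 -1.e+00]
shift [ 2.31 -0.   -0.01] turn [ 0. -0. -0.] F [-4.   0.2  4.5] j [-0.03  0.39 -0.18  1.   -0.   -0.1 ]
```

View pics/s8.png

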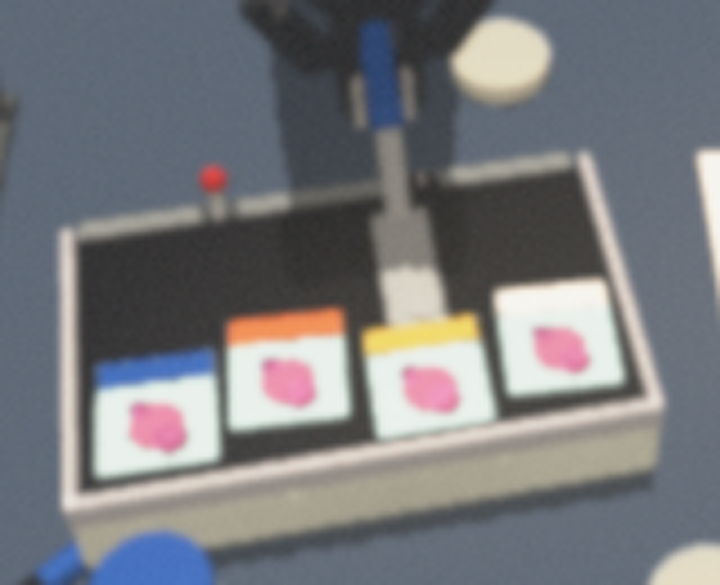

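```bash
python3 -m handwheel '[[0.2,-0.01,0,0,0,0],[0.4,-0.02,0,0,0,0],[0.6,-0.02,0,0,0,0],[0.8,-0.02,0,0,0,0],[1,-0.02,0,0,0,0]]'
python3 - <<'E'
from h import *
plan([.58,-.0145,.0875],93.6)
s=snap('scene');cv2.imwrite('pics/s9.png',cv2.resize(s['color'][180:310,125:285,::-1],None,fx=4.5,fy=4.5,interpolation=cv2.INTER_CUBIC))
E
```

```text
clock: 19.23
eef_pos: [0.5471, -0.0162, 0.0876]
tool_rot: [-0.707, -0.022, 0.022, 0.707]
ft_force: [-2.6, 0.1, 0.5]
grip_width: 0.0166
clk 19.23 pos [ 0.5471 -0.0162  0.0876] jawyaw 93.59 down [ 4.e-04  1.e-04 -1.e+00]
shift [ 1.32  0.01 -0.02] turn [-0. -0.  0.] F [-2.6  0.1  0.5] j [-0.03  0.44 -0.11  1.03  0.   -0.09]
```

View pics/s9.png

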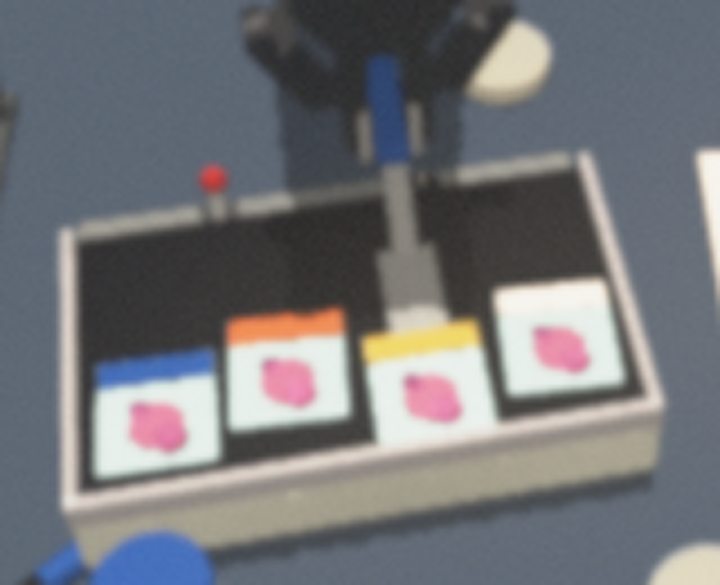

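```bash
python3 -m handwheel '[[0.25,0,0,0,0,0],[0.5,0,0,0,0,0],[0.75,0,0,0,0,0],[1,0,0,0,0,0],[1.15,0,0,0,0,0]]'
python3 -m handwheel '[[0,-0.08,0,0,0,0],[0,-0.2,0,0,0,0],[0,-0.32,0,0,0,0],[0,-0.42,0,0,0,0],[0,-0.5,0,0,0,0]]'
python3 - <<'E'
from h import *
plan([.58,-.0145,.0875],93.6)
s=snap('scene');cv2.imwrite('pics/s10.png',cv2.resize(s['color'][180:310,125:285,::-1],None,fx=4.5,fy=4.5,interpolation=cv2.INTER_CUBIC))
E
```

```text
clock: 19.9
eef_pos: [0.5755, -0.0144, 0.0877]
tool_rot: [-0.707, -0.022, 0.022, 0.707]
ft_force: [-2.8, 0.1, 2.0]
grip_width: 0.0169
clock: 20.52
eef_pos: [0.5753, -0.0144, 0.1006]
tool_rot: [0.707, 0.022, -0.022, -0.707]
ft_force: [0.1, 0.8, -3.2]
grip_width: 0.0169
clk 20.52 pos [ 0.5753 -0.0144  0.1006] jawyaw 93.59 down [ 4.e-04 -0.e+00 -1.e+00]
shift [ 0.19  0.53 -0.01] turn [ 0. -0.  0.] F [ 0.1  0.8 -3.2] j [-0.03  0.47 -0.01  1.09  0.   -0.09]
```

View pics/s10.png

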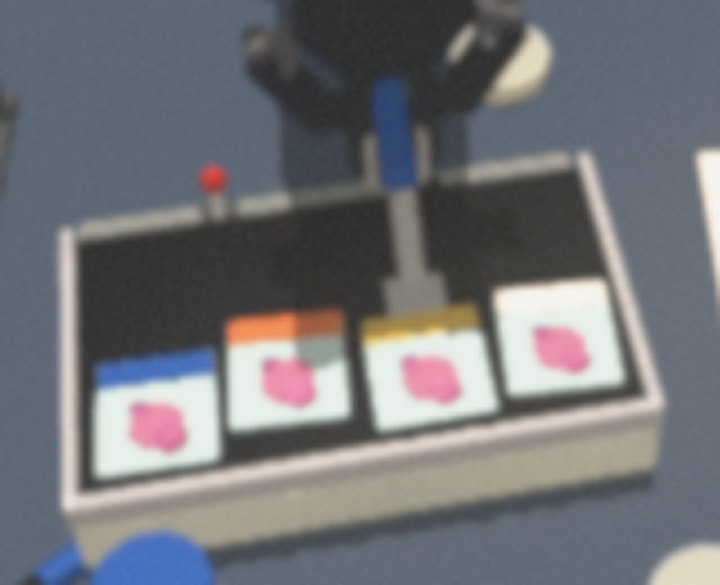

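```bash
cat >> h.py <<'E'
def slideoff(s,pts,z):
    q,r=pose(); P=np.array([onz(s,u,v,z)[:2] for u,v in pts]); c=P.mean(0); m=r.as_matrix(); f=m[:2,0]; l=m[:2,2]
    d=c-q[:2]; print('slide c',np.round(c,4),'fwd %.1f left %.1f mm'%(d@f*1000,d@l*1000),'sides',np.round(np.linalg.norm(P-np.roll(P,-1,0),axis=1)*1000,1))
E
python3 - <<'E'
from h import *
s=snap('scene')
slideoff(s,[(125+x/4.5-.4,180+y/4.5-.4) for x,y in [(361,322),(476,305),(499,412),(377,432)]],.075)
# lifter forward axis in world ; chamber place targets
E
```

```text
slide c [ 0.6749 -0.0085] fwd 99.7 left -0.3 mm sides [55.2 61.4 55.7 61.8]
```

```bash
python3 - <<'E'
from h import *
c=snap('top'); cv2.imwrite('pics/t7.png',cv2.resize(c['color'][140:200,138:248,::-1],None,fx=7,fy=7,interpolation=cv2.INTER_CUBIC))
s=snap('scene')
T=np.array([.577,.2952]); a=np.radians(-4.3); Rz=np.array([[np.cos(a),-np.sin(a)],[np.sin(a),np.cos(a)]])
for i,y in enumerate([-.09,-.03,.03,.09]):
    p=T+Rz@[0,y]; print(i,p, 'top px',proj(c,[*p,.026]),'crop',(proj(c,[*p,.026])-[138,140]+.4)*7,'scene',proj(s,[*p,.026]))
q,r=pose();plan([.4856,.3924,.13],85.7)
E
```

```text
0 [0.57025191 0.20545334] top px [221.29143169 169.68144842] crop [585.84002184 210.57013893] scene [304.06276756 227.50837188]
1 [0.57475064 0.26528445] top px [201.64451846 167.87596029] crop [448.31162923 197.93172205] scene [328.2444739  226.43894427]
2 [0.57924936 0.32511555] top px [182.04903156 166.07519808] crop [311.1432209  185.32638657] scene [352.22298866 225.37850274]
3 [0.58374809 0.38494666] top px [162.50476932 164.27914325] crop [174.33338527 172.75400276] scene [376.00086216 224.32693449]
clk 20.73 pos [ 0.5752 -0.0144  0.1004] jawyaw 93.59 down [ 1.e-04  0.e+00 -1.e+00]
shift [-2.56 -1.18 16.46] turn [-0.    0.79  0.  ] F [-0.4  0.  -2.5] j [-0.03  0.47 -0.01  1.09  0.   -0.09]
```

View pics/t7.png

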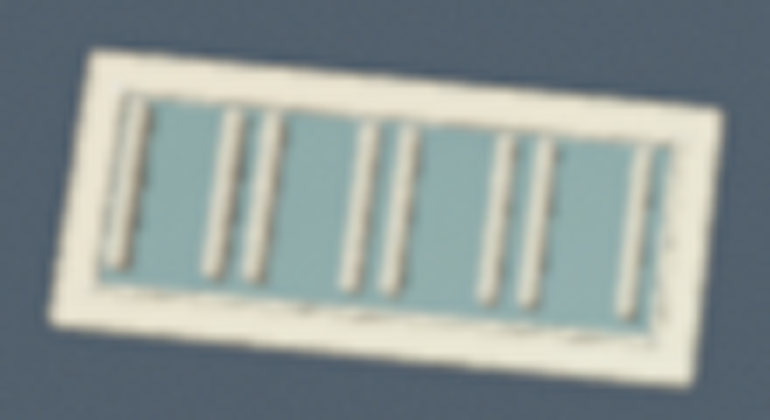

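```bash
python3 - <<'E'
from h import *
c=snap('top');s=snap('scene'); cv2.imwrite('pics/s11.png',cv2.resize(s['color'][185:265,270:415,::-1],None,fx=5.5,fy=5.5,interpolation=cv2.INTER_CUBIC))
P=np.array([onz(c,138+x/7-.43,140+y/7-.43,.006)[:2] for x,y in [(92,49),(724,106),(693,386),(47,326)]]); print(P,P.mean(0),np.linalg.norm(P-np.roll(P,-1,0),axis=1))
E
```

```text
[[0.64459458 0.43122022]
 [0.62353507 0.14886821]
 [0.49768257 0.1583583 ]
 [0.51884038 0.44199694]] [0.57116315 0.29511092] [0.28313629 0.1262098  0.28442667 0.12621512]
```

View pics/s11.png

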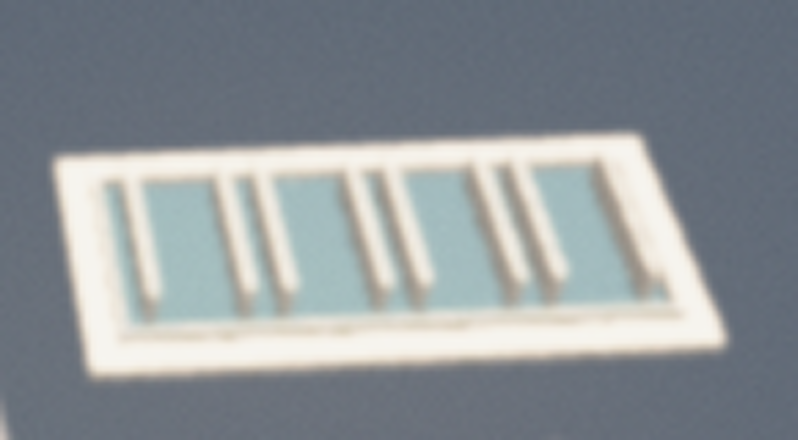

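```bash
python3 - <<'E'
from h import *
s=snap('scene')
P=np.array([onz(s,270+x/5.5-.42,185+y/5.5-.42,.006)[:2] for x,y in [(53,157),(641,133),(728,346),(90,377)]]); print(P,P.mean(0),np.linalg.norm(P-np.roll(P,-1,0),axis=1))
E
```

```text
[[0.4984172  0.15987928]
 [0.52005385 0.44401049]
 [0.64631646 0.43106572]
 [0.62519645 0.14995846]] [0.57249599 0.29622849] [0.28495384 0.12692445 0.28189953 0.12716682]
```

```bash
python3 -m handwheel '[[0,-0.2,0,0,0,0],[-0.1,-0.6,0.1,0,0,0],[-0.3,-1,0.4,0,0,0],[-0.6,-1.2,0.9,0,0.05,0],[-0.9,-1.3,1.6,0,0.1,0]]'
python3 -m handwheel '[[-0.3,0,0.9,0,0.05,0],[-0.5,0,1.9,0,0.1,0],[-0.7,0,2.9,0,0.15,0],[-0.9,0,3.9,0,0.2,0],[-1,0,4.9,0,0.25,0]]'
python3 - <<'E'
from h import *
plan([.481,.3926,.13],85.7)
s=snap('scene','s12.png')
E
```

```text
clock: 21.5
eef_pos: [0.5498, 0.025, 0.1337]
tool_rot: [-0.707, -0.016, 0.015, 0.707]
ft_force: [0.5, 0.8, -2.3]
grip_width: 0.0166
clock: 22.12
eef_pos: [0.5186, 0.1468, 0.1333]
tool_rot: [-0.707, -0.001, 0.001, 0.707]
ft_force: [0.2, 0.1, -2.9]
grip_width: 0.0171
clk 22.12 pos [0.5186 0.1468 0.1333] jawyaw 90.1 down [-1.e-04  3.e-04 -1.e+00]
shift [-1.48  0.13  9.83] turn [-0.    0.44 -0.  ] F [ 0.2  0.1 -2.9] j [ 0.28  0.38 -0.07  1.13  0.    0.27]
```

View pics/s12.png

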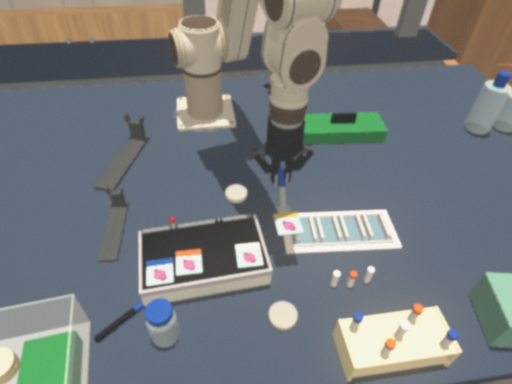

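```bash
python3 -m handwheel '[[-0.2,0,0.8,0,0.05,0],[-0.4,0,1.8,0,0.1,0],[-0.6,0,2.8,0,0.15,0],[-0.8,0,3.8,0,0.2,0],[-0.9,0,4.8,0,0.25,0]]'
python3 -m handwheel '[[-0.15,0,1,0,0.05,0],[-0.3,0,2,0,0.1,0],[-0.45,0,3,0,0.14,0],[-0.55,0.2,3.8,0,0.17,0],[-0.58,0.5,4.4,0,0.19,0]]'
python3 - <<'E'
from h import *
plan([.481,.3926,.075],85.7)
E
```

```text
clock: 22.8
eef_pos: [0.4959, 0.2665, 0.1332]
tool_rot: [-0.707, 0.015, -0.015, 0.707]
ft_force: [-0.0, 0.5, -2.3]
grip_width: 0.0165
clock: 23.42
eef_pos: [0.4867, 0.377, 0.1202]
tool_rot: [-0.707, 0.026, -0.026, 0.707]
ft_force: [0.3, 0.4, -2.5]
grip_width: 0.0164
clk 23.43 pos [0.4867 0.377  0.1202] jawyaw 85.73 down [ 3.e-04  1.e-04 -1.e+00]
shift [-0.27  1.81  0.6 ] turn [-0.  0.  0.] F [ 0.3  0.4 -2.5] j [ 0.66  0.53  0.14  1.18 -0.    0.73]
```

```bash
python3 -m handwheel '[[-0.1,0.3,0.3,0,0,0],[-0.2,0.7,0.5,0,0,0],[-0.27,1.1,0.6,0,0,0],[-0.27,1.4,0.6,0,0,0],[-0.27,1.55,0.6,0,0,0]]'
python3 - <<'E'
from h import *
plan([.481,.3926,.0567],85.7)
c=snap('scene');cv2.imwrite('pics/s13.png',cv2.resize(c['color'][160:265,265:415,::-1],None,fx=5.2,fy=5.2,interpolation=cv2.INTER_CUBIC))
E
```

```text
clock: 24.05
eef_pos: [0.4814, 0.3906, 0.0808]
tool_rot: [0.707, -0.027, 0.027, -0.706]
ft_force: [0.5, -0.6, -1.7]
grip_width: 0.0172
clk 24.05 pos [0.4814 0.3906 0.0808] jawyaw 85.65 down [-8.e-04 -8.e-04 -1.e+00]
shift [-0.02  0.97  0.08] turn [ 0. -0. -0.] F [ 0.5 -0.6 -1.7] j [ 0.68  0.57  0.11  1.1  -0.    0.76]
```

View pics/s13.png

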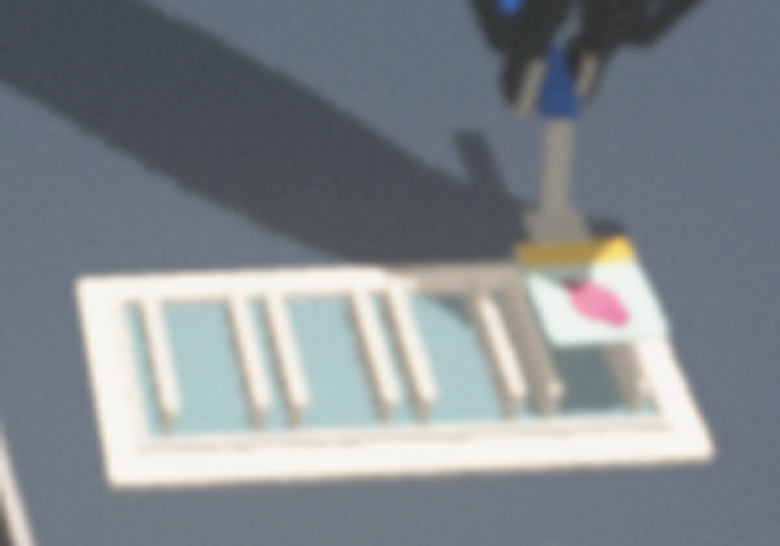

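Slide is above place 3. Lowering it onto the ribs.

```bash
python3 -m handwheel '[[0,0.2,0.04,0,0,0],[0,0.4,0.08,0,0,0],[0,0.6,0.08,0,0,0],[0,0.75,0.08,0,0,0],[0,0.85,0.08,0,0,0]]'
python3 - <<'E'
from h import *
plan([.481,.3926,.0567],85.7)
c=snap('scene');cv2.imwrite('pics/s14.png',cv2.resize(c['color'][160:265,265:415,::-1],None,fx=5.2,fy=5.2,interpolation=cv2.INTER_CUBIC))
E
```

```text
clock: 24.72
eef_pos: [0.4816, 0.3932, 0.06]
tool_rot: [0.707, -0.027, 0.026, -0.707]
ft_force: [0.7, 0.9, -2.4]
grip_width: 0.0169
clk 24.73 pos [0.4816 0.3932 0.06  ] jawyaw 85.69 down [-3.e-04 -2.e-04 -1.e+00]
shift [-0.02  0.13 -0.03] turn [ 0. -0. -0.] F [ 0.7  0.9 -2.4] j [ 0.68  0.6   0.08  1.06 -0.    0.76]
```

View pics/s14.png

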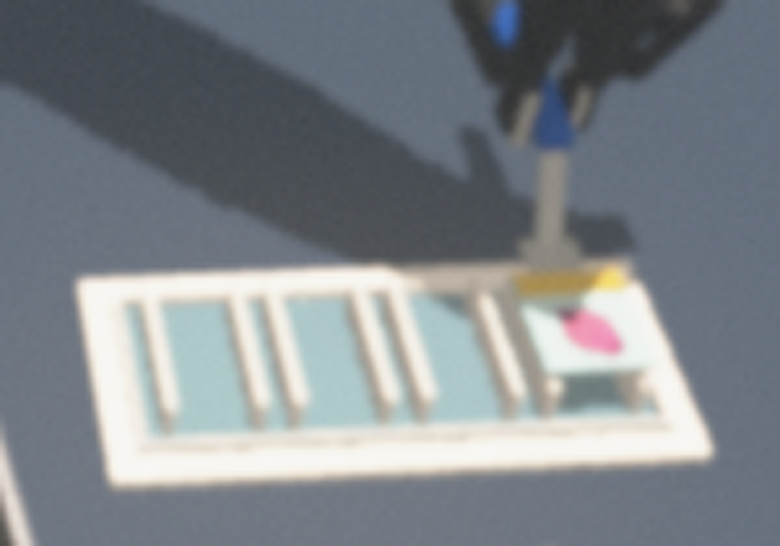

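```bash
python3 -m handwheel '[[0,0.07,-0.03,0,0,0],[0,0.14,-0.03,0,0,0],[0,0.24,-0.03,0,0,0],[0,0.34,-0.03,0,0,0],[0,0.4,-0.03,0,0,0]]'
python3 - <<'E'
from h import *
plan([.481,.3926,.050],85.7)
c=snap('scene');cv2.imwrite('pics/s15.png',cv2.resize(c['color'][160:265,265:415,::-1],None,fx=5.2,fy=5.2,interpolation=cv2.INTER_CUBIC))
E
```

```text
clock: 25.4
eef_pos: [0.4816, 0.3925, 0.0501]
tool_rot: [0.707, -0.027, 0.027, -0.707]
ft_force: [0.0, -0.6, -2.7]
grip_width: 0.0173
clk 25.40 pos [0.4816 0.3925 0.0501] jawyaw 85.69 down [-1.e-04 -2.e-04 -1.e+00]
shift [-0.03  0.01  0.  ] turn [ 0. -0. -0.] F [ 0.  -0.6 -2.7] j [ 0.68  0.6   0.07  1.04 -0.    0.76]
```

View pics/s15.png

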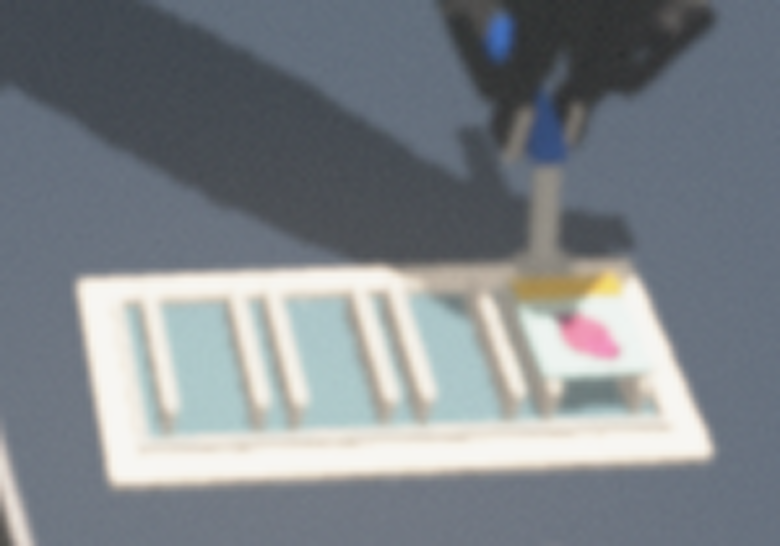

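```bash
python3 -m handwheel '[[-0.3,0.04,0,0,0,0],[-0.8,0.04,0,0,0,0],[-1.5,0.04,0,0,0,0],[-2.4,0.04,0,0,0,0],[-3.3,0.04,0,0,0,0]]'
python3 - <<'E'
from h import *
plan([.481,.3926,.050],85.7)
c=snap('scene');cv2.imwrite('pics/s16.png',cv2.resize(c['color'][160:265,265:415,::-1],None,fx=5.2,fy=5.2,interpolation=cv2.INTER_CUBIC))
E
```

```text
clock: 26.08
eef_pos: [0.3978, 0.3987, 0.0495]
tool_rot: [-0.707, 0.027, -0.026, 0.707]
ft_force: [0.4, 0.4, -2.9]
grip_width: 0.0168
clk 26.07 pos [0.3978 0.3987 0.0495] jawyaw 85.72 down [-3.e-04  1.e-04 -1.e+00]
shift [ 3.34 -0.02  0.  ] turn [-0.  0. -0.] F [ 0.4  0.4 -2.9] j [ 0.79  0.5  -0.11  0.96  0.    0.86]
```

View pics/s16.png

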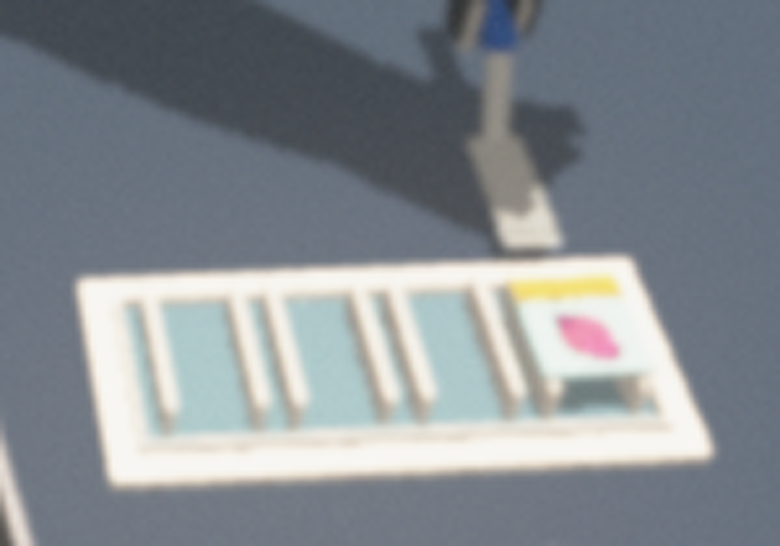

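```bash
python3 - <<'E'
from h import *
s=snap('scene')
P=np.array([onz(s,265+x/5.2-.4,160+y/5.2-.4,.031)[:2] for x,y in [(508,281),(618,275),(652,372),(548,380)]]); print(P.mean(0),np.linalg.norm(P-np.roll(P,-1,0),axis=1))
plan([.50,.06,.14],93.6)
E
python3 -m handwheel '[[0,-0.8,-0.4,0,-0.05,0],[0,-1.9,-1.5,0,-0.1,0],[0.2,-2.8,-3.3,0,-0.2,0],[0.4,-3.2,-5.2,0,-0.3,0],[0.6,-3.3,-7,0,-0.4,0]]'
```

```text
[0.58139956 0.38549991] [0.05498    0.06073845 0.05010034 0.06166482]
clk 26.18 pos [0.3961 0.3985 0.0493] jawyaw 85.85 down [-0.0023 -0.0012 -1.    ]
shift [  5.12  -3.62 -13.21] turn [ 0.01 -0.77 -0.01] F [-0.1  0.5 -2.4] j [ 0.79  0.5  -0.11  0.96  0.    0.86]
clock: 26.8
eef_pos: [0.4028, 0.2216, 0.1346]
tool_rot: [-0.706, 0.0, -0.004, 0.708]
ft_force: [-0.3, -0.8, -2.4]
grip_width: 0.0167
```

```bash
python3 - <<'E'
from h import *
plan([.48,.0457,.095],93.6)
E
```

```text
clk 26.80 pos [0.4028 0.2216 0.1346] jawyaw 89.69 down [ 0.0047  0.0018 -1.    ]
shift [ 3.12  1.59 -7.02] turn [-0.01 -0.39  0.03] F [-0.3 -0.8 -2.4] j [ 0.5   0.23 -0.28  1.06 -0.    0.51]
```

```bash
python3 -m handwheel '[[0.8,0,-1.7,0,-0.1,0],[1.6,0,-3.5,0,-0.2,0],[2.4,0.1,-5.2,0,-0.3,0],[2.9,0.4,-6.5,0,-0.38,0],[3.0,0.7,-6.9,0,-0.39,0]]'
python3 -m handwheel '[[0,0.3,0,0,0,0],[0,0.6,0,0,0,0],[0,0.7,0,0,0,0],[0,0.75,0,0,0,0],[0,0.75,0,0,0,0]]'
python3 - <<'E'
from h import *
plan([.48,.0457,.0876],93.6)
s=snap('scene');cv2.imwrite('pics/s17.png',cv2.resize(s['color'][180:310,125:285,::-1],None,fx=4.5,fy=4.5,interpolation=cv2.INTER_CUBIC))
E
```

```text
clock: 27.42
eef_pos: [0.4768, 0.0477, 0.1157]
tool_rot: [0.707, 0.022, -0.02, -0.707]
ft_force: [0.1, 1.3, -1.4]
grip_width: 0.0167
clock: 28.05
eef_pos: [0.4753, 0.0507, 0.0957]
tool_rot: [-0.707, -0.023, 0.022, 0.707]
ft_force: [0.1, -0.3, -2.7]
grip_width: 0.0164
clk 28.05 pos [0.4753 0.0507 0.0957] jawyaw 93.64 down [ 1.e-04  0.e+00 -1.e+00]
shift [ 0.18  0.32 -0.21] turn [-0.  0.  0.] F [ 0.1 -0.3 -2.7] j [ 0.11  0.3  -0.28  0.98  0.    0.04]
```

View pics/s17.png

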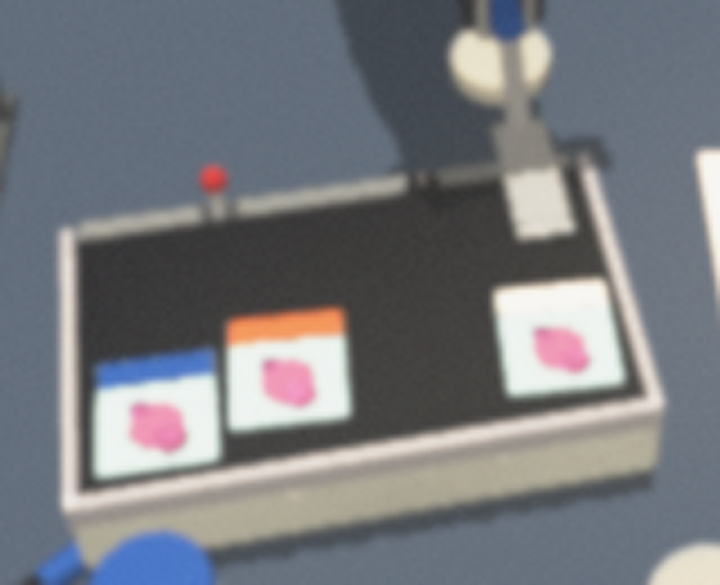

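```bash
python3 - <<'E'
from h import *
s=snap('scene')
f=lambda pts,z:np.array([onz(s,125+x/4.5-.4,180+y/4.5-.4,z)[:2] for x,y in pts])
for n,pts in [('white',[(493,289),(607,279),(627,384),(506,398)]),('or',[(225,320),(345,307),(352,418),(230,432)]),('bl',[(95,362),(214,346),(221,464),(93,479)])]:
    P=f(pts,.06); print(n,P.mean(0),np.linalg.norm(P-np.roll(P,-1,0),axis=1))
print('tip',f([(516,241),(576,233)],.064))
E
```

```text
white [0.65530987 0.0556338 ] [0.05696089 0.06268201 0.05754374 0.06411846]
or [ 0.65630493 -0.07385366] [0.057949   0.06405801 0.05576992 0.06398609]
bl [ 0.67232734 -0.13511897] [0.05569539 0.06570641 0.05660869 0.06392175]
tip [[0.59750683 0.04253523]
 [0.59636504 0.0733304 ]]
```

```bash
python3 -m handwheel '[[0,0.1,-0.1,0,0,0],[0,0.2,-0.2,0,0,0],[0,0.28,-0.21,0,0,0],[0,0.32,-0.21,0,0,0],[0,0.32,-0.21,0,0,0]]'
python3 - <<'E'
from h import *
plan([.58,.0517,.0876],93.6)
E
```

```text
clock: 28.78
eef_pos: [0.4756, 0.0448, 0.0876]
tool_rot: [0.707, 0.022, -0.022, -0.707]
ft_force: [-0.5, 0.8, -0.8]
grip_width: 0.017
clk 28.77 pos [0.4756 0.0448 0.0876] jawyaw 93.58 down [-1.e-04 -2.e-04 -1.e+00]
shift [4.19 0.   0.01] turn [ 0. -0. -0.] F [-0.5  0.8 -0.8] j [ 0.09  0.31 -0.3   0.96 -0.    0.03]
```

```bash
python3 -m handwheel '[[0.3,0,0,0,0,0],[0.7,0,0,0,0,0],[1.1,0,0,0,0,0],[1.4,0,0,0,0,0],[1.7,0,0,0,0,0]]'
python3 -m handwheel '[[0.25,0,0,0,0,0],[0.5,0,0,0,0,0],[0.75,0,0,0,0,0],[1.0,0,0,0,0,0],[1.2,0,0,0,0,0]]'
python3 - <<'E'
from h import *
plan([.5715,.0517,.0876],93.6)
s=snap('scene');cv2.imwrite('pics/s18.png',cv2.resize(s['color'][180:310,125:285,::-1],None,fx=4.5,fy=4.5,interpolation=cv2.INTER_CUBIC))
E
```

```text
clock: 29.4
eef_pos: [0.5182, 0.0476, 0.0877]
tool_rot: [0.707, 0.022, -0.022, -0.707]
ft_force: [-3.3, -0.7, 2.5]
grip_width: 0.0168
clock: 30.02
eef_pos: [0.5485, 0.0495, 0.0876]
tool_rot: [-0.707, -0.022, 0.022, 0.707]
ft_force: [-3.2, 0.0, 2.3]
grip_width: 0.0171
clk 30.02 pos [0.5485 0.0495 0.0876] jawyaw 93.59 down [ 2.e-04  0.e+00 -1.e+00]
shift [0.92 0.   0.03] turn [-0. -0.  0.] F [-3.2  0.   2.3] j [ 0.09  0.44 -0.1   1.03  0.    0.03]
```

View pics/s18.png

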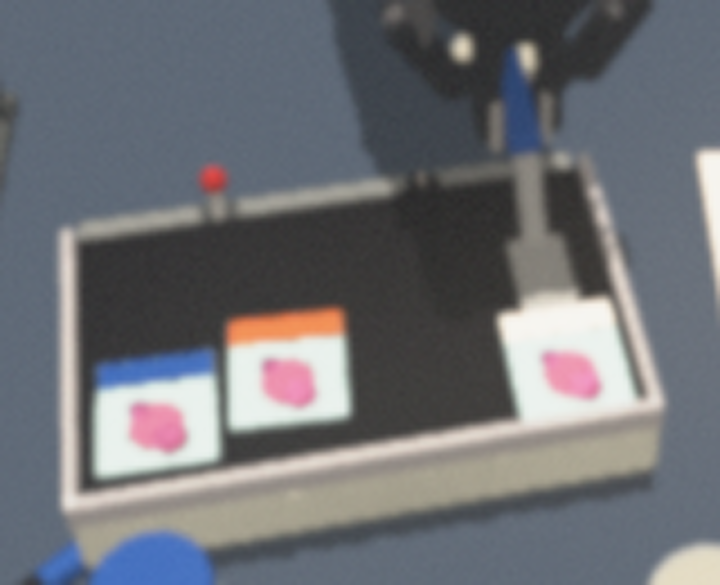

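Same behaviour as before: the slide is against the lip and the blade is going under it. Finishing the insertion and lifting.

```bash
python3 -m handwheel '[[0.2,0,0,0,0,0],[0.4,0,0,0,0,0],[0.6,0,0,0,0,0],[0.8,0,0,0,0,0],[0.92,0,0,0,0,0]]'
python3 -m handwheel '[[0,-0.08,0,0,0,0],[0,-0.2,0,0,0,0],[0,-0.32,0,0,0,0],[0,-0.42,0,0,0,0],[0,-0.5,0,0,0,0]]'
python3 - <<'E'
from h import *
plan([.5715,.0517,.0876],93.6)
s=snap('scene');cv2.imwrite('pics/s19.png',cv2.resize(s['color'][180:310,125:285,::-1],None,fx=4.5,fy=4.5,interpolation=cv2.INTER_CUBIC))
E
```

```text
clock: 30.7
eef_pos: [0.571, 0.0509, 0.0876]
tool_rot: [0.707, 0.022, -0.022, -0.707]
ft_force: [-4.1, -0.2, 3.6]
grip_width: 0.0169
clock: 31.32
eef_pos: [0.571, 0.0509, 0.1003]
tool_rot: [-0.707, -0.022, 0.022, 0.707]
ft_force: [0.0, 0.1, -2.4]
grip_width: 0.0168
clk 31.32 pos [0.571  0.0509 0.1003] jawyaw 93.59 down [ 3.e-04  1.e-04 -1.e+00]
shift [0.02 0.51 0.03] turn [-0. -0.  0.] F [ 0.   0.1 -2.4] j [ 0.09  0.47 -0.02  1.09  0.    0.03]
```

View pics/s19.png

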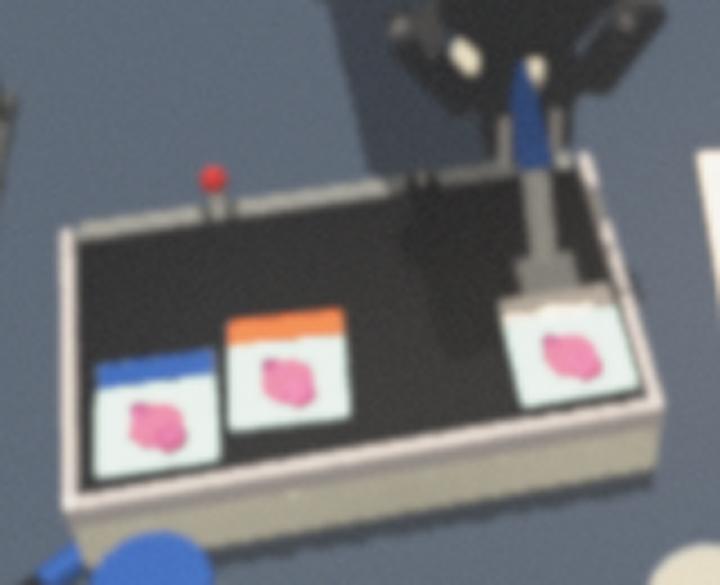

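```bash
python3 - <<'E'
from h import *
s=snap('scene')
slideoff(s,[(125+x/4.5-.4,180+y/4.5-.4) for x,y in [(500,300),(615,283),(640,390),(518,409)]],.075)
plan([.4766,.3328,.133],85.7)
E
python3 -m handwheel '[[0,-0.2,0,0,0,0],[-0.1,-0.6,0.1,0,0,0],[-0.3,-1,0.4,0,0,0],[-0.6,-1.25,0.9,0,0.05,0],[-0.9,-1.3,1.6,0,0.1,0]]'
python3 -m handwheel '[[-0.3,0,0.9,0,0.05,0],[-0.6,0,1.9,0,0.1,0],[-0.9,0,2.9,0,0.17,0],[-1.2,0,3.9,0,0.24,0],[-1.4,0,4.9,0,0.3,0]]'
python3 - <<'E'
from h import *
plan([.4766,.3328,.12],85.7)
E
```

```text
slide c [0.6712 0.0578] fwd 100.3 left 0.6 mm sides [56.6 62.4 57.  62.3]
clk 31.43 pos [0.5712 0.051  0.1005] jawyaw 93.59 down [ 7.e-04  1.e-04 -1.e+00]
shift [-3.07 -1.3  11.49] turn [-0.    0.79  0.  ] F [ 0.4  0.1 -2.8] j [ 0.09  0.47 -0.02  1.09  0.    0.03]
clock: 32.05
eef_pos: [0.5457, 0.0904, 0.1337]
tool_rot: [-0.707, -0.016, 0.015, 0.707]
ft_force: [0.2, 0.1, -2.4]
grip_width: 0.017
clock: 32.67
eef_pos: [0.5042, 0.2118, 0.1331]
tool_rot: [-0.707, 0.002, -0.002, 0.707]
ft_force: [0.6, -0.5, -1.8]
grip_width: 0.0166
clk 32.67 pos [0.5042 0.2118 0.1331] jawyaw 89.61 down [-0.e+00  3.e-04 -1.e+00]
shift [-1.14  0.53  4.83] turn [-0.    0.39 -0.  ] F [ 0.6 -0.5 -1.8] j [ 0.4   0.39 -0.04  1.13  0.    0.4 ]
```

```bash
python3 -m handwheel '[[-0.3,0,1,0,0.1,0],[-0.6,0,2,0,0.2,0],[-0.8,0,3,0,0.28,0],[-1.0,0.2,4,0,0.35,0],[-1.1,0.5,4.6,0,0.39,0]]'
python3 -m handwheel '[[-0.03,0.5,0.2,0,0,0],[-0.03,1,0.2,0,0,0],[-0.03,1.4,0.2,0,0,0],[-0.03,1.6,0.2,0,0,0],[-0.03,1.6,0.2,0,0,0]]'
python3 - <<'E'
from h import *
plan([.4766,.3328,.058],85.7)
c=snap('scene');cv2.imwrite('pics/s20.png',cv2.resize(c['color'][160:265,265:415,::-1],None,fx=5.2,fy=5.2,interpolation=cv2.INTER_CUBIC))
E
```

```text
clock: 33.3
eef_pos: [0.4779, 0.3273, 0.1205]
tool_rot: [-0.706, 0.026, -0.026, 0.707]
ft_force: [1.0, -0.5, -3.4]
grip_width: 0.017
clock: 33.92
eef_pos: [0.4784, 0.3298, 0.0796]
tool_rot: [0.707, -0.027, 0.027, -0.706]
ft_force: [-0.2, 0.4, -2.8]
grip_width: 0.0168
clk 33.92 pos [0.4784 0.3298 0.0796] jawyaw 85.64 down [-8.e-04 -6.e-04 -1.e+00]
shift [-0.08  0.86  0.11] turn [ 0.   -0.01 -0.  ] F [-0.2  0.4 -2.8] j [ 0.6   0.5  -0.02  1.05 -0.    0.68]
```

View pics/s20.png

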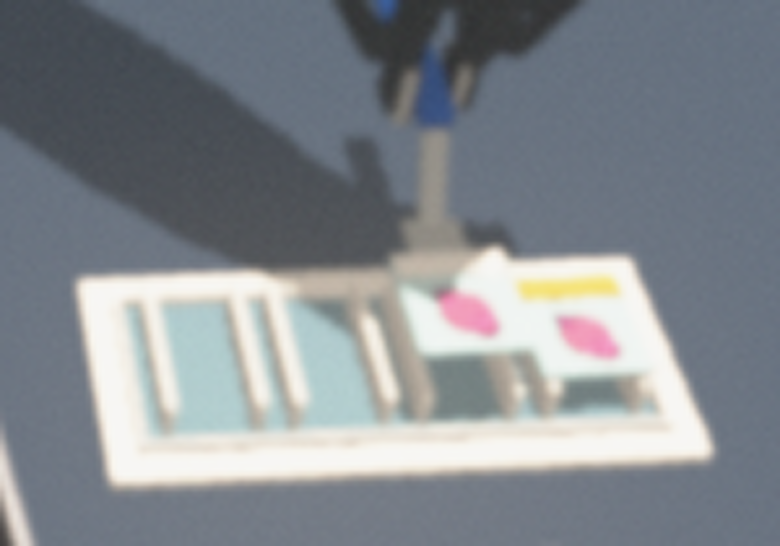

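```bash
python3 -m handwheel '[[-0.03,0.25,0.05,0,0,0],[-0.05,0.55,0.09,0,0,0],[-0.05,0.75,0.09,0,0,0],[-0.05,0.85,0.09,0,0,0],[-0.05,0.92,0.09,0,0,0]]'
python3 -m handwheel '[[0,0.06,0,0,0,0],[0,0.13,0,0,0,0],[0,0.2,0,0,0,0],[0,0.26,0,0,0,0],[0,0.26,0,0,0,0]]'
python3 - <<'E'
from h import *
plan([.4766,.3328,.05],85.7)
c=snap('scene');cv2.imwrite('pics/s21.png',cv2.resize(c['color'][160:265,265:415,::-1],None,fx=5.2,fy=5.2,interpolation=cv2.INTER_CUBIC))
E
```

```text
clock: 34.6
eef_pos: [0.4773, 0.3328, 0.0569]
tool_rot: [0.707, -0.027, 0.027, -0.707]
ft_force: [1.2, -0.3, -2.4]
grip_width: 0.0166
clock: 35.22
eef_pos: [0.4772, 0.3327, 0.0504]
tool_rot: [0.707, -0.027, 0.026, -0.707]
ft_force: [0.8, -0.6, -1.2]
grip_width: 0.0169
clk 35.23 pos [0.4772 0.3327 0.0504] jawyaw 85.69 down [-3.e-04 -2.e-04 -1.e+00]
shift [-0.02  0.02  0.  ] turn [ 0. -0. -0.] F [ 0.8 -0.6 -1.2] j [ 0.61  0.53 -0.05  0.99 -0.    0.68]
```

View pics/s21.png

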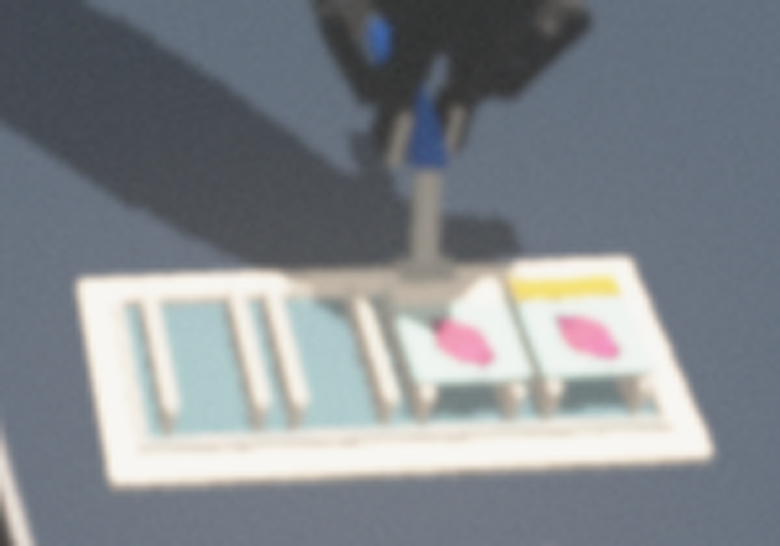

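Seated on pair 2. Withdrawing the blade.

```bash
python3 -m handwheel '[[-0.3,0.04,0,0,0,0],[-0.8,0.04,0,0,0,0],[-1.5,0.04,0,0,0,0],[-2.4,0.04,0,0,0,0],[-3.3,0.04,0,0,0,0]]'
python3 -m handwheel '[[-0.1,-0.8,-0.4,0,-0.05,0],[-0.1,-1.9,-1.5,0,-0.1,0],[0.2,-2.8,-3.3,0,-0.2,0],[0.4,-3.2,-5.2,0,-0.3,0],[0.6,-3.3,-7,0,-0.4,0]]'
python3 - <<'E'
from h import *
plan([.476,-.0841,.133],93.6)
c=snap('scene');cv2.imwrite('pics/s22.png',cv2.resize(c['color'][160:265,265:415,::-1],None,fx=5.2,fy=5.2,interpolation=cv2.INTER_CUBIC))
E
```

```text
clock: 35.9
eef_pos: [0.3934, 0.3389, 0.0496]
tool_rot: [0.707, -0.027, 0.026, -0.707]
ft_force: [-0.6, -0.3, -1.5]
grip_width: 0.0165
clock: 36.52
eef_pos: [0.3965, 0.1625, 0.1331]
tool_rot: [-0.707, 0.001, -0.002, 0.707]
ft_force: [0.6, -0.2, -2.6]
grip_width: 0.0169
clk 36.52 pos [0.3965 0.1625 0.1331] jawyaw 89.78 down [ 2.1e-03  8.0e-04 -1.0e+00]
shift [ 3.22  0.   -9.85] turn [-0.   -0.38  0.01] F [ 0.6 -0.2 -2.6] j [ 0.39  0.17 -0.35  1.05 -0.    0.39]
```

View pics/s22.png

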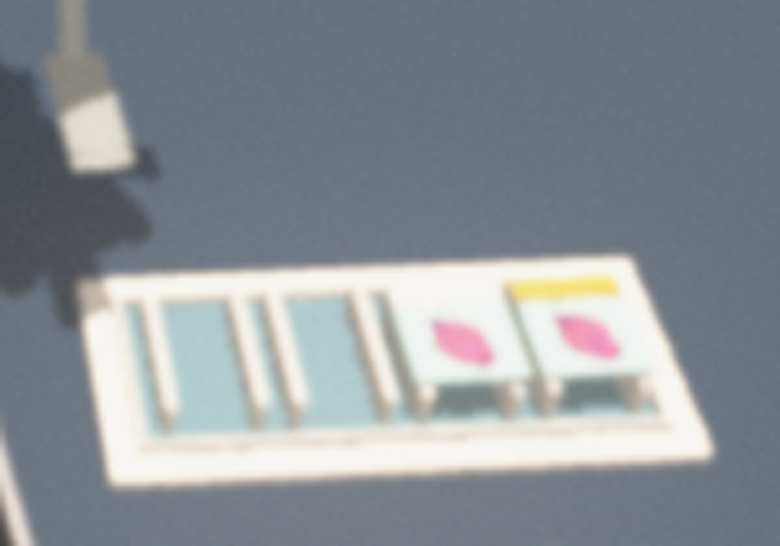

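```bash
python3 -m handwheel '[[0.5,0,-1.5,0,-0.05,0],[1.1,0,-3.3,0,-0.1,0],[1.7,0,-5.1,0,-0.2,0],[2.3,0,-6.9,0,-0.3,0],[2.8,0.2,-8.5,0,-0.35,0]]'
python3 -m handwheel '[[0.2,0.5,-0.7,0,-0.03,0],[0.35,0.9,-1.2,0,-0.03,0],[0.4,1.2,-1.4,0,-0.03,0],[0.4,1.3,-1.4,0,-0.03,0],[0.4,1.3,-1.4,0,-0.03,0]]'
python3 - <<'E'
from h import *
plan([.476,-.0845,.0876],93.6)
s=snap('scene');cv2.imwrite('pics/s23.png',cv2.resize(s['color'][180:310,125:285,::-1],None,fx=4.5,fy=4.5,interpolation=cv2.INTER_CUBIC))
E
```

```text
clock: 37.2
eef_pos: [0.4659, -0.0504, 0.1275]
tool_rot: [-0.707, -0.02, 0.019, 0.707]
ft_force: [0.5, -1.1, -2.1]
grip_width: 0.017
clock: 37.83
eef_pos: [0.4773, -0.0831, 0.0945]
tool_rot: [-0.707, -0.022, 0.022, 0.707]
ft_force: [-0.3, -1.0, -2.3]
grip_width: 0.0168
clk 37.83 pos [ 0.4773 -0.0831  0.0945] jawyaw 93.55 down [-5.e-04  3.e-04 -1.e+00]
shift [-0.06  0.28 -0.05] turn [-0. -0. -0.] F [-0.3 -1.  -2.3] j [-0.17  0.32 -0.27  0.99  0.   -0.23]
```

View pics/s23.png

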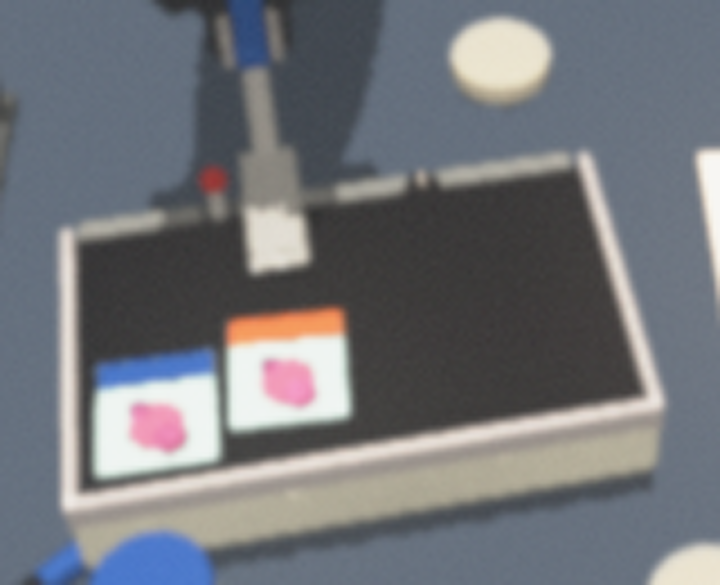

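```bash
python3 -m handwheel '[[-0.03,0.1,-0.05,0,0,0],[-0.06,0.2,-0.05,0,0,0],[-0.06,0.26,-0.05,0,0,0],[-0.06,0.28,-0.05,0,0,0],[-0.06,0.28,-0.05,0,0,0]]'
python3 - <<'E'
from h import *
plan([.58,-.0785,.0876],93.6)
E
python3 -m handwheel '[[0.3,0,0,0,0,0],[0.8,0,0,0,0,0],[1.2,0,0,0,0,0],[1.5,0,0,0,0,0],[1.8,0,0,0,0,0]]'
python3 - <<'E'
from h import *
plan([.58,-.0785,.0876],93.6)
E
```

```text
clock: 38.5
eef_pos: [0.4762, -0.0852, 0.0877]
tool_rot: [-0.707, -0.022, 0.021, 0.707]
ft_force: [0.1, 0.5, -1.0]
grip_width: 0.017
clk 38.50 pos [ 0.4762 -0.0852  0.0877] jawyaw 93.48 down [ 1.e-04  1.e-04 -1.e+00]
shift [4.16 0.   0.02] turn [-0.   -0.01  0.  ] F [ 0.1  0.5 -1. ] j [-0.18  0.32 -0.28  0.97  0.   -0.24]
clock: 39.12
eef_pos: [0.5214, -0.0825, 0.0877]
tool_rot: [0.707, 0.021, -0.022, -0.707]
ft_force: [-2.3, -0.1, 2.2]
grip_width: 0.017
clk 39.12 pos [ 0.5214 -0.0825  0.0877] jawyaw 93.49 down [-7.e-04 -2.e-04 -1.e+00]
shift [2.35 0.   0.02] turn [ 0.   -0.01 -0.  ] F [-2.3 -0.1  2.2] j [-0.16  0.4  -0.16  1.01 -0.   -0.22]
```

```bash
python3 -m handwheel '[[0.25,0,0,0,0,0],[0.5,0,0,0,0,0],[0.75,0,0,0,0,0],[1.0,0,0,0,0,0],[1.3,0,0,0,0,0]]'
python3 - <<'E'
from h import *
plan([.58,-.0785,.0876],93.6)
s=snap('scene');cv2.imwrite('pics/s24.png',cv2.resize(s['color'][180:310,125:285,::-1],None,fx=4.5,fy=4.5,interpolation=cv2.INTER_CUBIC))
E
```

```text
clock: 39.75
eef_pos: [0.5541, -0.0805, 0.0876]
tool_rot: [-0.707, -0.022, 0.021, 0.707]
ft_force: [-2.4, -0.3, 2.3]
grip_width: 0.0168
clk 39.75 pos [ 0.5541 -0.0805  0.0876] jawyaw 93.49 down [ 3.e-04  0.e+00 -1.e+00]
shift [1.04 0.   0.02] turn [-0.   -0.01  0.  ] F [-2.4 -0.3  2.3] j [-0.14  0.46 -0.07  1.04  0.   -0.21]
```

View pics/s24.png

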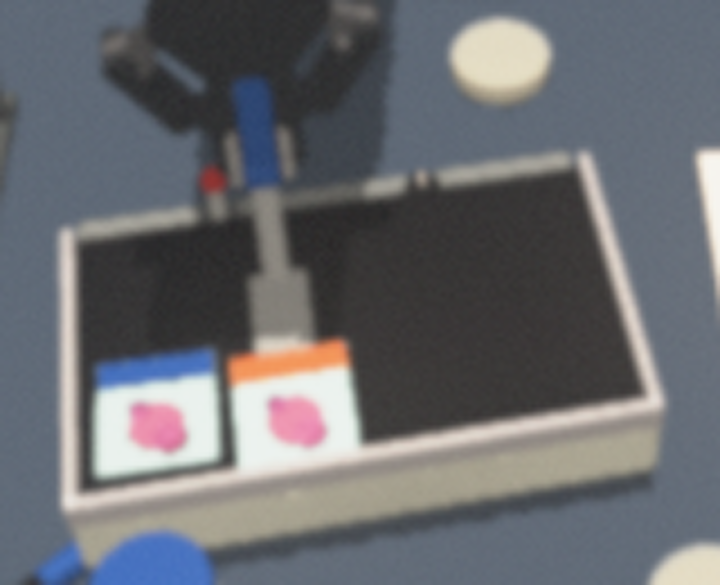

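```bash
python3 -m handwheel '[[0.25,0,0,0,0,0],[0.5,0,0,0,0,0],[0.75,0,0,0,0,0],[0.95,0,0,0,0,0],[1.04,0,0,0,0,0]]'
python3 -m handwheel '[[0,-0.08,0,0,0,0],[0,-0.2,0,0,0,0],[0,-0.32,0,0,0,0],[0,-0.42,0,0,0,0],[0,-0.5,0,0,0,0]]'
python3 - <<'E'
from h import *
plan([.4721,.2729,.133],85.7)
s=snap('scene');cv2.imwrite('pics/s25.png',cv2.resize(s['color'][180:310,125:285,::-1],None,fx=4.5,fy=4.5,interpolation=cv2.INTER_CUBIC))
E
```

```text
clock: 40.42
eef_pos: [0.5797, -0.0789, 0.0876]
tool_rot: [0.707, 0.021, -0.022, -0.707]
ft_force: [-3.7, -0.3, 3.3]
grip_width: 0.0172
clock: 41.05
eef_pos: [0.5796, -0.0789, 0.1003]
tool_rot: [-0.707, -0.022, 0.021, 0.707]
ft_force: [0.3, 0.5, -2.8]
grip_width: 0.0173
clk 41.05 pos [ 0.5796 -0.0789  0.1003] jawyaw 93.49 down [ 3.e-04  0.e+00 -1.e+00]
shift [-3.44 -1.31 14.31] turn [-0.    0.78  0.  ] F [ 0.3  0.5 -2.8] j [-0.14  0.49  0.02  1.1   0.   -0.2 ]
```

View pics/s25.png

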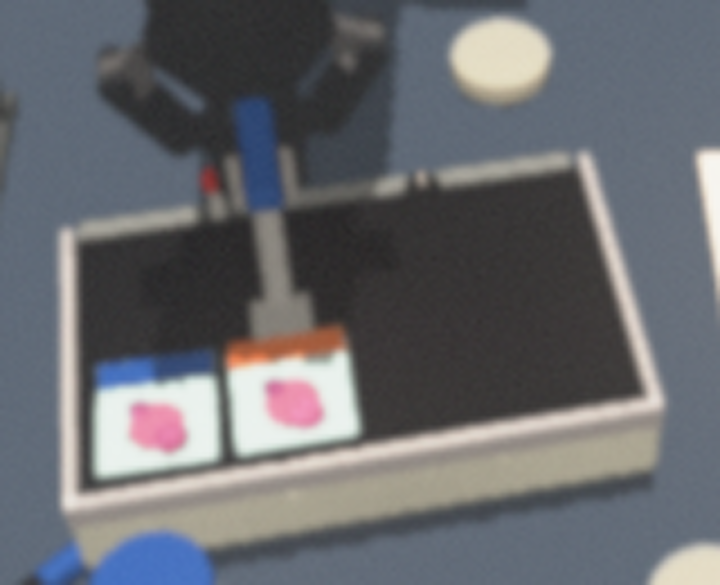

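```bash
python3 - <<'E'
from h import *
s=snap('scene')
slideoff(s,[(125+x/4.5-.4,180+y/4.5-.4) for x,y in [(226,342),(344,325),(361,437),(234,459)]],.075)
E
python3 -m handwheel '[[0,-0.2,0,0,0,0],[-0.1,-0.6,0.1,0,0,0],[-0.3,-1,0.4,0,0,0],[-0.6,-1.25,0.9,0,0.05,0],[-0.9,-1.3,1.6,0,0.1,0]]'
python3 -m handwheel '[[-0.3,0,0.9,0,0.05,0],[-0.6,0,1.9,0,0.1,0],[-0.9,0,2.9,0,0.15,0],[-1.2,0,3.9,0,0.2,0],[-1.4,0,4.9,0,0.26,0]]'
python3 - <<'E'
from h import *
plan([.4721,.2729,.12],85.7)
E
```

```text
slide c [ 0.679  -0.0718] fwd 99.5 left 1.1 mm sides [55.3 62.8 56.4 64. ]
clock: 41.78
eef_pos: [0.5543, -0.0395, 0.1337]
tool_rot: [-0.707, -0.016, 0.015, 0.707]
ft_force: [-0.2, 0.9, -2.5]
grip_width: 0.0167
clock: 42.4
eef_pos: [0.5132, 0.082, 0.1331]
tool_rot: [-0.707, 0.001, -0.001, 0.707]
ft_force: [1.1, 0.3, -2.9]
grip_width: 0.0168
clk 42.40 pos [0.5132 0.082  0.1331] jawyaw 89.89 down [ 1.e-04  3.e-04 -1.e+00]
shift [-1.66  0.53  7.63] turn [-0.    0.42  0.  ] F [ 1.1  0.3 -2.9] j [ 0.16  0.34 -0.12  1.11  0.    0.16]
```

```bash
python3 -m handwheel '[[-0.2,0,1,0,0.05,0],[-0.5,0,2,0,0.1,0],[-0.8,0,3,0,0.18,0],[-1.0,0,4,0,0.25,0],[-1.2,0,5,0,0.32,0]]'
python3 -m handwheel '[[-0.1,0.1,0.9,0,0.04,0],[-0.2,0.5,1.7,0,0.08,0],[-0.3,1,2.3,0,0.1,0],[-0.35,1.6,2.6,0,0.1,0],[-0.35,2.1,2.65,0,0.1,0]]'
python3 - <<'E'
from h import *
plan([.4725,.272,.058],85.7)
c=snap('scene');cv2.imwrite('pics/s26.png',cv2.resize(c['color'][160:265,265:415,::-1],None,fx=5.2,fy=5.2,interpolation=cv2.INTER_CUBIC))
E
```

```text
clock: 43.02
eef_pos: [0.4834, 0.2069, 0.1331]
tool_rot: [-0.707, 0.02, -0.02, 0.707]
ft_force: [0.1, -0.9, -2.6]
grip_width: 0.0169
clock: 43.65
eef_pos: [0.479, 0.2722, 0.0788]
tool_rot: [0.707, -0.027, 0.026, -0.706]
ft_force: [-0.1, 0.2, -2.2]
grip_width: 0.0169
clk 43.65 pos [0.479  0.2722 0.0788] jawyaw 85.72 down [-1.1e-03 -8.0e-04 -1.0e+00]
shift [-0.26  0.83 -0.03] turn [ 0.01  0.   -0.01] F [-0.1  0.2 -2.2] j [ 0.52  0.45 -0.11  1.01 -0.    0.59]
```

View pics/s26.png

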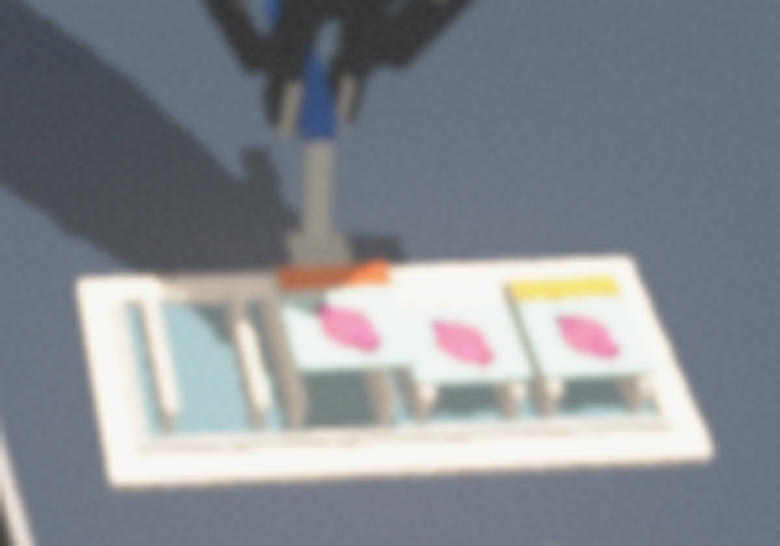

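```bash
python3 -m handwheel '[[-0.1,0.2,0,0,0,0],[-0.2,0.5,-0.03,0,0,0],[-0.25,0.72,-0.03,0,0,0],[-0.25,0.82,-0.03,0,0,0],[-0.25,0.88,-0.03,0,0,0]]'
python3 -m handwheel '[[0,0.06,0,0,0,0],[0,0.13,0,0,0,0],[0,0.2,0,0,0,0],[0,0.26,0,0,0,0],[0,0.26,0,0,0,0]]'
python3 - <<'E'
from h import *
plan([.4725,.272,.05],85.7)
c=snap('scene');cv2.imwrite('pics/s27.png',cv2.resize(c['color'][160:265,265:415,::-1],None,fx=5.2,fy=5.2,interpolation=cv2.INTER_CUBIC))
E
```

```text
clock: 44.32
eef_pos: [0.4736, 0.2719, 0.0581]
tool_rot: [-0.707, 0.027, -0.027, 0.707]
ft_force: [-0.5, 0.3, -2.3]
grip_width: 0.0169
clock: 44.95
eef_pos: [0.4733, 0.2719, 0.0514]
tool_rot: [0.707, -0.027, 0.027, -0.707]
ft_force: [-0.7, 0.2, -1.5]
grip_width: 0.0166
clk 44.95 pos [0.4733 0.2719 0.0514] jawyaw 85.69 down [-2.e-04 -1.e-04 -1.e+00]
shift [-0.03  0.06  0.  ] turn [ 0. -0. -0.] F [-0.7  0.2 -1.5] j [ 0.52  0.47 -0.16  0.94 -0.    0.6 ]
```

View pics/s27.png

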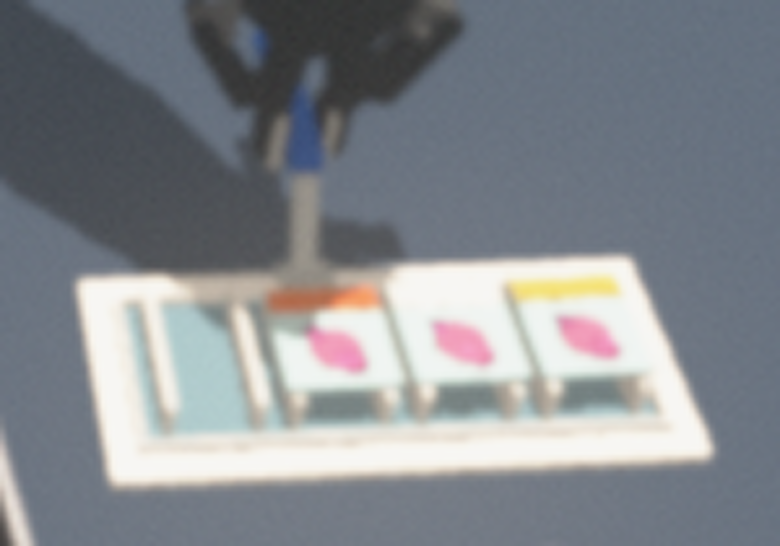

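```bash
python3 -m handwheel '[[-0.2,0.06,0,0,0,0],[-0.8,0.06,0,0,0,0],[-1.5,0.06,0,0,0,0],[-2.4,0.06,0,0,0,0],[-3.3,0.06,0,0,0,0]]'
python3 -m handwheel '[[-0.1,-0.8,-0.4,0,-0.05,0],[-0.1,-1.9,-1.5,0,-0.1,0],[0.2,-2.8,-3.3,0,-0.2,0],[0.4,-3.2,-5.2,0,-0.3,0],[0.6,-3.3,-7,0,-0.4,0]]'
python3 - <<'E'
from h import *
plan([.485,-.1462,.133],93.6)
c=snap('scene');cv2.imwrite('pics/s28.png',cv2.resize(c['color'][160:265,265:415,::-1],None,fx=5.2,fy=5.2,interpolation=cv2.INTER_CUBIC))
E
```

```text
clock: 45.62
eef_pos: [0.3893, 0.278, 0.0501]
tool_rot: [0.707, -0.027, 0.026, -0.707]
ft_force: [0.0, 0.4, -2.8]
grip_width: 0.0167
clock: 46.25
eef_pos: [0.3924, 0.1016, 0.1335]
tool_rot: [-0.707, 0.001, -0.002, 0.707]
ft_force: [0.1, 0.3, -2.2]
grip_width: 0.0168
clk 46.25 pos [0.3924 0.1016 0.1335] jawyaw 89.78 down [ 2.e-03  6.e-04 -1.e+00]
shift [ 3.74  0.02 -9.9 ] turn [-0.   -0.38  0.01] F [ 0.1  0.3 -2.2] j [ 0.25  0.13 -0.4   1.04  0.    0.26]
```

View pics/s28.png

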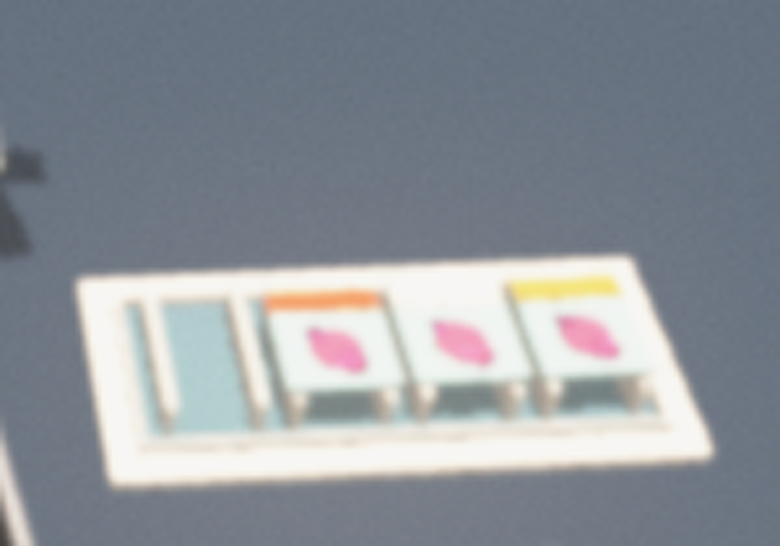

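```bash
python3 -m handwheel '[[0.6,0,-1.5,0,-0.05,0],[1.3,0,-3.3,0,-0.1,0],[2,0,-5.1,0,-0.2,0],[2.7,0,-6.9,0,-0.3,0],[3.3,0.2,-8.5,0,-0.35,0]]'
python3 -m handwheel '[[0.2,0.5,-0.7,0,-0.03,0],[0.35,0.9,-1.2,0,-0.03,0],[0.4,1.2,-1.4,0,-0.03,0],[0.4,1.3,-1.4,0,-0.03,0],[0.4,1.3,-1.4,0,-0.03,0]]'
python3 - <<'E'
from h import *
plan([.485,-.146,.0876],93.6)
s=snap('scene');cv2.imwrite('pics/s29.png',cv2.resize(s['color'][180:310,125:285,::-1],None,fx=4.5,fy=4.5,interpolation=cv2.INTER_CUBIC))
E
```

```text
clock: 46.92
eef_pos: [0.4744, -0.1113, 0.1278]
tool_rot: [-0.707, -0.02, 0.019, 0.707]
ft_force: [-0.0, 0.4, -1.5]
grip_width: 0.0168
clock: 47.55
eef_pos: [0.4859, -0.1439, 0.095]
tool_rot: [-0.707, -0.022, 0.022, 0.707]
ft_force: [-0.5, -0.3, -2.8]
grip_width: 0.0171
clk 47.55 pos [ 0.4859 -0.1439  0.095 ] jawyaw 93.56 down [-7.e-04  5.e-04 -1.e+00]
shift [-0.04  0.29 -0.08] turn [-0. -0. -0.] F [-0.5 -0.3 -2.8] j [-0.29  0.36 -0.21  1.01  0.   -0.35]
```

View pics/s29.png

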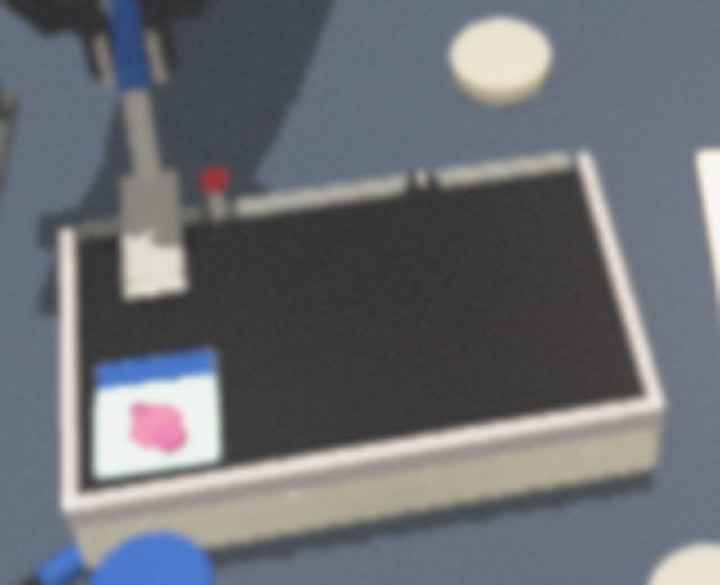

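```bash
python3 -m handwheel '[[-0.03,0.1,-0.05,0,0,0],[-0.04,0.2,-0.08,0,0,0],[-0.04,0.27,-0.08,0,0,0],[-0.04,0.3,-0.08,0,0,0],[-0.04,0.3,-0.08,0,0,0]]'
python3 -m handwheel '[[0.3,0,0,0,0,0],[0.8,0,0,0,0,0],[1.3,0,0,0,0,0],[1.7,0,0,0,0,0],[2.0,0,0,0,0,0]]'
python3 - <<'E'
from h import *
plan([.5836,-.1398,.0876],93.6)
E
```

```text
clock: 48.22
eef_pos: [0.4853, -0.1469, 0.0877]
tool_rot: [-0.707, -0.022, 0.022, 0.707]
ft_force: [-0.8, -0.5, -2.3]
grip_width: 0.0169
clock: 48.85
eef_pos: [0.5358, -0.1439, 0.0877]
tool_rot: [0.707, 0.021, -0.022, -0.707]
ft_force: [-3.4, -0.4, 3.6]
grip_width: 0.0169
clk 48.85 pos [ 0.5358 -0.1439  0.0877] jawyaw 93.5 down [-5.e-04 -3.e-04 -1.e+00]
shift [1.92 0.   0.05] turn [ 0.   -0.01 -0.  ] F [-3.4 -0.4  3.6] j [-0.26  0.45 -0.09  1.04 -0.   -0.32]
```

```bash
python3 -m handwheel '[[0.25,0,0,0,0,0],[0.5,0,0,0,0,0],[0.75,0,0,0,0,0],[1.0,0,0,0,0,0],[1.2,0,0,0,0,0]]'
python3 - <<'E'
from h import *
plan([.5836,-.1398,.0876],93.6)
s=snap('scene');cv2.imwrite('pics/s30.png',cv2.resize(s['color'][180:310,125:285,::-1],None,fx=4.5,fy=4.5,interpolation=cv2.INTER_CUBIC))
E
```

```text
clock: 49.48
eef_pos: [0.5656, -0.142, 0.0876]
tool_rot: [0.707, 0.022, -0.022, -0.707]
ft_force: [-2.7, -0.8, 3.1]
grip_width: 0.0171
clk 49.48 pos [ 0.5656 -0.142   0.0876] jawyaw 93.49 down [ 1.e-04 -1.e-04 -1.e+00]
shift [0.72 0.   0.04] turn [ 0.   -0.01  0.  ] F [-2.7 -0.8  3.1] j [-0.25  0.5  -0.    1.07 -0.   -0.31]
```

View pics/s30.png

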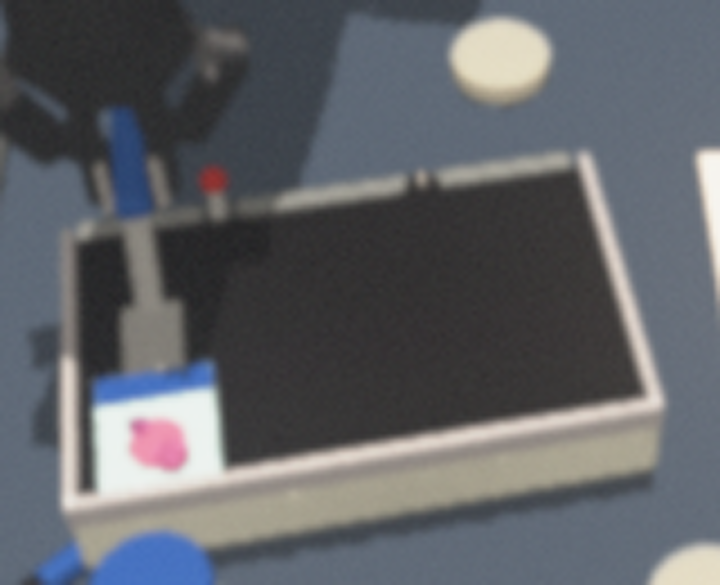

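```bash
python3 -m handwheel '[[0.2,0,0,0,0,0],[0.4,0,0,0,0,0],[0.55,0,0,0,0,0],[0.68,0,0,0,0,0],[0.72,0,0,0,0,0]]'
python3 -m handwheel '[[0,-0.08,0,0,0,0],[0,-0.2,0,0,0,0],[0,-0.32,0,0,0,0],[0,-0.42,0,0,0,0],[0,-0.5,0,0,0,0]]'
python3 - <<'E'
from h import *
plan([.468,.2126,.133],85.7)
s=snap('scene');cv2.imwrite('pics/s31.png',cv2.resize(s['color'][180:310,125:285,::-1],None,fx=4.5,fy=4.5,interpolation=cv2.INTER_CUBIC))
E
```

```text
clock: 50.15
eef_pos: [0.5834, -0.1409, 0.0876]
tool_rot: [0.707, 0.022, -0.021, -0.707]
ft_force: [-4.3, -0.1, 4.5]
grip_width: 0.017
clock: 50.78
eef_pos: [0.5833, -0.1409, 0.1003]
tool_rot: [-0.707, -0.022, 0.021, 0.707]
ft_force: [0.7, -0.1, -2.8]
grip_width: 0.0171
clk 50.77 pos [ 0.5833 -0.1409  0.1003] jawyaw 93.49 down [ 3.e-04  0.e+00 -1.e+00]
shift [-3.74 -1.31 14.4 ] turn [-0.    0.78  0.  ] F [ 0.7 -0.1 -2.8] j [-0.24  0.52  0.07  1.12  0.   -0.3 ]
```

View pics/s31.png

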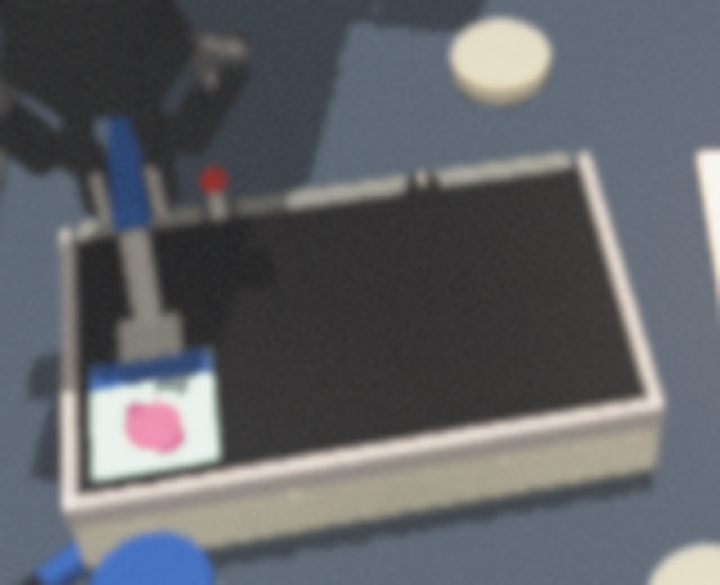

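```bash
python3 - <<'E'
from h import *
s=snap('scene')
slideoff(s,[(125+x/4.5-.4,180+y/4.5-.4) for x,y in [(89,366),(213,349),(221,463),(91,482)]],.075)
E
python3 -m handwheel '[[0,-0.2,0,0,0,0],[-0.1,-0.6,0.1,0,0,0],[-0.3,-1,0.4,0,0,0],[-0.6,-1.25,0.9,0,0.05,0],[-0.9,-1.3,1.6,0,0.1,0]]'
python3 -m handwheel '[[-0.3,0,0.9,0,0.05,0],[-0.6,0,1.9,0,0.1,0],[-0.9,0,2.9,0,0.15,0],[-1.2,0,3.9,0,0.2,0],[-1.5,0,4.9,0,0.26,0]]'
python3 - <<'E'
from h import *
plan([.468,.2129,.12],85.7)
E
```

```text
slide c [ 0.6838 -0.1337] fwd 100.6 left 1.2 mm sides [56.6 62.1 56.2 62.1]
clock: 51.5
eef_pos: [0.5579, -0.1015, 0.1335]
tool_rot: [0.707, 0.015, -0.015, -0.707]
ft_force: [0.4, 0.0, -3.0]
grip_width: 0.0169
clock: 52.12
eef_pos: [0.514, 0.0202, 0.1325]
tool_rot: [-0.707, 0.001, -0.0, 0.707]
ft_force: [-0.1, 0.5, -2.6]
grip_width: 0.0171
clk 52.12 pos [0.514  0.0202 0.1325] jawyaw 89.9 down [-7.e-04  3.e-04 -1.e+00]
shift [-1.85  0.5   7.71] turn [-0.    0.42 -0.  ] F [-0.1  0.5 -2.6] j [ 0.04  0.33 -0.13  1.1   0.    0.04]
```

```bash
python3 -m handwheel '[[-0.2,0,1,0,0.05,0],[-0.5,0,2,0,0.1,0],[-0.8,0,3,0,0.18,0],[-1.0,0,4,0,0.25,0],[-1.2,0,5,0,0.32,0]]'
python3 -m handwheel '[[-0.1,0.1,0.9,0,0.04,0],[-0.3,0.5,1.7,0,0.08,0],[-0.5,1,2.3,0,0.1,0],[-0.65,1.6,2.6,0,0.1,0],[-0.7,2.1,2.68,0,0.1,0]]'
python3 - <<'E'
from h import *
plan([.468,.2122,.058],85.7)
c=snap('scene');cv2.imwrite('pics/s32.png',cv2.resize(c['color'][160:265,265:415,::-1],None,fx=5.2,fy=5.2,interpolation=cv2.INTER_CUBIC))
E
```

```text
clock: 52.75
eef_pos: [0.4841, 0.1449, 0.1325]
tool_rot: [-0.707, 0.021, -0.02, 0.707]
ft_force: [-0.1, 0.5, -2.5]
grip_width: 0.0168
clock: 53.38
eef_pos: [0.4711, 0.2114, 0.0787]
tool_rot: [0.707, -0.027, 0.026, -0.706]
ft_force: [0.5, -1.2, -2.3]
grip_width: 0.0171
clk 53.38 pos [0.4711 0.2114 0.0787] jawyaw 85.73 down [-1.3e-03 -8.0e-04 -1.0e+00]
shift [-0.13  0.83  0.02] turn [ 0.01  0.   -0.01] F [ 0.5 -1.2 -2.3] j [ 0.42  0.39 -0.2   0.98 -0.    0.5 ]
```

View pics/s32.png

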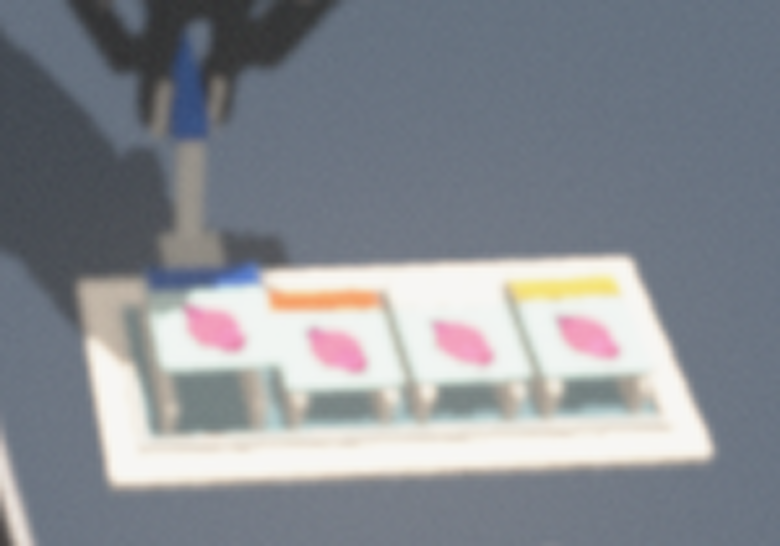

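```bash
python3 -m handwheel '[[-0.05,0.2,0,0,0,0],[-0.1,0.5,0,0,0,0],[-0.13,0.72,0,0,0,0],[-0.13,0.82,0,0,0,0],[-0.13,0.88,0,0,0,0]]'
python3 -m handwheel '[[0,0.06,0,0,0,0],[0,0.13,0,0,0,0],[0,0.2,0,0,0,0],[0,0.28,0,0,0,0],[0,0.28,0,0,0,0]]'
python3 - <<'E'
from h import *
plan([.468,.2122,.05],85.7)
c=snap('scene');cv2.imwrite('pics/s33.png',cv2.resize(c['color'][160:265,265:415,::-1],None,fx=5.2,fy=5.2,interpolation=cv2.INTER_CUBIC))
E
```

```text
clock: 54.05
eef_pos: [0.469, 0.2115, 0.0581]
tool_rot: [-0.707, 0.027, -0.027, 0.707]
ft_force: [0.0, -0.4, -2.7]
grip_width: 0.0169
clock: 54.68
eef_pos: [0.4687, 0.2115, 0.0509]
tool_rot: [0.707, -0.027, 0.026, -0.707]
ft_force: [-0.5, 0.3, -2.5]
grip_width: 0.0175
clk 54.67 pos [0.4687 0.2115 0.0509] jawyaw 85.69 down [-3.e-04 -2.e-04 -1.e+00]
shift [-0.03  0.04  0.02] turn [ 0. -0. -0.] F [-0.5  0.3 -2.5] j [ 0.42  0.42 -0.24  0.91 -0.    0.5 ]
```

View pics/s33.png

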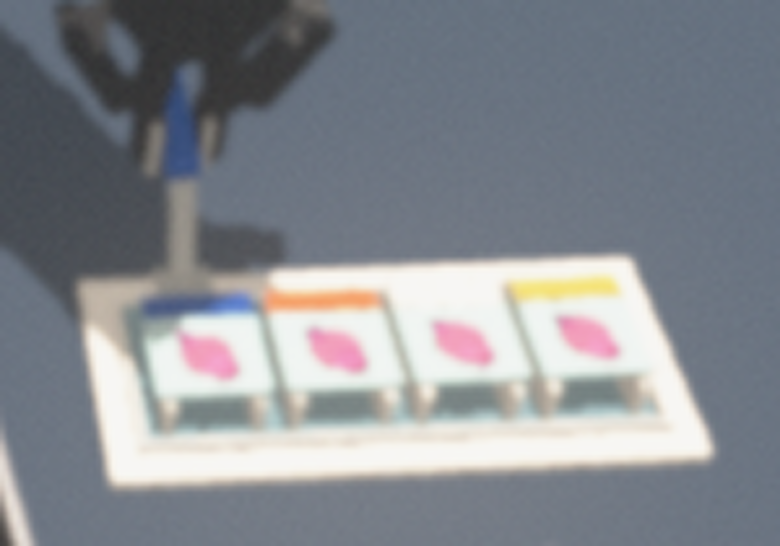

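```bash
python3 -m handwheel '[[-0.2,0.06,0,0,0,0],[-0.8,0.06,0,0,0,0],[-1.5,0.06,0,0,0,0],[-2.4,0.06,0,0,0,0],[-3.3,0.06,0,0,0,0]]'
python3 -m handwheel '[[-0.1,-0.8,-0.4,0,0,0],[-0.1,-1.9,-1.5,0,0,0],[0.2,-2.8,-3.3,0,0,0],[0.4,-3.5,-5.2,0,0,0],[0.6,-4,-7.2,0,0,0]]'
python3 - <<'E'
from h import *
plan([.4753,-.2574,.14],85.7)
c=snap('scene','s34f.png');cv2.imwrite('pics/s34.png',cv2.resize(c['color'][160:265,265:415,::-1],None,fx=5.2,fy=5.2,interpolation=cv2.INTER_CUBIC))
E
```

```text
clock: 55.35
eef_pos: [0.3847, 0.2176, 0.0495]
tool_rot: [0.707, -0.027, 0.026, -0.707]
ft_force: [0.2, 0.1, -2.1]
grip_width: 0.0171
clock: 55.98
eef_pos: [0.3873, 0.0363, 0.1505]
tool_rot: [-0.707, 0.026, -0.027, 0.707]
ft_force: [1.6, -0.9, -2.3]
grip_width: 0.0167
clk 55.98 pos [0.3873 0.0363 0.1505] jawyaw 85.77 down [ 1.3e-03  3.0e-04 -1.0e+00]
shift [  4.38   0.42 -11.46] turn [-0.    0.01  0.01] F [ 1.6 -0.9 -2.3] j [ 0.09  0.08 -0.41  1.08  0.    0.17]
```

View pics/s34.png

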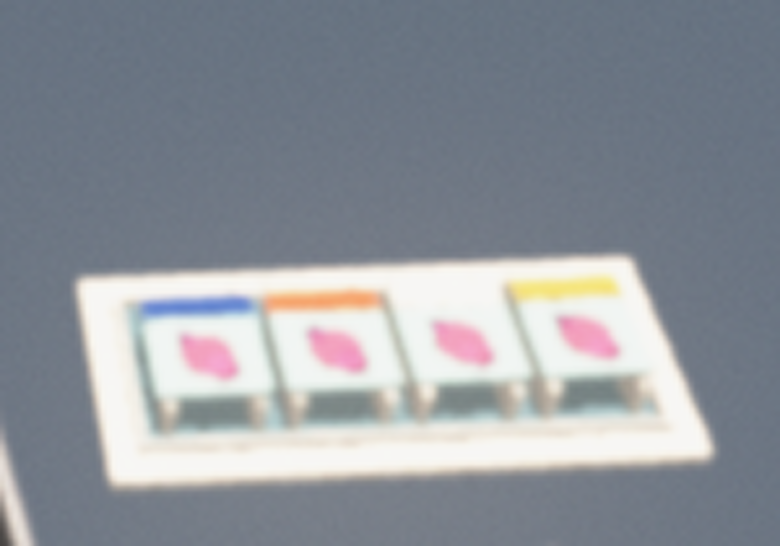

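View pics/s34f.png

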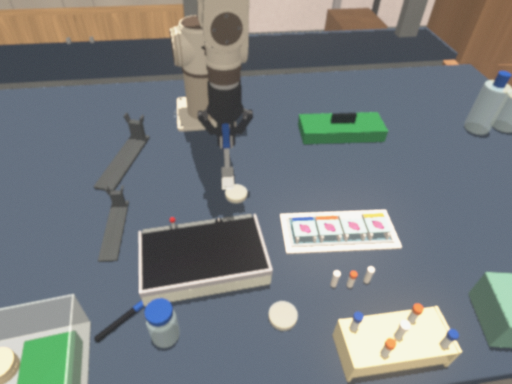

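All four slides lie on their ribs and the warmer deck is empty. Returning the lifter to its rest.

```bash
python3 -m handwheel '[[0.7,0,-1.8,0,0,0],[1.5,0.1,-3.9,0,0,0],[2.3,0.2,-6,0,0,0],[3.1,0.3,-8.1,0,0,0],[3.8,0.3,-10,0,0,0]]'
python3 -m handwheel '[[0.3,0,-0.8,0,0,0],[0.55,0.1,-1.3,0,0,0],[0.6,0.2,-1.46,0,0,0],[0.6,0.2,-1.46,0,0,0],[0.6,0.2,-1.46,0,0,0]]'
python3 - <<'E'
from h import *
plan([.4753,-.2574,.0407],85.7)
snap('scene','s35.png')
E
```

```text
clock: 56.65
eef_pos: [0.4635, -0.2201, 0.1417]
tool_rot: [-0.706, 0.027, -0.026, 0.707]
ft_force: [1.6, 1.2, -2.4]
grip_width: 0.0168
clock: 57.28
eef_pos: [0.476, -0.2557, 0.1371]
tool_rot: [-0.706, 0.026, -0.026, 0.707]
ft_force: [-0.7, -0.1, -2.9]
grip_width: 0.0168
clk 57.27 pos [ 0.476  -0.2557  0.1371] jawyaw 85.76 down [-4.e-04  5.e-04 -1.e+00]
shift [-0.02  3.86 -0.07] turn [-0.    0.01 -0.  ] F [-0.7 -0.1 -2.9] j [-0.49  0.38 -0.06  1.14  0.   -0.42]
```

```bash
python3 -m handwheel '[[-0.01,0.7,-0.06,0,0,0],[-0.02,1.6,-0.06,0,0,0],[-0.02,2.4,-0.06,0,0,0],[-0.02,3,-0.06,0,0,0],[-0.02,3.3,-0.06,0,0,0]]'
python3 - <<'E'
from h import *
plan([.4753,-.2574,.0407],85.7)
E
```

```text
clock: 57.95
eef_pos: [0.4753, -0.2578, 0.0539]
tool_rot: [-0.706, 0.027, -0.026, 0.707]
ft_force: [-0.4, -0.5, -2.6]
grip_width: 0.0166
clk 57.95 pos [ 0.4753 -0.2578  0.0539] jawyaw 85.71 down [-8.e-04  5.e-04 -1.e+00]
shift [-0.    0.53  0.01] turn [-0.    0.   -0.01] F [-0.4 -0.5 -2.6] j [-0.5   0.46 -0.17  0.94  0.   -0.42]
```

```bash
python3 -m handwheel '[[0,0.15,0.01,0,0,0],[0,0.3,0.01,0,0,0],[0,0.4,0.01,0,0,0],[0,0.48,0.01,0,0,0],[0,0.53,0.01,0,0,0]]'
python3 - <<'E'
from h import *
plan([.4753,-.2574,.0407],85.7)
E
```

```text
clock: 58.58
eef_pos: [0.4757, -0.2581, 0.0414]
tool_rot: [0.707, -0.027, 0.027, -0.707]
ft_force: [-0.1, 0.1, -2.7]
grip_width: 0.0165
clk 58.58 pos [ 0.4757 -0.2581  0.0414] jawyaw 85.69 down [ 2.e-04 -1.e-04 -1.e+00]
shift [-0.02  0.03  0.03] turn [ 0. -0.  0.] F [-0.1  0.1 -2.7] j [-0.5   0.48 -0.18  0.91  0.   -0.42]
```

```bash
python3 -m handwheel '[[0,0.02,0.01,0,0,0],[0,0.04,0.01,0,0,0],[0,0.05,0.01,0,0,0],[0,0.05,0.01,0,0,0],[0,0.05,0.01,0,0,0]]'
python3 -m handwheel '[[0,0,0,0,0,0],[0,0,0,0,0,0],[0,0,0,0,0,0],[0,0,0,0,0,0],[0,-0.2,0,0,0,0]]' 1
python3 -m handwheel '[[0,-0.6,0,0,0,0],[0,-1.4,0,0,0,0],[0,-2.4,0,0,0,0],[0,-3.6,0,0,0,0],[0,-4.6,0,0,0,0]]'
python3 - <<'E'
from h import *
plan([.4753,-.2574,.0407],85.7)
c=snap('wrist','w36.png'); snap('scene','s36.png')
H,S,V=hsvs(c)
r=rect(c,(H>100)&(H<122)&(S>190)&(V>80),(200,90,300,300),.065,'bar')
E
```

```text
clock: 59.2
eef_pos: [0.4757, -0.2578, 0.0408]
tool_rot: [0.707, -0.026, 0.027, -0.707]
ft_force: [-1.9, 1.6, 5.7]
grip_width: 0.017
clock: 59.82
eef_pos: [0.4752, -0.2576, 0.0448]
tool_rot: [-0.706, 0.027, -0.026, 0.707]
ft_force: [0.6, 0.4, 0.8]
grip_width: 0.0855
clock: 60.45
eef_pos: [0.4761, -0.258, 0.1627]
tool_rot: [0.707, -0.026, 0.027, -0.706]
ft_force: [1.0, -0.3, -0.4]
grip_width: 0.0855
clk 60.45 pos [ 0.4761 -0.258   0.1627] jawyaw 85.69 down [ 0.0022 -0.0012 -1.    ]
shift [-0.05  4.88  0.03] turn [ 0.01 -0.    0.01] F [ 1.  -0.3 -0.4] j [-0.5   0.36 -0.01  1.2   0.   -0.42]
bar c [ 450.5 -255.4] size [16.6 96.4] ang 85.46
```

View pics/w36.png

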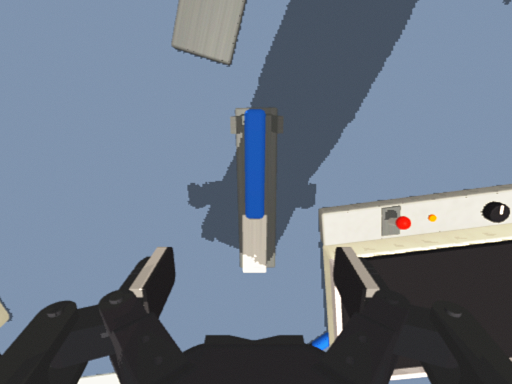

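View pics/s36.png

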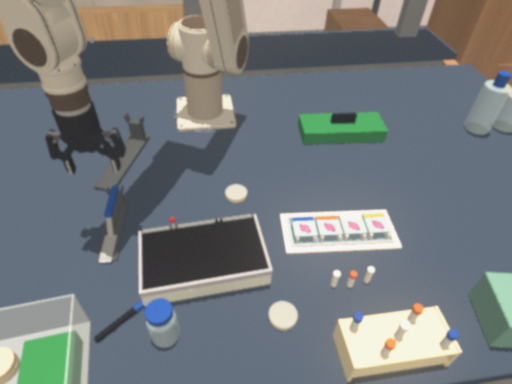

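```bash
python3 - <<'E'
from h import *
s=snap('scene'); H,S,V=hsvs(s)
rect(s,(H>45)&(H<80)&(S>120)&(V>50),(290,100,400,150),.042,'lid scene')
rect(s,(V<45),(325,105,362,130),.074,'bar scene')
plan([.2,.42,.22],-4.3)
E
python3 -m handwheel '[[-0.2,-0.2,1.4,0,0.6,0],[-0.5,-0.5,3.2,0,1.3,0],[-0.9,-0.9,5.1,0,2.1,0],[-1.5,-1.4,7,0,3.0,0],[-2.3,-2,9,0,3.9,0]]'
python3 - <<'E'
from h import *
plan([.2,.42,.22],-4.3)
E
```

```text
lid scene c [189.3 427.3] size [265.9 139.1] ang 85.81
clock: 61.22
eef_pos: [0.4341, -0.0276, 0.2094]
tool_rot: [0.657, -0.263, 0.262, -0.656]
ft_force: [1.2, -0.1, 0.0]
grip_width: 0.0852
clk 61.23 pos [ 0.4341 -0.0276  0.2094] jawyaw 46.36 down [-1.8e-03  3.0e-04 -1.0e+00]
shift [-19.13  -0.4    6.5 ] turn [ 0.01  5.07 -0.01] F [ 1.2 -0.1  0. ] j [-0.06  0.13 -0.2   1.25  0.    0.7 ]Traceback (most recent call last):
  File "<stdin>", line 4, in <module>
  File "h.py", line 29, in rect
    k=comp(mask,box); P=np.array([onz(c,u,v,z)[:2] for u,v in k]); r=cv2.minAreaRect((P*1000).astype(np.float32))
  File "h.py", line 27, in comp
    cs,_=cv2.findContours(m,cv2.RETR_EXTERNAL,cv2.CHAIN_APPROX_NONE); return max(cs,key=cv2.contourArea)[:,0,:]
                                                                             ~~~^^^^^^^^^^^^^^^^^^^^^^^^
ValueError: max() iterable argument is empty
```

```bash
python3 -m handwheel '[[-1.8,0,0.6,0,0.7,0],[-3.8,0,1.3,0,1.5,0],[-5.8,0,2,0,2.3,0],[-7.8,0,2.7,0,3.1,0],[-9.6,-0.1,3.3,0,3.8,0]]'
python3 - <<'E'
from h import *
plan([.2,.40,.24],-4.3)
E
```

```text
clock: 61.85
eef_pos: [0.3155, 0.1966, 0.2119]
tool_rot: [0.536, -0.462, 0.462, -0.535]
ft_force: [0.9, -0.1, 0.1]
grip_width: 0.0854
clk 61.85 pos [0.3155 0.1966 0.2119] jawyaw 8.46 down [-1.2e-03 -6.0e-04 -1.0e+00]
shift [-8.73 -1.13 -3.37] turn [0.01 1.28 0.  ] F [ 0.9 -0.1  0.1] j [ 0.56 -0.   -0.33  1.25  0.    1.98]
```

```bash
python3 -m handwheel '[[-1.7,-0.2,-0.6,0,0.3,0],[-3.5,-0.5,-1.3,0,0.6,0],[-5.3,-0.8,-2,0,0.9,0],[-6.8,-1.1,-2.6,0,1.2,0],[-7.2,-1.2,-2.8,0,1.28,0]]'
python3 -m handwheel '[[0,0,0,0,0,0],[0,0,0,0,0,0],[0,0,0,0,0,0],[0,0,0,0,0,0],[0,0,0,0,0,0]]'
python3 - <<'E'
from h import *
c=snap('wrist','w37.png')
H,S,V=hsvs(c)
rect(c,(H>50)&(H<75)&(S>150)&(V>60),(0,0,512,300),.042,'lidtop')
plan([.169,.434,.0],-4.3)
E
```

```text
clock: 62.48
eef_pos: [0.2193, 0.3645, 0.2421]
tool_rot: [-0.483, 0.517, -0.517, 0.482]
ft_force: [0.9, 0.9, -0.5]
grip_width: 0.0851
clock: 63.1
eef_pos: [0.221, 0.3626, 0.2426]
tool_rot: [0.482, -0.518, 0.518, -0.482]
ft_force: [1.0, 0.1, -0.1]
grip_width: 0.0854
lidtop c [169.7 426. ] size [250.5 107.4] ang 85.78
clk 63.15 pos [0.221  0.3628 0.2426] jawyaw -4.15 down [ 1.e-04  1.e-04 -1.e+00]
shift [-2.69  9.71 -2.28] turn [-0.    0.02 -0.  ] F [ 0.  -0.4  0.3] j [ 1.02  0.09 -0.15  1.33  0.    2.67]
```

View pics/w37.png

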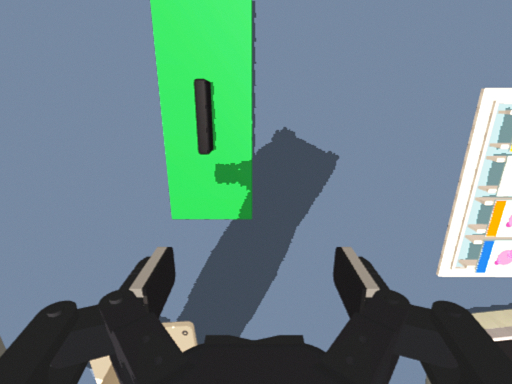

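```bash
python3 -m handwheel '[[-0.8,0.5,-0.7,0,0,0],[-1.9,1.5,-1.6,0,0,0],[-2.6,3,-2.1,0,0,0],[-2.72,4.4,-2.1,0,0,0],[-2.72,5.5,-2.1,0,0,0]]'
python3 - <<'E'
from h import *
c=snap('wrist','w38.png')
plan([.169,.434,.0515],-4.2)
E
```

```text
clock: 63.78
eef_pos: [0.1728, 0.4345, 0.1036]
tool_rot: [0.482, -0.517, 0.518, -0.482]
ft_force: [-0.0, 0.7, 0.1]
grip_width: 0.0858
clk 63.83 pos [0.172  0.432  0.1004] jawyaw -4.08 down [-0.0026 -0.0065 -1.    ]
shift [-0.08  1.96 -0.12] turn [0.01 0.01 0.04] F [-1.1 -0.4 -1.5] j [ 1.19  0.28 -0.3   0.99  0.    2.83]
```

View pics/w38.png

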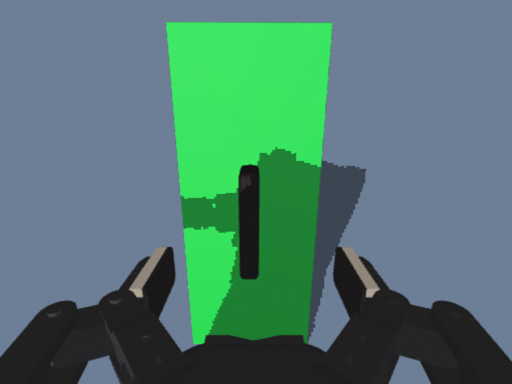

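The bar at (249,222) is between the fingers, and the lid has not moved since I stood it there. Lowering and gripping.

```bash
python3 -m handwheel '[[0,0.6,-0.1,0,0,0],[-0.04,1.2,-0.12,0,0,0],[-0.04,1.7,-0.12,0,0,0],[-0.04,1.88,-0.12,0,0,0],[-0.04,1.88,-0.12,0,0,0]]'
python3 - <<'E'
from h import *
plan([.169,.434,.0507],-4.2)
E
python3 -m handwheel '[[0,0,0,0,0,0],[0,0,0,0,0,0],[0,0,0,0,0,0],[0,0,0,0,0,0],[0,0,0,0,0,0]]' -1
python3 -m handwheel '[[0,0,0,0,0,0],[0,0,0,0,0,0],[0,-0.3,0,0,0,0],[0,-0.8,0,0,0,0],[0,-1.5,0,0,0,0]]'
python3 - <<'E'
from h import *
plan([.575,.2966,.15],-4.2)
E
```

```text
clock: 64.45
eef_pos: [0.1704, 0.4357, 0.0581]
tool_rot: [0.482, -0.518, 0.518, -0.482]
ft_force: [-0.6, 0.1, -0.2]
grip_width: 0.0854
clk 64.45 pos [0.1704 0.4357 0.0581] jawyaw -4.12 down [-1.e-04 -2.e-04 -1.e+00]
shift [ 0.07  0.3  -0.05] turn [0.   0.01 0.  ] F [-0.6  0.1 -0.2] j [ 1.2   0.33 -0.36  0.88 -0.    2.84]
clock: 65.08
eef_pos: [0.1704, 0.436, 0.0585]
tool_rot: [-0.482, 0.518, -0.518, 0.482]
ft_force: [-0.0, -0.7, 3.0]
grip_width: 0.0123
clock: 65.7
eef_pos: [0.1702, 0.4352, 0.0959]
tool_rot: [0.482, -0.517, 0.518, -0.481]
ft_force: [0.8, -0.8, -0.9]
grip_width: 0.0123
clk 65.70 pos [0.1702 0.4352 0.0959] jawyaw -4.11 down [-5.0e-04 -1.4e-03 -1.0e+00]
shift [ 4.37 -2.16 16.55] turn [0.   0.01 0.01] F [ 0.8 -0.8 -0.9] j [ 1.2   0.29 -0.31  0.98 -0.    2.84]
```

```bash
python3 - <<'E'
from h import *
print(bot.get_obs()['ft_force']); s=snap('scene'); cv2.imwrite('pics/s38.png',cv2.resize(s['color'][60:160,270:420,::-1],None,fx=5,fy=5,interpolation=cv2.INTER_CUBIC)); snap('wrist','w39.png')
E
```

```text
[ 0.83801678 -0.7727609  -0.92193718]
```

View pics/s38.png

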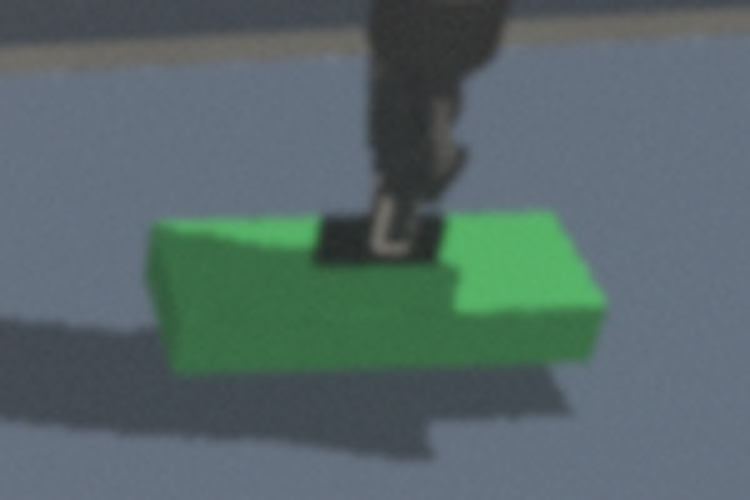

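View pics/w39.png

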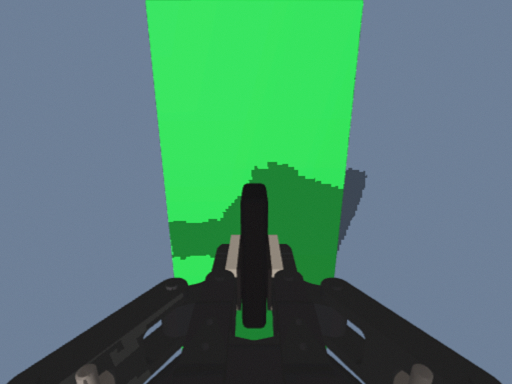

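```bash
python3 -m handwheel '[[0.2,-0.7,0.5,0,0,0],[0.5,-1.5,1.5,0,0,0],[0.9,-2.1,3,0,0,0],[1.3,-2.2,4.6,0,0,0],[1.7,-2.2,6.3,0,0,0]]'
python3 -m handwheel '[[0.4,0,1.7,0,0,0],[0.9,0,3.4,0,0,0],[1.4,0,5.1,0,0,0],[1.9,0,6.8,0,0,0],[2.3,0,8.4,0,0,0]]'
python3 - <<'E'
from h import *
plan([.575,.298,.10],-4.2)
E
```

```text
clock: 66.42
eef_pos: [0.3255, 0.3817, 0.1507]
tool_rot: [-0.482, 0.518, -0.517, 0.482]
ft_force: [0.2, 0.1, -2.4]
grip_width: 0.0122
clock: 67.05
eef_pos: [0.5309, 0.3087, 0.1498]
tool_rot: [-0.482, 0.518, -0.518, 0.481]
ft_force: [-0.1, 0.9, -1.6]
grip_width: 0.012
clk 67.05 pos [0.5309 0.3087 0.1498] jawyaw -4.14 down [-9.e-04 -5.e-04 -1.e+00]
shift [0.3  1.99 1.79] turn [0.01 0.01 0.  ] F [-0.1  0.9 -1.6] j [0.53 0.51 0.19 1.25 0.   2.17]
```

```bash
python3 -m handwheel '[[0.15,0.1,1,0,0,0],[0.25,0.5,1.6,0,0,0],[0.3,1,1.79,0,0,0],[0.3,1.5,1.79,0,0,0],[0.3,1.8,1.79,0,0,0]]'
python3 - <<'E'
from h import *
plan([.575,.298,.0645],-4.2)
s=snap('scene');cv2.imwrite('pics/s40.png',cv2.resize(s['color'][150:265,265:415,::-1],None,fx=5.2,fy=5.2,interpolation=cv2.INTER_CUBIC))
E
```

```text
clock: 67.68
eef_pos: [0.5721, 0.2991, 0.104]
tool_rot: [-0.483, 0.518, -0.517, 0.481]
ft_force: [-0.8, -0.2, -1.4]
grip_width: 0.0123
clk 67.67 pos [0.5721 0.2991 0.104 ] jawyaw -4.05 down [-0.0026 -0.0011 -1.    ]
shift [0.03 1.58 0.12] turn [0.01 0.02 0.01] F [-0.8 -0.2 -1.4] j [0.48 0.6  0.22 1.19 0.   2.12]
```

View pics/s40.png

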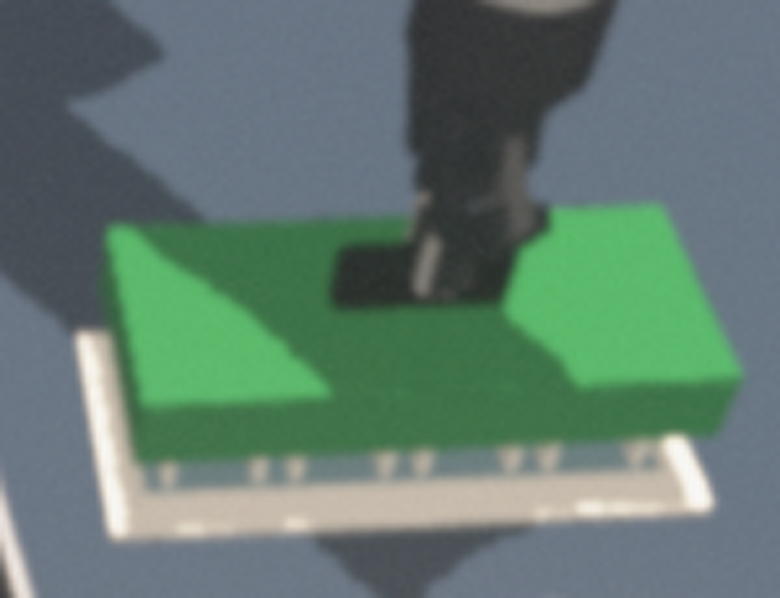

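```bash
python3 -m handwheel '[[0.03,0.3,0.06,0,0.01,0],[0.03,0.6,0.1,0,0.02,0],[0.03,0.9,0.1,0,0.02,0],[0.03,1.1,0.1,0,0.02,0],[0.03,1.2,0.1,0,0.02,0]]'
python3 - <<'E'
from h import *
plan([.575,.298,.0645],-4.2)
s=snap('scene');cv2.imwrite('pics/s41.png',cv2.resize(s['color'][150:265,265:415,::-1],None,fx=5.2,fy=5.2,interpolation=cv2.INTER_CUBIC))
E
```

```text
clock: 68.35
eef_pos: [0.5761, 0.2979, 0.0751]
tool_rot: [-0.481, 0.519, -0.518, 0.481]
ft_force: [-0.7, -0.0, -2.1]
grip_width: 0.0124
clk 68.35 pos [0.5761 0.2979 0.0751] jawyaw -4.31 down [-5.e-04 -3.e-04 -1.e+00]
shift [ 0.    0.42 -0.04] turn [ 0.   -0.01  0.  ] F [-0.7 -0.  -2.1] j [0.48 0.63 0.19 1.13 0.   2.12]
```

View pics/s41.png

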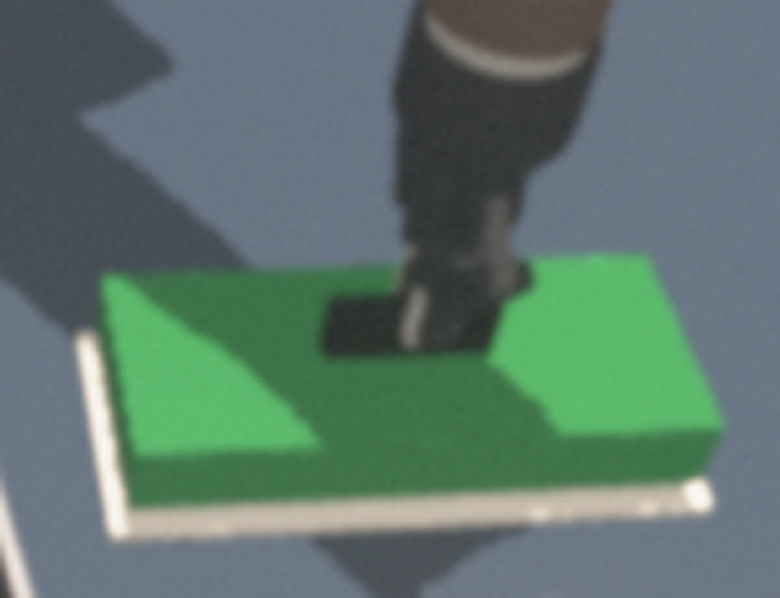

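```bash
python3 - <<'E'
from h import *
s=snap('scene')
P=np.array([onz(s,265+x/5.2-.4,150+y/5.2-.4,.0166)[:2] for x,y in [(134,508),(703,478)]])
a=np.radians(-4.3); Rz=np.array([[np.cos(a),-np.sin(a)],[np.sin(a),np.cos(a)]])
print(P, np.linalg.norm(P[0]-P[1])); m=P.mean(0); print('lid centre', m-Rz@[.054,0],'chamber scene .5725 .2962')
E
```

```text
[[0.6175672  0.16135786]
 [0.63585668 0.42690375]] 0.26617498841443044
lid centre [0.57286395 0.29817965] chamber scene .5725 .2962
```

```bash
python3 -m handwheel '[[0.04,0.1,-0.02,0,0,0],[0.04,0.2,-0.02,0,0,0],[0.04,0.3,-0.02,0,0,0],[0.04,0.38,-0.02,0,0,0],[0.04,0.42,-0.02,0,0,0]]'
python3 - <<'E'
from h import *
plan([.575,.2975,.0645],-4.2)
s=snap('scene');cv2.imwrite('pics/s42.png',cv2.resize(s['color'][150:265,265:415,::-1],None,fx=5.2,fy=5.2,interpolation=cv2.INTER_CUBIC))
E
```

```text
clock: 69.08
eef_pos: [0.5756, 0.2971, 0.0649]
tool_rot: [-0.481, 0.518, -0.518, 0.481]
ft_force: [0.1, -0.0, -1.5]
grip_width: 0.0122
clk 69.08 pos [0.5756 0.2971 0.0649] jawyaw -4.31 down [-2.e-04 -1.e-04 -1.e+00]
shift [-0.01  0.02 -0.03] turn [ 0.   -0.01  0.  ] F [ 0.1 -0.  -1.5] j [0.48 0.64 0.18 1.11 0.   2.12]
```

View pics/s42.png

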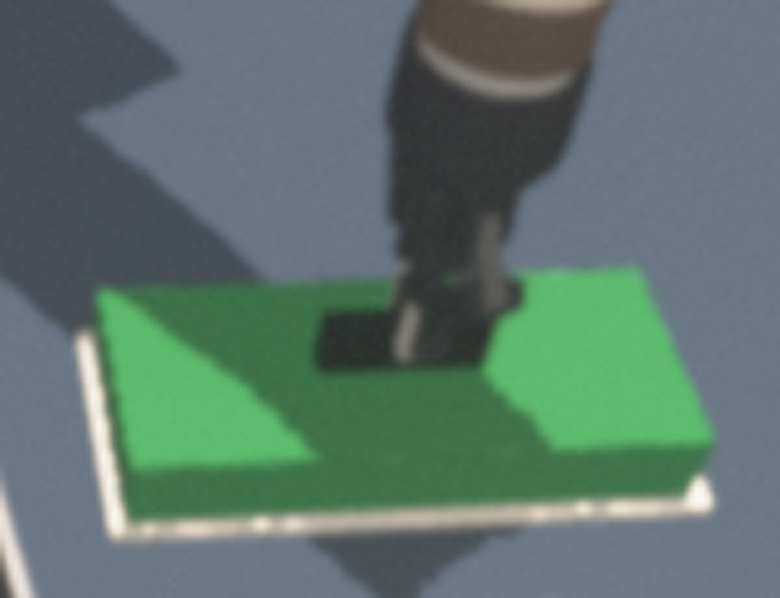

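```bash
python3 -m handwheel '[[0,0.02,0,0,0,0],[0,0.04,0,0,0,0],[0,0.06,0,0,0,0],[0,0.06,0,0,0,0],[0,0.06,0,0,0,0]]'
python3 -m handwheel '[[0,0,0,0,0,0],[0,0,0,0,0,0],[0,0,0,0,0,0],[0,0,0,0,0,0],[0,-0.2,0,0,0,0]]' 1
python3 -m handwheel '[[0,-0.5,0,0,0,0],[0,-1.4,0,0,0,0],[0,-2.6,0,0,0,0],[0,-4,0,0,0,0],[0,-5,-0.5,0,0,0]]'
python3 - <<'E'
from h import *
plan([.5,-.11,.15],-90)
s=snap('scene');cv2.imwrite('pics/s43.png',cv2.resize(s['color'][150:265,265:415,::-1],None,fx=5.2,fy=5.2,interpolation=cv2.INTER_CUBIC))
snap('wrist','w43.png')
E
```

```text
clock: 69.75
eef_pos: [0.5758, 0.2971, 0.0645]
tool_rot: [0.481, -0.518, 0.519, -0.481]
ft_force: [-2.0, -1.5, 5.7]
grip_width: 0.0127
clock: 70.38
eef_pos: [0.5753, 0.2969, 0.0682]
tool_rot: [-0.481, 0.519, -0.518, 0.48]
ft_force: [-0.7, 0.2, -0.3]
grip_width: 0.0853
clock: 71.0
eef_pos: [0.5644, 0.2982, 0.1966]
tool_rot: [0.479, -0.518, 0.519, -0.482]
ft_force: [0.7, -0.7, 0.5]
grip_width: 0.0855
clk 71.00 pos [0.5644 0.2982 0.1966] jawyaw -4.36 down [ 0.0036  0.0018 -1.    ]
shift [16.48  1.83 -1.33] turn [-0.01  8.56 -0.02] F [ 0.7 -0.7  0.5] j [ 0.49  0.53  0.35  1.38 -0.    2.13]
```

View pics/s43.png

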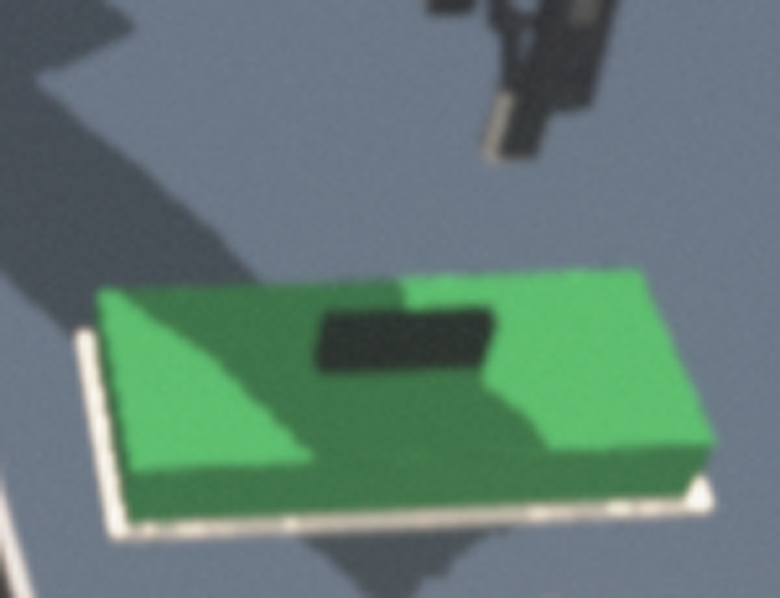

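View pics/w43.png

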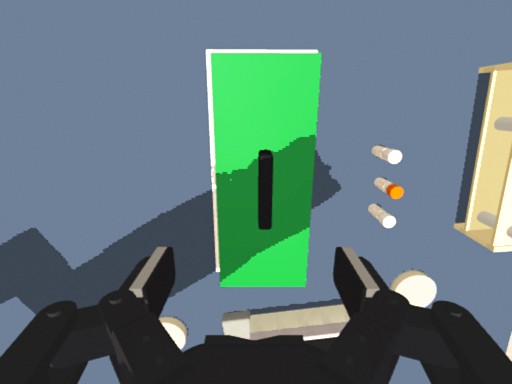

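```bash
python3 -m handwheel '[[1,0.1,-0.4,0,-0.1,0],[2.6,0.4,-0.9,0,-0.2,0],[4.5,0.7,-1.4,0,-0.4,0],[6.5,1,-1.9,0,-0.5,0],[8.5,1.2,-2.4,0,-0.6,0]]' -1
python3 - <<'E'
from h import *
plan([.47,-.113,.12],3.6)
E
```

```text
clock: 71.72
eef_pos: [0.4864, 0.089, 0.1625]
tool_rot: [0.508, -0.492, 0.492, -0.507]
ft_force: [1.5, -0.5, -0.6]
grip_width: 0.0003
clk 71.72 pos [0.4864 0.089  0.1625] jawyaw 1.74 down [-9.e-04 -5.e-04 -1.e+00]
shift [ 8.06  1.71 -0.9 ] turn [ 0.01 -0.19  0.  ] F [ 1.5 -0.5 -0.6] j [ 0.18  0.27 -0.14  1.16 -0.    1.72]
```

```bash
python3 -m handwheel '[[1.8,0.1,-0.2,0,-0.1,0],[3.8,0.4,-0.4,0,-0.2,0],[5.8,0.8,-0.6,0,-0.2,0],[7.4,1.3,-0.8,0,-0.2,0],[7.9,1.6,-0.8,0,-0.2,0]]' -1
python3 -m handwheel '[[0,0.5,0,0,0,0],[0,0.8,0,0,0,0],[0,0.8,0,0,0,0],[0,0.8,0,0,0,0],[0,0.8,0,0,0,0]]' -1
python3 - <<'E'
from h import *
plan([.47,-.113,.04],3.6)
snap('wrist','w44.png')
s=snap('scene');cv2.imwrite('pics/s44.png',cv2.resize(s['color'][150:265,125:275,::-1],None,fx=5.2,fy=5.2,interpolation=cv2.INTER_CUBIC))
H,S,V=hsvs(s); p=comp(((H<5)|(H>174))&(S>150)&(V>100),(160,205,185,230)); print(onz(s,*p.mean(0),.046),p.mean(0))
E
```

```text
clock: 72.35
eef_pos: [0.4723, -0.1094, 0.1225]
tool_rot: [0.515, -0.485, 0.484, -0.515]
ft_force: [0.1, -0.4, 0.6]
grip_width: -0.0001
clock: 72.97
eef_pos: [0.4737, -0.107, 0.1041]
tool_rot: [-0.516, 0.483, -0.484, 0.516]
ft_force: [0.8, 1.1, 0.1]
grip_width: -0.0001
clk 72.97 pos [ 0.4737 -0.107   0.1041] jawyaw 3.74 down [ 1.e-03 -2.e-04 -1.e+00]
shift [ 0.23  2.56 -0.17] turn [-0.01  0.01  0.  ] F [0.8 1.1 0.1] j [-0.22  0.31 -0.25  1.01  0.    1.28]
[ 0.52015743 -0.11000037  0.046     ] [172.  219.5]
```

View pics/w44.png

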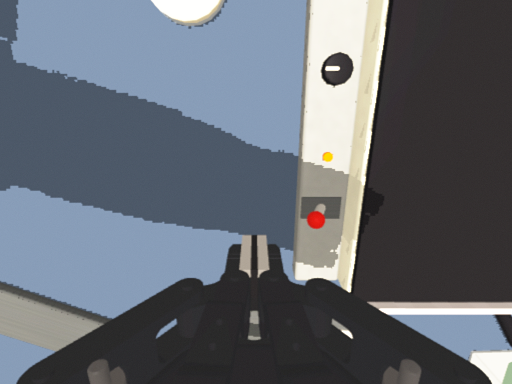

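View pics/s44.png

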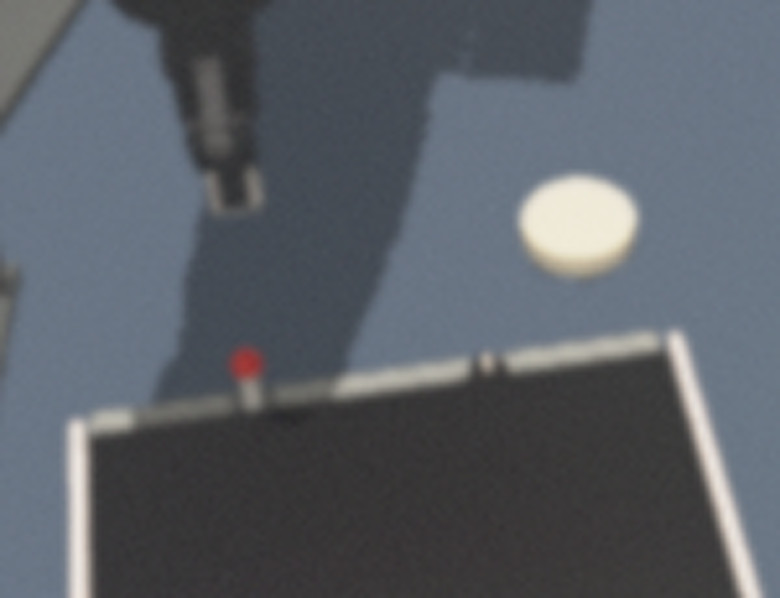

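```bash
python3 -m handwheel '[[0.2,0.6,-0.15,0,0,0],[0.23,1.3,-0.15,0,0,0],[0.23,2,-0.15,0,0,0],[0.23,2.5,-0.15,0,0,0],[0.23,2.5,-0.15,0,0,0]]' -1
python3 - <<'E'
from h import *
plan([.5205,-.109,.041],3.6)
s=snap('scene');cv2.imwrite('pics/s45.png',cv2.resize(s['color'][150:265,125:275,::-1],None,fx=5.2,fy=5.2,interpolation=cv2.INTER_CUBIC))
E
```

```text
clock: 73.7
eef_pos: [0.4691, -0.1131, 0.0403]
tool_rot: [0.516, -0.484, 0.483, -0.515]
ft_force: [-0.3, -0.3, -0.2]
grip_width: 0.0001
clk 73.70 pos [ 0.4691 -0.1131  0.0403] jawyaw 3.69 down [-2.e-03  5.e-04 -1.e+00]
shift [-0.03 -0.03  2.06] turn [ 0.01  0.01 -0.  ] F [-0.3 -0.3 -0.2] j [-0.24  0.38 -0.34  0.85  0.    1.27]
```

View pics/s45.png

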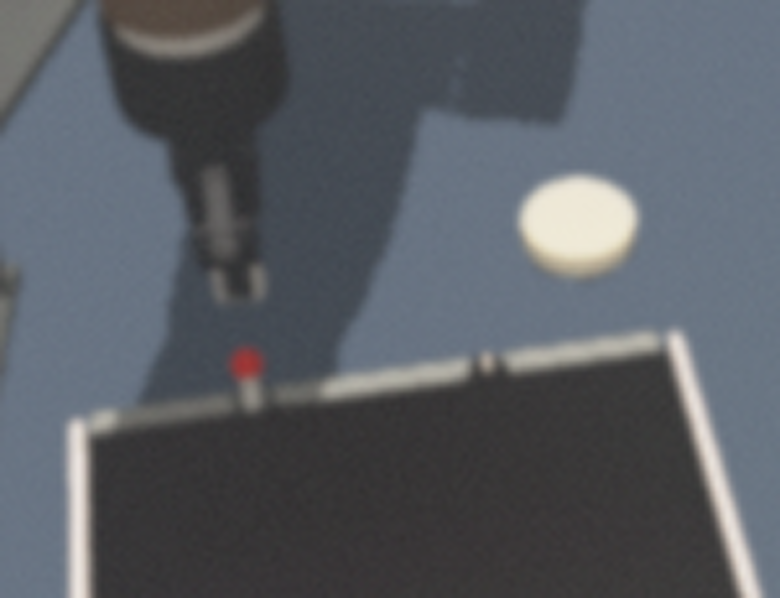

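```bash
python3 -m handwheel '[[0,0,0.3,0,0,0],[0,0,0.7,0,0,0],[0,0,1.1,0,0,0],[0,0,1.5,0,0,0],[0,0,1.7,0,0,0]]' -1
python3 - <<'E'
from h import *
plan([.5205,-.109,.041],3.6)
s=snap('scene');cv2.imwrite('pics/s46.png',cv2.resize(s['color'][150:265,125:275,::-1],None,fx=5.2,fy=5.2,interpolation=cv2.INTER_CUBIC))
E
```

```text
clock: 74.38
eef_pos: [0.5122, -0.1109, 0.0424]
tool_rot: [0.516, -0.484, 0.484, -0.515]
ft_force: [-3.3, -0.4, 5.9]
grip_width: -0.0003
clk 74.38 pos [ 0.5122 -0.1109  0.0424] jawyaw 3.68 down [-0.0012 -0.001  -1.    ]
shift [-0.05  0.06  0.34] turn [0.01 0.01 0.01] F [-3.3 -0.4  5.9] j [-0.21  0.45 -0.23  0.9  -0.    1.29]
```

View pics/s46.png

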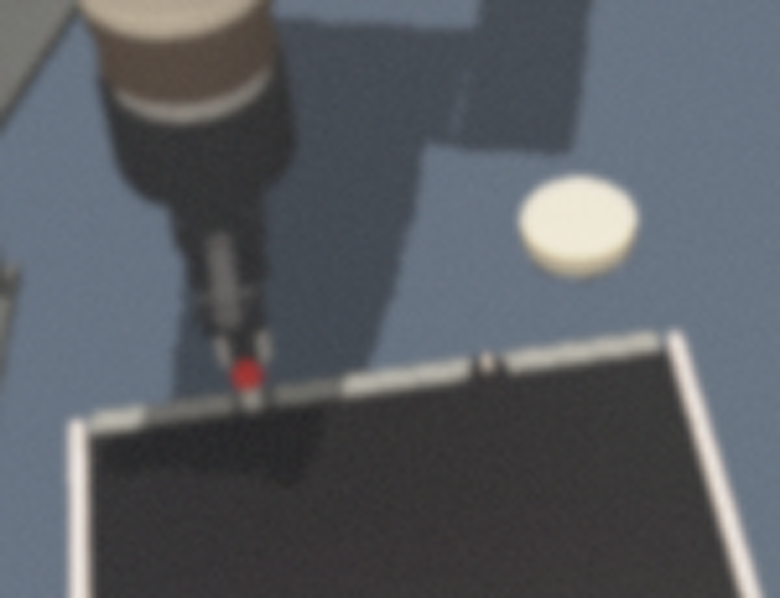

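```bash
python3 -m handwheel '[[0,0,0.2,0,0,0],[0,0,0.4,0,0,0],[0,0,0.6,0,0,0],[0,0,0.7,0,0,0],[0,0,0.7,0,0,0]]' -1
python3 - <<'E'
from h import *
plan([.5205,-.109,.041],3.6)
s=snap('scene');cv2.imwrite('pics/s47.png',cv2.resize(s['color'][150:265,125:275,::-1],None,fx=5.2,fy=5.2,interpolation=cv2.INTER_CUBIC))
H,S,V=hsvs(s); p=comp(((H<5)|(H>174))&(S>150)&(V>100),(160,205,185,235)); print(onz(s,*p.mean(0),.046),p.mean(0))
E
```

```text
clock: 75.05
eef_pos: [0.5265, -0.1097, 0.0405]
tool_rot: [0.518, -0.485, 0.482, -0.514]
ft_force: [-9.1, -1.0, 8.0]
grip_width: 0.0002
clk 75.05 pos [ 0.5265 -0.1097  0.0405] jawyaw 3.65 down [-7.1e-03 -6.0e-04 -1.0e+00]
shift [-0.04 -0.02 -0.24] turn [0.04 0.01 0.  ] F [-9.1 -1.   8. ] j [-0.2   0.48 -0.18  0.92 -0.    1.3 ]
[ 0.54194933 -0.10893252  0.046     ] [172.5   226.375]
```

View pics/s47.png

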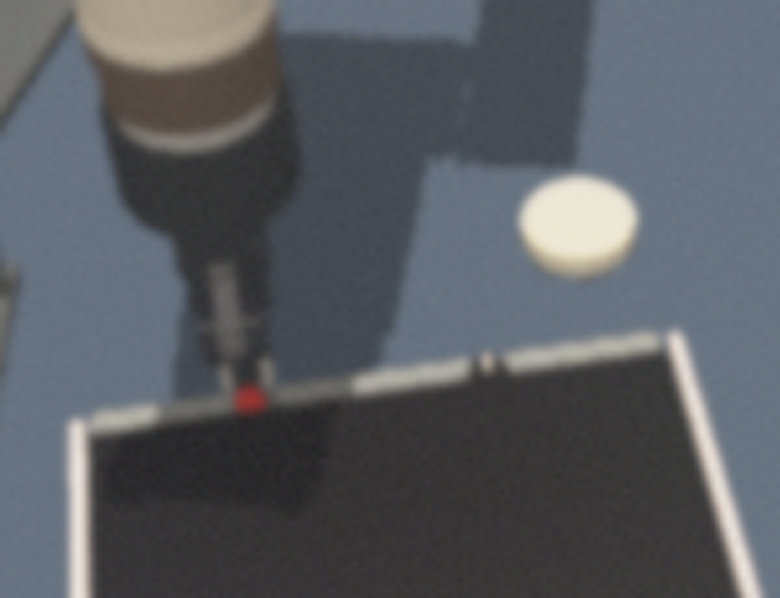

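```bash
python3 -m handwheel '[[0,0,-0.4,0,0,0],[0,0,-1.2,0,0,0],[0,-0.8,-1.8,0,0,0],[0,-2.2,-2.2,0,0,0],[0,-3.6,-2.4,0,0,0]]' -1
python3 -m handwheel '[[0,-1,-0.8,0,0,0],[0,-2,-2,0,0,0],[0,-3,-3.4,0,0,0],[0,-3,-3.8,0,0,0],[0,-3,-3.8,0,0,0]]' 1
python3 - <<'E'
from h import *
plan([.47,-.113,.04],3.6)
s=snap('scene','s48.png'); H,S,V=hsvs(s); p=comp(((H<5)|(H>174))&(S>150)&(V>100),(160,205,185,235)); print(onz(s,*p.mean(0),.046),p.mean(0))
t=snap('top','t48.png')
snap('wrist','w48.png')
H,S,V=hsvs(t)
rect(t,(H>100)&(H<116)&(S>200)&(V>150),(360,185,390,235),.065,'liftbar')
p=comp(((H<8)|(H>172))&(S>180)&(V>120),(318,172,335,195)); print('ball top',onz(t,*p.mean(0),.046))
for im,b,n in [(t,(110,245,250,390),'t48c'),(s,(150,265,125,275),'s48c')]:
    cv2.imwrite(f'pics/{n}.png',cv2.resize(im['color'][b[0]:b[1],b[2]:b[3],::-1],None,fx=4.3,fy=4.3,interpolation=cv2.INTER_CUBIC))
E
```

```text
clock: 75.72
eef_pos: [0.4695, -0.1132, 0.1315]
tool_rot: [-0.516, 0.484, -0.483, 0.516]
ft_force: [0.7, -0.7, 0.2]
grip_width: -0.0002
clock: 76.35
eef_pos: [0.3752, -0.1194, 0.2057]
tool_rot: [-0.515, 0.484, -0.484, 0.516]
ft_force: [0.5, -0.4, -0.0]
grip_width: 0.0852
clk 76.35 pos [ 0.3752 -0.1194  0.2057] jawyaw 3.67 down [ 1.e-03  1.e-04 -1.e+00]
shift [-0.01  6.63  3.79] turn [-0.01  0.01 -0.  ] F [ 0.5 -0.4 -0. ] j [-0.31  0.04 -0.3   1.23  0.    1.2 ]
[ 0.54290265 -0.10854993  0.046     ] [172.66666667 226.66666667]Traceback (most recent call last):
  File "<stdin>", line 7, in <module>
  File "h.py", line 29, in rect
    k=comp(mask,box); P=np.array([onz(c,u,v,z)[:2] for u,v in k]); r=cv2.minAreaRect((P*1000).astype(np.float32))
  File "h.py", line 27, in comp
    cs,_=cv2.findContours(m,cv2.RETR_EXTERNAL,cv2.CHAIN_APPROX_NONE); return max(cs,key=cv2.contourArea)[:,0,:]
                                                                             ~~~^^^^^^^^^^^^^^^^^^^^^^^^
ValueError: max() iterable argument is empty
```

View pics/s48.png

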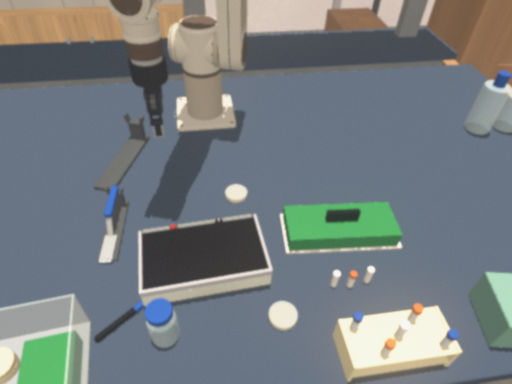

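View pics/t48.png

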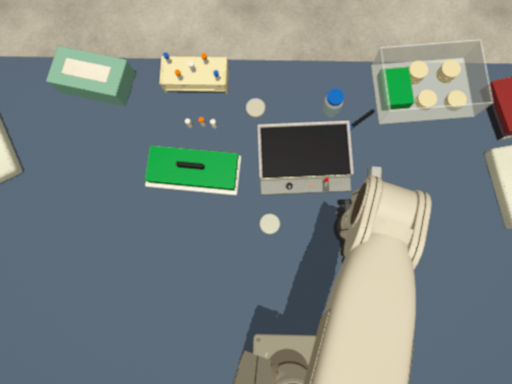

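View pics/w48.png

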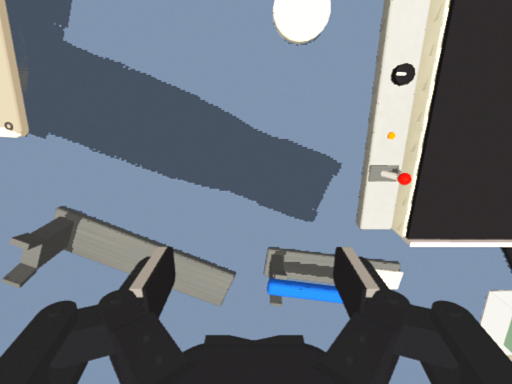

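```bash
python3 - <<'E'
from h import *
a=cv2.imread('pics/scene0.png'); b=cv2.imread('pics/s48.png')
f=lambda i,r:cv2.resize(i[r[0]:r[1],r[2]:r[3]],None,fx=4,fy=4,interpolation=cv2.INTER_CUBIC)
r1=(175,270,85,145); r2=(190,260,270,410)
cv2.imwrite('pics/cmp1.png',np.hstack([f(a,r1),f(b,r1)])); cv2.imwrite('pics/cmp2.png',np.vstack([f(a,r2),f(b,r2)]))
E
```

```text
(no output)
```

View pics/cmp1.png

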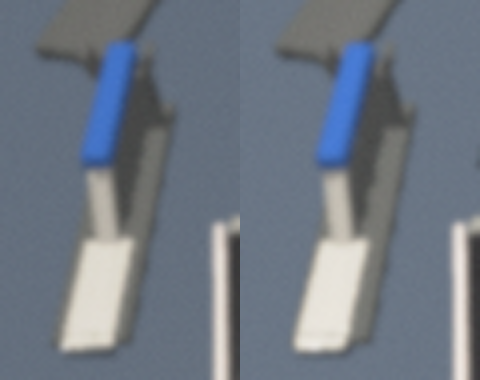

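View pics/cmp2.png

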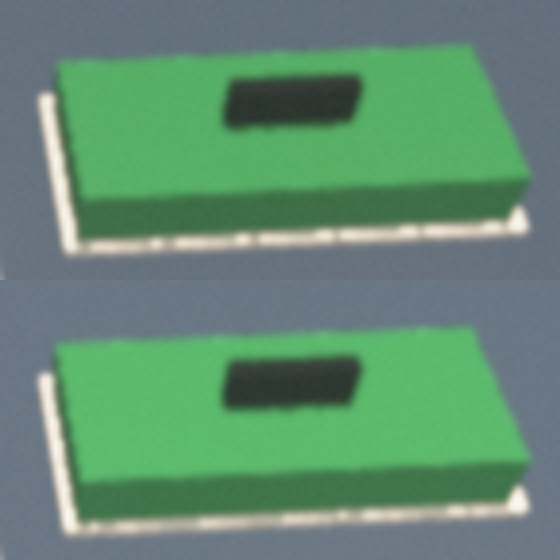

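```bash
python3 -c "
from workcell import bot
print(bot.get_obs()['clock'], bot.job_done())"
```

```text
the job is handed in; nothing more can be done
76.5 None
```

I handed the job in at 76.5 s. I took the lid off and stood it on the bench, then used the lifter to move all four slides from the warmer into the chamber. After that I put the lifter back on the smaller rest, put the lid on again and switched the warmer off.

**Last checks:**
- **Slides:** each lies flat on its own rib pair. From place 3 to place 0 they are yellow, white, orange and blue. The one I measured after placing, yellow, was within about 2 mm of its target. The fingers held only the lifter's handle while slides were being moved, and never touched the glass.
- **Lid:** it met the ledge at the height I had predicted, and in the camera it looks level and as it was at the start. I saw no knock to it during the run.
- **Switch:** the red ball sits at its off position, and the push force rose as it reached the stop.
- **Bystanders:** the vials, dishes, jar and marker look unmoved in the scene and top pictures; I did not measure them.

**Disagreements:**
- **Lifter:** it lies level on its rest, but about 2–3 mm to the side of where I found it.
- **Cameras:** the wrist camera and the two fixed cameras disagreed by about 5 mm on the chamber's x position. I placed the slides using the fixed cameras. For the lid I used its original seated position, checked against the scene camera.

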